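Tip out the chaff briquettes and load the two-plate drying stand

TASK

Get this batch of pressed chaff briquettes drying: lower the steel tray over the four posts of the stand, down onto the lower shoulders, and tip the blue crate over the edge stop so that it empties into the catch pan, leaving it lying there. Lay every briquette on the tray in a single layer, then lower the brass cover over the posts until it sits flat on the upper shoulders; leave the cup, the tin and the brush alone.

Things in the scene. Friction and masses are not known exactly. Their poses are not given: they have to be found in the camera images.
- stand: Drying stand, fixed: dark steel base 204 x 150 x 6 mm with four stepped aluminium posts at x = +-80, y = +-52 mm. Origin: centre of the underside, at bench level; z up. Each post is 26 mm thick up to z = 26 mm (lower shoulder), 16 mm thick up to z = 80 mm (upper shoulder, chamfered 1.5 mm), then 7 mm thick with a conical tip that ends at z = 105 mm.
- tray: Steel tray plate 190 (x) x 140 (y) x 4 mm, 0.28 kg, lying on the bench: four 19.5 mm holes at x = +-80, y = +-52 mm; wooden lifting bar in the middle, 44 mm long (x), 12 thick (y), top 42 mm above the underside. Origin: centre of the underside; z up. Half a turn makes no difference. It passes the 16 mm part of the posts; seated, its origin is 26 mm above the stand's.
- cover: Brass cover plate: size, mass, lifting bar, hole places and axes as the steel tray, but holes of 10.5 mm, which pass only the 7 mm part of the posts; seated, its origin is 80 mm above the stand's. It and the tray lie on the bench, either one nearer the robot.
- tipper: Tip-out station, fixed. Origin: at bench level, on the back face of the edge stop; z up; +x is the way the crate is tipped. Grey riser x = -92 to 0, y = +-95 mm, top at z = 40 mm; along its front the edge stop, dark steel, x = 0 to 8 mm, top at z = 48 mm. Beyond it the catch pan to x = 205 mm, y = +-100 mm, floor at z = 3 mm, rim 4 mm thick on three sides, top at z = 9 mm.
- crate: Loose blue crate, 0.4 kg, 72 (x) x 160 (y) mm, walls 5 mm: wall at +x 120 mm high, at -x 80 mm, sides sloping. Origin: centre of underside; z up. Stands on the riser, +x wall by the stop. About 4 N towards the stop, high on the -x wall, tips it over; past some 65 deg it falls on to about 117 deg, mouth in the pan (upper edge 92 mm past the stop, 85 mm up); briquettes slide to the far rim.
- briquette1: Brown pressed chaff briquette, a block 36 (x) x 26 (y) x 22 (z) mm, 25 g, smooth. Origin: its centre. At the start it lies in the crate; None if absent from this batch.
- briquette2: As briquette1.
- briquette3: As briquette1.
- briquette4: As briquette1.
- briquette5: As briquette1.
- cup: White cup, 72 mm across, 70 mm high, standing on the bench; origin at the centre of its underside. Not to be disturbed.
- tin: Plain metal tin, 70 mm across, 70 mm high, standing on the bench; origin at the centre of its underside. Not to be disturbed.
- brush: Hand brush lying on the bench, about 220 mm long along its x axis, handle towards -x. Not to be disturbed.
Things that resemble listed ones, but are neither listed nor needed, are in the scene too. Leave any pink look-alike of the briquette4 alone.

How it is judged:
By the outcome, as a careful person would: the job done as asked, in the order asked, and still so for the second after the job is handed in, with the robot touching nothing.
Of briquette1, briquette2, briquette3, briquette4, briquette5 only 3 to 5 are there at a start; the rules pass over those that are not, and their reading is None.
At some moment in a run one of cover, tray may be knocked a few centimetres aside while the robot is not near it.
Once in a run the grip may slacken for a moment while it holds something.
It also fails if it takes over 208 s, if anything falls off the work surface, if the arm or the gripper's body presses on something with over 40 N, if the wrist force passes 120 N, or if a joint passes its speed limit or range.

ROBOT

A 6-joint arm with a two-finger parallel gripper is mounted at the origin on the work surface. World frame = base frame: x ahead of the robot, y to its left, z up, the work surface at z = 0. Lengths are in m, angles in rad, forces in N, time in s.
With the tool pointing down it reaches from about 0.325 to 0.775 m from the base axis. Payload 9.3 kg.
Tool frame: the origin (TCP) lies between the finger pads; the fingertips stand arm.tcp_to_tips ahead of it and the grasp point (between the pads) is the TCP (arm.tcp_to_tips is the distance from the TCP to the fingertips, in m); z points along the fingers, y is the direction in which the jaws open and shut (so a half turn about z gives the same grasp; the last joint's range is limited). The gripper opens to 85 mm and grips with 20 to 120 N. Pads are 22 mm wide; open, the fingers measure 114 mm over their backs; the gripper's body (76 mm by 85 mm) begins 54 mm behind the grasp point. The pads swing forward as they close: fully open they stand 13 mm farther back than shut.
Start: joints at [1.074, 0.259, 0.021, 1.334, 0, 1.418], TCP at [0.185, 0.518, 0.25] pointing down, gripper open.
Joint ranges: [-3.04, 3.04], [-0.91, 1.82], [-1.04, 1.36], [-1.92, 1.95], [-1.52, 1.45], [-3.14, 3.14]. Speed limits (rad/s): [2.22, 2.22, 2.79, 3.14, 3.14, 3.14].

INTERFACE

Orientations are given as [roll, pitch, yaw] about the fixed x, y, z axes, in that order (R = Rz(yaw) Ry(pitch) Rx(roll)).
In Python, from workcell import arm gives the robot as it stands.
- The arm moves only by the tool jog_arm, never from a script. Its argument "series" is a list of rows, each a list of 5 numbers: the opening, from -1 (shut) to 1 (fully open), then the shift along the tool's x, y, z normalised to -1 to 1, where 1 is 20 mm, then the turn about the tool's z normalised to -1 to 1, where 1 is 0.12 rad. A call has 1 to 10 rows; each row shifts and turns the pose as measured when the row begins, along the tool's axes as they then stand; what a row does not reach is not made up. A row lasts 1/12 s, in which the tool goes at most 41.7 mm and 7.16 degrees, less where a joint would pass 70% of its speed; a pose out of reach is approached as far as the arm can. A call with a number of a shift or a turn outside -1 to 1 is refused whole. A call with a gripper value outside its range is refused whole. The fingers move at their own pace and stop on an object; the grip force is fixed at half the most. Time passes only in rows, so rows that do not move let the fingers close. It gives the time, the measured TCP pose, the force and the opening at its end, in the units of the state.
- arm.read_state(): the state, without advancing time (a new reading comes with each control period).
- arm.capture(name): name is "scene" or "side" or "wrist"; returns a dict with "frame" (420x560x3 uint8, red, green, blue), "z_map" (420x560 float32, m along the optical axis (not along the pixel's ray), 0 where there is no reading), "fx", "fy", "cx", "cy" (pixels), "origin" and "rotation" of the camera in the world. Camera axes: x right, y up, looking along -z (the intrinsics and any distortion apply to the point x, -y, -z); pixel columns grow to the right and rows downward; lengths in m; the calibration is good to about 2 mm. A picture is of the moment at which its call begins.
- arm.close_job(): hands the job in, once; it reports no verdict.
The state is a dict: "time_s": time; "q": joint angles; "joint_velocities": joint speeds; "effort": joint torques, N m; "eef_pos": TCP position; "orientation": TCP orientation; "force": force on the tool from outside, world axes, zero at the start; "ft_torque": the same for the moment, N m; "grip_width": finger opening in m.
Only numpy, scipy, OpenCV 4.12 (cv2) and the standard library are available. Lean on these libraries where they do the work, as an engineer would, in place of code of your own. Each camera call takes 0.05 s, during which the arm holds its last target.

## Working session

There is one attempt and no reset: what is moved stays moved. The work goes in short steps, Python scripts to look and compute and a tool call to move; the robot and the scene stay as the last step left them, time stands still between calls to the robot, and variables do not carry over. Pictures are saved under pics/ and viewed, and the job is handed in when it is done.

Besides the shell and the picture viewer there is one more tool, called after "Call:" by a JSON object that holds its "api" and its "payload", one argument or row to a line. jog_arm: Moves the arm, as the interface text tells. Its arguments: {"type":"object","properties":{"series":{"type":"array"}},"required":["series"]}

```bash
ls -la; mkdir -p pics; cat > h.py <<'E'
import numpy as np, cv2
from workcell import arm
def snap(n,tag):
    c=arm.capture(n); cv2.imwrite(f'pics/{tag}.png',c['frame'][:,:,::-1]); np.savez(f'pics/{tag}.npz',**{k:np.asarray(v) for k,v in c.items()}); return c
E
python3 - <<'E'
from h import *
for n in ['scene','side','wrist']:
    c=snap(n,n+'0'); print(n,c['fx'],c['cx'],c['cy'],c['origin'],np.round(c['rotation'],3).tolist(),[k for k in c])
print(arm.read_state(),arm.tcp_to_tips,[a for a in dir(arm) if a[0]!='_'])
E
```

```text
total 12
drwxr-xr-x  3 agent agent 4096 Dec  7 13:51 .
drwxr-xr-x 23 root  root  4096 Dec  7 13:51 ..
drwxr-xr-x  2 agent agent 4096 Dec  7 13:51 pics
scene 459.26272287971364 271.4962622487614 207.20851591508105 [1.18820674 0.27725569 0.84749508] [0.731, 0.02, 1.993] ['frame', 'z_map', 'fx', 'fy', 'cx', 'cy', 'origin', 'rotation']
side 483.7269432837284 277.9807907347443 212.95024908266095 [ 0.36037192 -0.63577886  0.87166796] [0.705, -0.001, -0.297] ['frame', 'z_map', 'fx', 'fy', 'cx', 'cy', 'origin', 'rotation']
wrist 338.4954168516275 276.38640610033127 210.72490556727814 [0.11756919 0.54114257 0.37211737] [-0.281, 0.001, 1.227] ['frame', 'z_map', 'fx', 'fy', 'cx', 'cy', 'origin', 'rotation']
{'time_s': 0.15, 'q': array([ 1.07439864e+00,  2.59053814e-01,  2.09542281e-02,  1.33370630e+00,
       -6.51789359e-06,  1.41815532e+00]), 'joint_velocities': array([-2.34992788e-05, -3.16595774e-03,  2.09558517e-03, -4.57510035e-04,
       -9.01233994e-06, -5.58532010e-04]), 'effort': array([ 3.42431806e-03, -5.55971825e+01,  3.44660497e+01,  1.13847086e-02,
       -2.03337017e-04, -1.48773751e-05]), 'eef_pos': array([0.18530023, 0.51764339, 0.2498171 ]), 'orientation': array([-3.14059385e+00, -1.47059662e-04,  2.79783590e+00]), 'force': array([-0.48950173,  0.61249497, -0.39111277]), 'ft_torque': array([ 0.04234629, -0.00271727,  0.03009021]), 'grip_width': 0.08555683675291448} 0.019 ['PlanningError', 'capture', 'close_job', 'read_state', 'tcp_to_tips']
```

View pics/scene0.png

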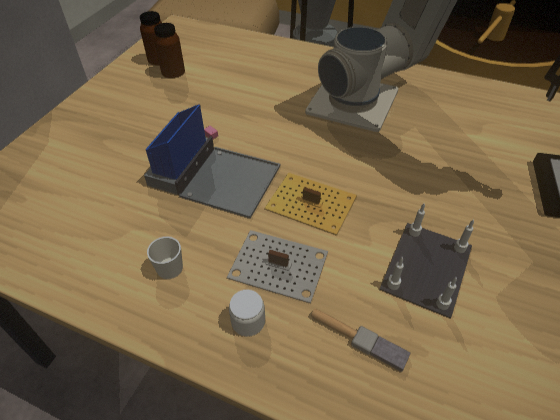

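View pics/side0.png

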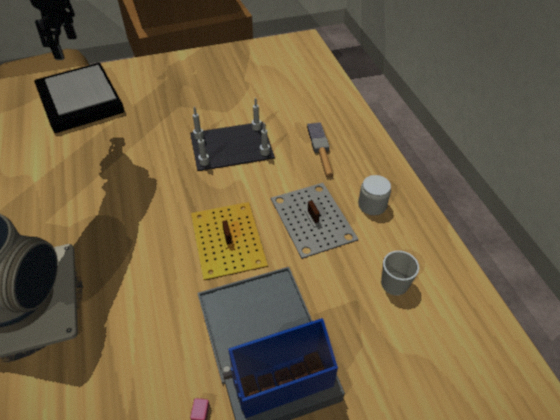

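View pics/wrist0.png

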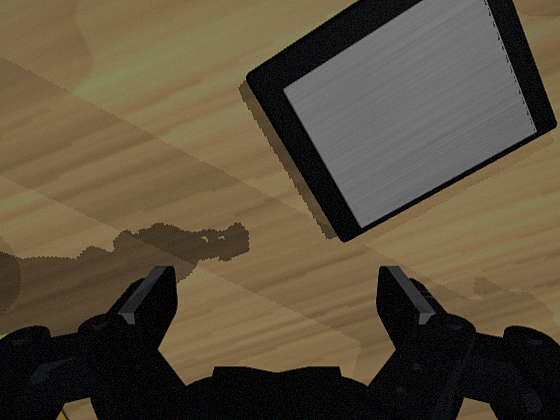

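The scene view shows the steel tray (278,265), brass cover (312,203), stand (430,265), tipper and blue crate (178,150), pink look-alike (210,132), cup (165,257), tin (248,312) and brush (365,340). In the side view the brown briquettes are visible inside the crate at about (290,375).

```bash
cat >> h.py <<'E'
from scipy.spatial.transform import Rotation as Ro
def load(tag):
    d=np.load(f'pics/{tag}.npz'); return {k:(d[k] if d[k].ndim else float(d[k])) for k in d}
def R(c): return Ro.from_euler('xyz',c['rotation']).as_matrix()
def rays(c,uv):
    uv=np.atleast_2d(uv).astype(float)
    d=np.c_[(uv[:,0]-c['cx'])/c['fx'],-(uv[:,1]-c['cy'])/c['fy'],-np.ones(len(uv))]
    return d@R(c).T
def onplane(c,uv,z):
    d=rays(c,uv); o=np.asarray(c['origin']); t=(z-o[2])/d[:,2]; return o+d*t[:,None]
def proj(c,P):
    p=(np.atleast_2d(P)-np.asarray(c['origin']))@R(c)
    return np.c_[c['cx']+c['fx']*p[:,0]/-p[:,2],c['cy']-c['fy']*p[:,1]/-p[:,2]]
def tri(c1,uv1,c2,uv2):
    a=rays(c1,uv1)[0];b=rays(c2,uv2)[0];o1=np.asarray(c1['origin']);o2=np.asarray(c2['origin'])
    s=np.linalg.lstsq(np.c_[a,-b],o2-o1,rcond=None)[0]; p=o1+a*s[0];q=o2+b*s[1]
    return (p+q)/2,np.linalg.norm(p-q)
def cloud(c):
    h,w=c['z_map'].shape; u,v=np.meshgrid(np.arange(w),np.arange(h))
    return (np.asarray(c['origin'])+rays(c,np.c_[u.ravel(),v.ravel()])*c['z_map'].ravel()[:,None]).reshape(h,w,3)
def crop(tag,x0,y0,x1,y1,k,out):
    im=cv2.imread(f'pics/{tag}.png')[y0:y1,x0:x1]; cv2.imwrite(f'pics/{out}.png',cv2.resize(im,None,fx=k,fy=k,interpolation=cv2.INTER_CUBIC))
E
python3 - <<'E'
from h import *
for t,pts in [('scene0',[(312,203),(278,265),(430,265),(165,257),(248,312),(365,340),(210,132),(230,180),(178,142),(20,180),(100,150)]),('side0',[(228,240),(314,215),(232,147),(400,262),(375,185),(320,140),(200,408),(260,310),(290,375),(400,100)])]:
    c=load(t);P=cloud(c)
    for u,v in pts: print(t,u,v,np.round(P[v,u],3))
crop('scene0',140,90,340,230,4,'a1');crop('scene0',215,165,485,320,2.9,'a2');crop('side0',180,90,360,285,3,'a3');crop('side0',180,250,360,420,3.5,'a4')
E
```

```text
scene0 312 203 [0.457 0.04  0.009]
scene0 278 265 [0.66  0.037 0.01 ]
scene0 430 265 [0.528 0.342 0.01 ]
scene0 165 257 [ 0.74  -0.205  0.009]
scene0 248 312 [0.818 0.045 0.068]
scene0 365 340 [0.759 0.262 0.021]
scene0 210 132 [ 0.324 -0.321  0.02 ]
scene0 230 180 [ 0.46  -0.187  0.004]
scene0 178 142 [ 0.504 -0.294  0.131]
scene0 20 180 [ 0.676 -0.705  0.001]
scene0 100 150 [ 0.495 -0.583  0.001]
side0 228 240 [0.445 0.013 0.022]
side0 314 215 [0.647 0.017 0.033]
side0 232 147 [0.527 0.322 0.008]
side0 400 262 [ 0.773 -0.161  0.039]
side0 375 185 [0.796 0.029 0.074]
side0 320 140 [0.753 0.263 0.024]
side0 200 408 [ 0.316 -0.327  0.023]
side0 260 310 [ 0.468 -0.165  0.005]
side0 290 375 [ 0.475 -0.333  0.067]
side0 400 100 [ 1.635  1.249 -0.735]
```

View pics/a2.png

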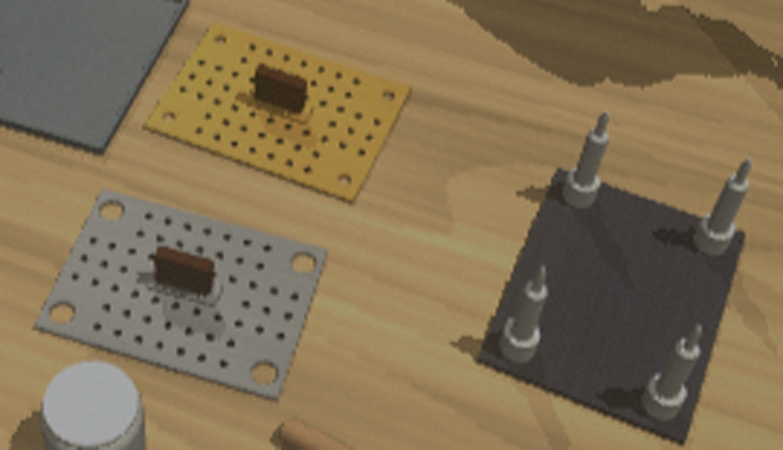

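View pics/a3.png

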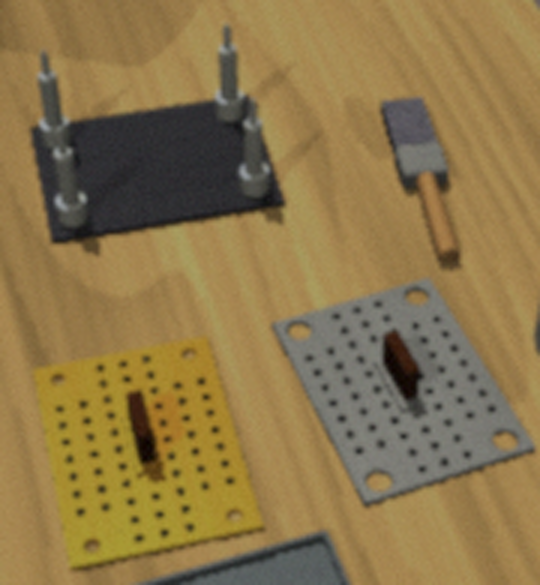

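View pics/a4.png

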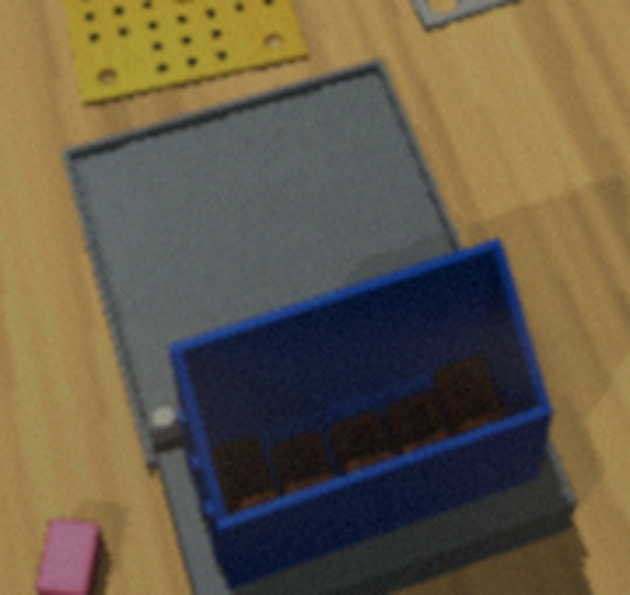

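View pics/a1.png

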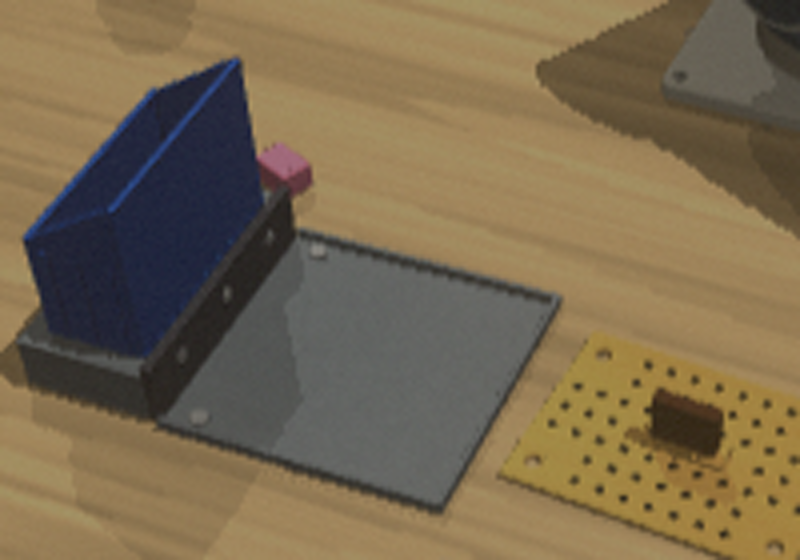

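```bash
cat > m1.py <<'E'
from h import *
def rectfit(pts):  # xy of a filled mask boundary -> minAreaRect
    (cx,cy),(w,h),a=cv2.minAreaRect((pts*1000).astype(np.float32)); 
    if w<h: w,h=h,w; a+=90
    return round(cx,1),round(cy,1),round(w,1),round(h,1),round((a+90)%180-90,2)
def mask(c,name):
    f=c['frame'].astype(np.uint8); hsv=cv2.cvtColor(f,cv2.COLOR_RGB2HSV); P=cloud(c); H,S,V=[hsv[...,i].astype(int) for i in range(3)]
    if name=='tray': m=(S<60)&(V>60)&(abs(P[...,0]-.65)<.16)&(abs(P[...,1]-.02)<.16)&(P[...,2]<.015)
    if name=='cover': m=(S>150)&(H>15)&(H<32)&(V>80)&(abs(P[...,0]-.45)<.16)&(abs(P[...,1]-.02)<.16)&(P[...,2]<.015)
    if name=='base': m=(V<75)&(S<90)&(abs(P[...,0]-.53)<.14)&(abs(P[...,1]-.33)<.14)&(P[...,2]<.015)&(P[...,2]>.003)
    if name=='pan': m=(V<150)&(S<70)&(abs(P[...,0]-.46)<.14)&(abs(P[...,1]+.19)<.14)&(P[...,2]<.015)
    m=m.astype(np.uint8)*255; m=cv2.morphologyEx(m,cv2.MORPH_OPEN,np.ones((3,3)))
    return m
if __name__=='__main__':
    for n,z in [('tray',.004),('cover',.004),('base',.006)]:
        for t in ['scene0','side0']:
            c=load(t); m=mask(c,n); cs,_=cv2.findContours(m,cv2.RETR_EXTERNAL,cv2.CHAIN_APPROX_NONE); k=max(cs,key=cv2.contourArea)[:,0]
            print(n,t,len(k),rectfit(onplane(c,k,z)[:,:2]))
            cv2.imwrite(f'pics/m_{n}_{t}.png',m)
E
python3 m1.py; python3 - <<'E'
from h import *
# hole/tip zooms
for t,(x0,y0,x1,y1) in {'scene0':(375,195,485,315),'side0':(185,92,280,175)}.items(): crop(t,x0,y0,x1,y1,5,'tip_'+t)
E
```

```text
tray scene0 308 (653.3, 34.2, 189.6, 140.8, -85.56)
tray side0 297 (650.7, 32.3, 190.2, 139.6, -85.27)
cover scene0 288 (450.9, 79.7, 138.0, 95.2, -3.42)
cover side0 268 (446.8, 32.2, 195.2, 141.3, 87.64)
base scene0 441 (531.4, 336.1, 203.3, 148.4, -3.4)
base side0 196 (531.7, 332.6, 159.8, 158.6, -8.73)
```

View pics/tip_scene0.png

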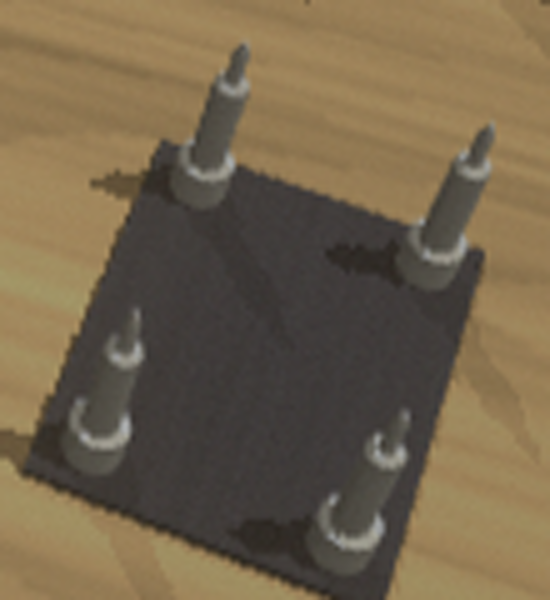

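View pics/tip_side0.png

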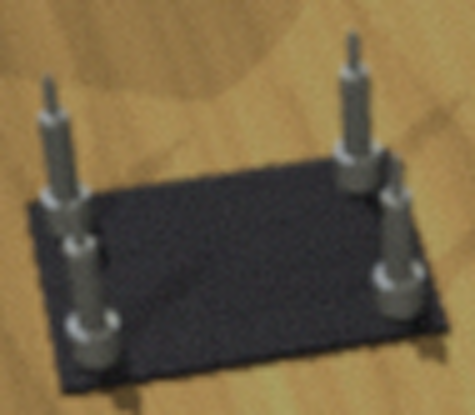

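```bash
python3 - <<'E'
from h import *
a=load('scene0');b=load('side0')
tp=np.array([(244,44),(490,127),(134,310),(405,412)])/5+[375,195]
sh=np.array([(234,86),(473,168),(126,353),(386,455)])/5+[375,195]
# side order: which is which: project shoulder from scene
S=onplane(a,sh,.08); T=onplane(a,tp,.105)
print(np.round(S,4)); print(np.round(T,4)); 
print((proj(b,S)-[185,92])*5,(proj(b,T)-[185,92])*5)
c=S.mean(0);print(c,T.mean(0)); 
for Q in (S,T):
  for i,j in((0,1),(0,2),(1,3),(2,3)):
    d=Q[j]-Q[i];print(i,j,np.linalg.norm(d[:2]),np.degrees(np.arctan2(d[1],d[0])))
st=np.array([(352,33),(47,76),(395,155)])/5+[185,92]
ss=np.array([(355,72),(55,115),(395,195)])/5+[185,92]
Sb=onplane(b,ss,.08);print(Sb)
E
```

```text
[[0.4497 0.2917 0.08  ]
 [0.4564 0.3944 0.08  ]
 [0.6084 0.2822 0.08  ]
 [0.6157 0.385  0.08  ]]
[[0.448  0.2901 0.105 ]
 [0.4548 0.3938 0.105 ]
 [0.606  0.2801 0.105 ]
 [0.6123 0.3848 0.105 ]]
[[ 85.78154066 235.13157073]
 [ 59.83358163 107.68242896]
 [400.0263032  186.29141882]
 [359.71117792  63.41907527]] [[ 76.71364146 198.58080901]
 [ 50.78818163  69.73523862]
 [395.50232532 150.58341672]
 [351.96432863  25.67408391]]
[0.53258494 0.33832266 0.08      ] [0.53026195 0.33717392 0.105     ]
0 1 0.10287030703226718 86.27613220528443
0 2 0.15898892083055524 -3.4310740433622047
1 3 0.15956847911036415 -3.3821539297587577
2 3 0.10301113495845322 85.95419845332553
0 1 0.10387667652251563 86.21537139121108
0 2 0.15835931505336398 -3.644157807131158
1 3 0.15773347396363616 -3.2717984666964206
2 3 0.10490211912437314 86.56038833874209
[[0.61137735 0.3785958  0.08      ]
 [0.4528851  0.38914242 0.08      ]
 [0.60417582 0.27647731 0.08      ]]
```

Candidates: tray = steel plate at scene (278,265), as opposed to the brass plate (312,203), which has small holes and is the cover. Crate = blue (178,142). Briquettes = the five brown blocks in the crate, as opposed to the pink block (210,132), which I leave alone. The crops confirm each choice. First I move over the stand for a wrist look.

```bash
cat >> h.py <<'E'
def to(x=None,y=None,z=None,yaw=None):
    s=arm.read_state(); p=s['eef_pos']; ps=s['orientation'][2]
    t=np.array([p[i] if v is None else v for i,v in enumerate((x,y,z))]); d=t-p
    M=Ro.from_euler('xyz',s['orientation']).as_matrix(); u=M.T@d/.02
    dy=0 if yaw is None else (ps-yaw+np.pi)%(2*np.pi)-np.pi
    print('t',round(s['time_s'],2),'pos',np.round(p,4),'rpy',np.round(s['orientation'],4),'w',round(s['grip_width'],4),'F',np.round(s['force'],1),'| TOTAL units xyz',np.round(u,2),'turn',round(dy/.12,2), 'q6',round(s['q'][5],2))
    return u,dy/.12
E
python3 -c "
from h import *
to(.58,.335,.25,3.08)"
```

```text
t 0.15 pos [0.1853 0.5176 0.2498] rpy [-3.1406e+00 -1.0000e-04  2.7978e+00] w 0.0856 F [-0.5  0.6 -0.4] | TOTAL units xyz [-2.166e+01 -1.950e+00 -1.000e-02] turn -2.35 q6 1.42
```

Call:
{"api": "jog_arm", "payload": {
  "series": [
    [1, -1, -0.09, 0, 0],
    [1, -1, -0.09, 0, 0],
    [1, -1, -0.09, 0, 0],
    [1, -1, -0.09, 0, 0],
    [1, -1, -0.09, 0, 0],
    [1, -1, -0.09, 0, 0],
    [1, -1, -0.09, 0, 0],
    [1, -1, -0.09, 0, 0],
    [1, -1, -0.09, 0, 0],
    [1, -1, -0.09, 0, 0]
  ]
}}

```text
time_s: 0.98
eef_pos: [0.3711, 0.4306, 0.247]
orientation: [-3.136, -0.003, 2.805]
force: [0.3, 0.3, 0.3]
grip_width: 0.0856
```

Call:
{"api": "jog_arm", "payload": {
  "series": [
    [1, -1, -0.09, 0, 0],
    [1, -1, -0.09, 0, 0],
    [1, -1, -0.09, 0, 0],
    [1, -1, -0.09, 0, 0],
    [1, -1, -0.09, 0, 0],
    [1, -1, -0.09, 0, 0],
    [1, -1, -0.09, 0, 0],
    [1, -1, -0.09, 0, 0],
    [1, -1, -0.09, 0, -1],
    [1, -1, 0, 0, -1]
  ]
}}

```text
time_s: 1.82
eef_pos: [0.5633, 0.345, 0.2431]
orientation: [-3.133, -0.009, 3.047]
force: [0.0, 0.4, -0.0]
grip_width: 0.0852
```

```bash
python3 -c "
from h import *
to(.58,.335,.25,3.08)"
```

```text
t 1.82 pos [0.5633 0.345  0.2431] rpy [-3.1331 -0.0094  3.0472] w 0.0852 F [ 0.   0.4 -0. ] | TOTAL units xyz [-0.87 -0.42 -0.35] turn -0.27 q6 0.52
```

Call:
{"api": "jog_arm", "payload": {
  "series": [
    [1, -0.8, -0.4, -0.35, -0.25],
    [1, 0, 0, 0, 0],
    [1, 0, 0, 0, 0]
  ]
}}

```text
time_s: 2.07
eef_pos: [0.5826, 0.3332, 0.2471]
orientation: [-3.132, -0.013, 3.082]
force: [-0.9, -0.1, 0.1]
grip_width: 0.0858
```

```bash
python3 -c "
from h import *
to(.58,.335,.25,3.08); snap('wrist','w1')"
```

```text
t 2.07 pos [0.5826 0.3332 0.2471] rpy [-3.1316 -0.0127  3.0824] w 0.0858 F [-0.9 -0.1  0.1] | TOTAL units xyz [ 0.14  0.08 -0.14] turn 0.02 q6 0.46
```

View pics/w1.png

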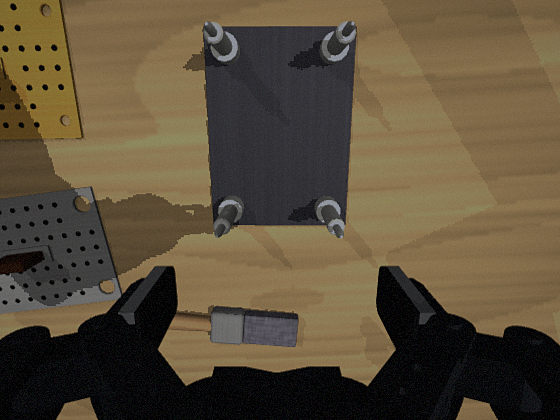

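Wrist view: the whole stand is visible, base corners about (205,27)–(355,225), posts at the four corners; fingers at the bottom.

```bash
cat > m2.py <<'E'
from h import *
from m1 import rectfit
import sys
def base(tag):
    c=load(tag); P=cloud(c); f=cv2.GaussianBlur(c['frame'],(3,3),0); hsv=cv2.cvtColor(f,cv2.COLOR_RGB2HSV)
    m=((hsv[...,1]<75)&(hsv[...,2]<90)&(abs(P[...,0]-.53)<.13)&(abs(P[...,1]-.335)<.1)&(P[...,2]<.02)).astype(np.uint8)*255
    m=cv2.morphologyEx(cv2.morphologyEx(m,cv2.MORPH_OPEN,np.ones((5,5))),cv2.MORPH_CLOSE,np.ones((9,9)))
    k=max(cv2.findContours(m,cv2.RETR_EXTERNAL,cv2.CHAIN_APPROX_NONE)[0],key=cv2.contourArea)
    h=cv2.convexHull(k)[:,0]
    print('base rect on z=6mm',rectfit(onplane(c,h,.006)[:,:2]))
    # posts: depth points at upper-shoulder & lower-shoulder heights
    cx,cy=.53,.335
    for lo,hi,nm in[(.024,.028,'lower'),(.078,.082,'upper'),(.09,.106,'tip')]:
        q=(P[...,2]>lo)&(P[...,2]<hi)&(abs(P[...,0]-.53)<.11)&(abs(P[...,1]-.335)<.08)
        pts=P[q]; 
        cen=[pts[(np.sign(pts[:,0]-.53)==sx)&(np.sign(pts[:,1]-.335)==sy)].mean(0) for sx in(-1,1) for sy in(-1,1)]
        cen=np.array(cen); print(nm,len(pts),np.round(cen,4).tolist(),'mean',np.round(cen.mean(0),4),'yaw',np.round(np.degrees([np.arctan2(*(cen[i+2]-cen[i])[[1,0]]) for i in(0,1)]),2))
base(sys.argv[1])
E
python3 m2.py w1; python3 - <<'E'
from h import *
crop('w1',190,10,370,245,2.5,'w1c')
E
```

```text
base rect on z=6mm (527.5, 336.2, 201.7, 149.1, -3.37)
lower 818 [[0.448, 0.2918, 0.025], [0.4541, 0.39, 0.025], [0.6009, 0.2821, 0.0251], [0.607, 0.3814, 0.0251]] mean [0.5275 0.3363 0.0251] yaw [-3.65 -3.21]
upper 522 [[0.4464, 0.2901, 0.079], [0.4522, 0.3918, 0.0789], [0.6027, 0.281, 0.079], [0.6091, 0.383, 0.0789]] mean [0.5276 0.3365 0.079 ] yaw [-3.33 -3.19]
tip 343 [[0.446, 0.2901, 0.0983], [0.4521, 0.392, 0.0988], [0.603, 0.2806, 0.0981], [0.6091, 0.3828, 0.0981]] mean [0.5276 0.3364 0.0983] yaw [-3.45 -3.35]
```

View pics/w1c.png

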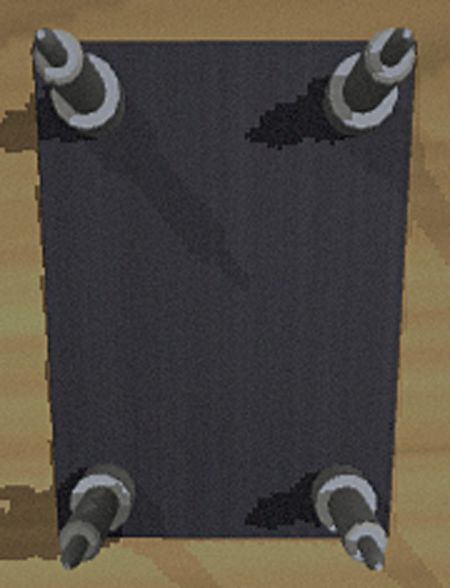

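Call:
{"api": "jog_arm", "payload": {
  "series": [
    [1, 0, 0, 0, 1],
    [1, 0, 0, 0, 1],
    [1, 0, 0, 0, 1],
    [1, 0, 0, 0, 1],
    [1, 0, 0, 0, 1],
    [1, 0, 0, 0, 1],
    [1, 0, 0, 0, 1],
    [1, 0, 0, 0, 1],
    [1, 0, 0, 0, 1],
    [1, 0, 0, 0, 1]
  ]
}}

```text
time_s: 2.95
eef_pos: [0.5725, 0.3387, 0.2463]
orientation: [-3.122, 0.005, 1.837]
force: [0.4, 0.3, 0.0]
grip_width: 0.0856
```

Call:
{"api": "jog_arm", "payload": {
  "series": [
    [1, -0.8, -0.5, 0, 1],
    [1, -0.8, -0.7, 0, 1],
    [1, -0.8, -0.7, 0, 0],
    [1, -0.7, -0.7, 0, 0],
    [1, 0, 0, 0, 0]
  ]
}}

```text
time_s: 3.37
eef_pos: [0.5207, 0.2741, 0.2459]
orientation: [-3.121, 0.01, 1.578]
force: [0.4, 0.9, -0.6]
grip_width: 0.0855
```

```bash
python3 -c "
from h import *
snap('wrist','w2');to(.65,-.03,.25,1.645)"; python3 m2.py w2
```

```text
t 3.42 pos [0.5217 0.275  0.246 ] rpy [-3.1219  0.0097  1.5787] w 0.0856 F [0.3 0.3 0.9] | TOTAL units xyz [-15.3    6.29  -0.18] turn -0.55 q6 1.91
base rect on z=6mm (528.0, 336.2, 202.4, 149.1, -3.42)
lower 859 [[0.4482, 0.2916, 0.025], [0.4549, 0.3906, 0.025], [0.6011, 0.2823, 0.0251], [0.6072, 0.3821, 0.0251]] mean [0.5279 0.3367 0.025 ] yaw [-3.5  -3.22]
upper 556 [[0.4467, 0.2908, 0.079], [0.4527, 0.3921, 0.079], [0.6032, 0.2811, 0.079], [0.6091, 0.3831, 0.079]] mean [0.5279 0.3368 0.079 ] yaw [-3.53 -3.3 ]
tip 365 [[0.4463, 0.2903, 0.0982], [0.4524, 0.3923, 0.0982], [0.6034, 0.2808, 0.0982], [0.6095, 0.383, 0.0985]] mean [0.5279 0.3366 0.0983] yaw [-3.44 -3.38]
```

View pics/w2.png

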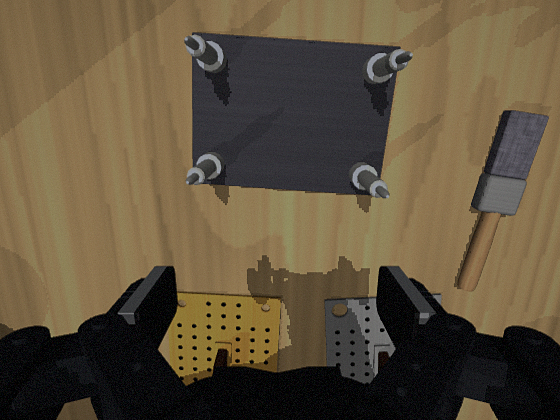

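Stand agrees in both wrist views: (0.5278, 0.3367), yaw −3.4°. Now the tray.

Call:
{"api": "jog_arm", "payload": {
  "series": [
    [1, -1, 0.42, 0, 0],
    [1, -1, 0.42, 0, 0],
    [1, -1, 0.42, 0, 0],
    [1, -1, 0.42, 0, 0],
    [1, -1, 0.42, 0, 0],
    [1, -1, 0.42, 0, 0],
    [1, -1, 0.42, 0, 0],
    [1, -1, 0.42, 0, 0],
    [1, -1, 0.42, 0, 0],
    [1, -1, 0.42, 0, 0]
  ]
}}

```text
time_s: 4.25
eef_pos: [0.6107, 0.0808, 0.2461]
orientation: [-3.125, 0.006, 1.59]
force: [0.9, -0.5, 0.1]
grip_width: 0.0858
```

Call:
{"api": "jog_arm", "payload": {
  "series": [
    [1, -1, 0.42, 0, 0],
    [1, -1, 0.42, 0, 0],
    [1, -1, 0.42, 0, -0.2],
    [1, -1, 0.42, 0, -0.2],
    [1, 0, 0, 0, 0]
  ]
}}

```text
time_s: 4.67
eef_pos: [0.6513, -0.0009, 0.2441]
orientation: [-3.125, 0.005, 1.639]
force: [0.4, -0.3, 0.2]
grip_width: 0.0855
```

```bash
python3 -c "
from h import *
snap('wrist','w3');to(.65,-.03,.25,1.645)"
```

```text
t 4.72 pos [6.507e-01 6.000e-04 2.441e-01] rpy [-3.125   0.0041  1.6387] w 0.0852 F [-0.8 -0.3 -0.4] | TOTAL units xyz [-1.52 -0.14 -0.28] turn -0.05 q6 1.38
```

View pics/w3.png

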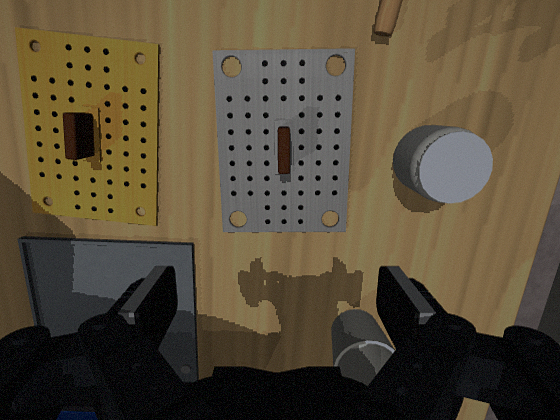

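```bash
cat > m3.py <<'E'
from h import *
from m1 import rectfit
def plate(tag,kind,zoff=0.0,cen=None,r=.14):
    c=load(tag); P=cloud(c); hsv=cv2.cvtColor(cv2.GaussianBlur(c['frame'],(3,3),0),cv2.COLOR_RGB2HSV); H,S,V=[hsv[...,i].astype(int) for i in range(3)]
    if cen is None: cen={'tray':(.652,.033),'cover':(.449,.032)}[kind]
    m=(S<60)&(V>60) if kind=='tray' else (S>150)&(H>15)&(H<32)&(V>50)
    m&=(np.hypot(P[...,0]-cen[0],P[...,1]-cen[1])<r)&(abs(P[...,2]-.004-zoff)<.008)
    m=m.astype(np.uint8)*255; m=cv2.morphologyEx(m,cv2.MORPH_OPEN,np.ones((3,3)))
    m=cv2.morphologyEx(m,cv2.MORPH_CLOSE,np.ones((5,5)))
    k=max(cv2.findContours(m,cv2.RETR_EXTERNAL,cv2.CHAIN_APPROX_NONE)[0],key=cv2.contourArea)
    h=cv2.convexHull(k)[:,0]; print(kind,'rect',rectfit(onplane(c,h,.004+zoff)[:,:2]))
    hull=np.zeros_like(m);cv2.fillConvexPoly(hull,h,255); 
    holes=[]
    lo,hi=(60,500) if kind=='tray' else (25,300)
    f=cv2.bitwise_and(hull,cv2.bitwise_not(m))
    for q in cv2.findContours(f,cv2.RETR_EXTERNAL,cv2.CHAIN_APPROX_NONE)[0]:
        a=cv2.contourArea(q); 
        if lo<a<hi and len(q)>=5:
            (x,y),(w,hh),_=cv2.fitEllipse(q); 
            if w/hh>.6: holes.append((x,y)); 
    if holes:
        X=onplane(c,holes,.004+zoff)[:,:2]; print('holes',np.round(X,4).tolist(), 'mean',X.mean(0))
    bar=(P[...,2]>.036+zoff)&(P[...,2]<.046+zoff)&(np.hypot(P[...,0]-cen[0],P[...,1]-cen[1])<.06)
    b=P[bar]; print('bar',len(b),rectfit(b[:,:2]) if len(b)>5 else '', 'z',np.median(b[:,2]) if len(b) else '')
    pl=P[(hull>0)&(m>0)]; print('plate z',np.round(np.percentile(pl[:,2],[10,50,90]),4))
if __name__=='__main__':
    import sys; 
    for k in sys.argv[2:]: plate(sys.argv[1],k)
E
python3 m3.py w3 tray cover
```

```text
tray rect (651.1, 33.9, 189.0, 139.7, -85.55)
holes [[0.6057, -0.0493], [0.7085, -0.041], [0.5933, 0.109], [0.6961, 0.1171]] mean [0.6509221  0.03392484]
bar 557 (651.1, 34.0, 43.7, 10.7, -85.91) z 0.040588005893480994
plate z [0.0017 0.0027 0.0038]
cover rect (448.0, 33.1, 188.8, 140.5, 87.6)
holes [[0.497, -0.0482], [0.3944, -0.0439], [0.5032, 0.1102], [0.4001, 0.115]] mean [0.4486833  0.03327559]
bar 670 (447.0, 33.3, 44.0, 13.3, 88.93) z 0.04017723187497735
plate z [0.0015 0.0026 0.0036]
```

```bash
python3 -c "
from h import *
to(.651,.034,.03,1.6485)"
```

```text
t 4.72 pos [6.507e-01 6.000e-04 2.441e-01] rpy [-3.125   0.0041  1.6387] w 0.0852 F [-0.8 -0.3 -0.4] | TOTAL units xyz [ 1.71  0.31 10.7 ] turn -0.08 q6 1.38
```

Call:
{"api": "jog_arm", "payload": {
  "series": [
    [1, 0.6, 0.1, 1, -0.08],
    [1, 0.6, 0.1, 1, 0],
    [1, 0.5, 0.1, 1, 0],
    [1, 0, 0, 1, 0],
    [1, 0, 0, 1, 0],
    [1, 0, 0, 1, 0],
    [1, 0, 0, 1, 0],
    [1, 0, 0, 0.5, 0],
    [1, 0, 0, 0, 0]
  ]
}}

```text
time_s: 5.47
eef_pos: [0.652, 0.0485, 0.0886]
orientation: [-3.129, 0.002, 1.651]
force: [0.4, 0.4, 0.5]
grip_width: 0.0855
```

```bash
python3 -c "
from h import *
to(.651,.034,.03,1.6485)"
```

```text
t 5.47 pos [0.652  0.0485 0.0886] rpy [-3.1292e+00  1.5000e-03  1.6512e+00] w 0.0855 F [0.4 0.4 0.5] | TOTAL units xyz [-0.71 -0.07  2.93] turn 0.02 q6 1.44
```

Call:
{"api": "jog_arm", "payload": {
  "series": [
    [1, -0.35, -0.05, 0.7, 0],
    [1, -0.35, 0, 0.7, 0],
    [1, -0.1, 0, 0.7, 0],
    [1, 0, 0, 0.6, 0],
    [1, 0, 0, 0, 0]
  ]
}}

```text
time_s: 5.88
eef_pos: [0.6539, 0.036, 0.0379]
orientation: [-3.135, 0.002, 1.654]
force: [-0.6, 0.5, -0.6]
grip_width: 0.085
```

```bash
python3 -c "
from h import *
to(.651,.034,.03,1.6485)"
```

```text
t 5.88 pos [0.6539 0.036  0.0379] rpy [-3.1353e+00  1.6000e-03  1.6536e+00] w 0.085 F [-0.6  0.5 -0.6] | TOTAL units xyz [-0.09 -0.15  0.4 ] turn 0.04 q6 1.42
```

Call:
{"api": "jog_arm", "payload": {
  "series": [
    [1, -0.1, -0.15, 0.4, 0.04],
    [1, 0, 0, 0, 0]
  ]
}}

```text
time_s: 6.05
eef_pos: [0.6518, 0.0345, 0.0314]
orientation: [-3.137, 0.002, 1.649]
force: [-0.3, 0.9, -0.1]
grip_width: 0.0856
```

```bash
python3 -c "
from h import *
to(.651,.034,.03,1.6485)"
```

```text
t 6.05 pos [0.6518 0.0345 0.0314] rpy [-3.1374e+00  1.8000e-03  1.6489e+00] w 0.0856 F [-0.3  0.9 -0.1] | TOTAL units xyz [-0.02 -0.04  0.07] turn 0.0 q6 1.42
```

Close on the bar.

Call:
{"api": "jog_arm", "payload": {
  "series": [
    [-1, 0, 0, 0, 0],
    [-1, 0, 0, 0, 0],
    [-1, 0, 0, 0, 0],
    [-1, 0, 0, 0, 0],
    [-1, 0, 0, 0, 0],
    [-1, 0, 0, 0, 0],
    [-1, 0, 0, 0, 0],
    [-1, 0, 0, 0, 0]
  ]
}}

```text
time_s: 6.72
eef_pos: [0.6534, 0.0349, 0.0356]
orientation: [3.14, 0.002, 1.649]
force: [-0.2, -0.3, -2.1]
grip_width: 0.0106
```

```bash
python3 -c "
from h import *
to(.651,.034,.03,1.6485)"
```

```text
t 6.72 pos [0.6534 0.0349 0.0356] rpy [3.1404e+00 2.4000e-03 1.6491e+00] w 0.0106 F [-0.2 -0.3 -2.1] | TOTAL units xyz [-0.04 -0.13  0.28] turn 0.0 q6 1.42
```

Call:
{"api": "jog_arm", "payload": {
  "series": [
    [-1, 0, 0, -0.4, 0],
    [-1, 0, 0, -0.8, 0],
    [-1, 0, 0, -1, 0],
    [-1, 0, 0, -1, 0],
    [-1, 0, 0, -1, 0],
    [-1, 0, 0, -1, 0],
    [-1, 0, 0, -1, 0],
    [-1, 0, 0, -1, 0],
    [-1, 0, 0, -0.8, 0]
  ]
}}

```text
time_s: 7.47
eef_pos: [0.6494, 0.0354, 0.1989]
orientation: [-3.128, 0.0, 1.649]
force: [0.0, -0.1, -2.7]
grip_width: 0.0109
```

```bash
python3 -c "
from h import *
to(.5278,.3367,.2,3.0822)"
```

```text
t 7.47 pos [0.6494 0.0354 0.1989] rpy [-3.1282e+00  2.0000e-04  1.6487e+00] w 0.0109 F [ 0.  -0.1 -2.7] | TOTAL units xyz [ 1.549e+01 -4.890e+00  1.000e-02] turn -11.95 q6 1.42
```

Call:
{"api": "jog_arm", "payload": {
  "series": [
    [-1, 0.6, -0.2, 0, 0],
    [-1, 0.9, -0.3, 0, 0],
    [-1, 0.9, -0.3, 0, 0],
    [-1, 0.9, -0.3, 0, 0],
    [-1, 0.9, -0.3, 0, 0],
    [-1, 0.9, -0.3, 0, 0],
    [-1, 0.9, -0.3, 0, 0],
    [-1, 0.9, -0.3, 0, 0],
    [-1, 0.9, -0.3, 0, 0],
    [-1, 0.9, -0.3, 0, 0]
  ]
}}

```text
time_s: 8.3
eef_pos: [0.5713, 0.2122, 0.1988]
orientation: [-3.126, 0.001, 1.644]
force: [0.6, -1.1, -3.2]
grip_width: 0.0113
```

Call:
{"api": "jog_arm", "payload": {
  "series": [
    [-1, 0.9, -0.3, 0, 0],
    [-1, 0.9, -0.3, 0, 0],
    [-1, 0.9, -0.3, 0, 0],
    [-1, 0.9, -0.3, 0, -0.4],
    [-1, 0.9, -0.3, 0, -0.8],
    [-1, 0, 0, 0, -0.9],
    [-1, 0, 0, 0, -0.9],
    [-1, 0, 0, 0, -0.9],
    [-1, 0, 0, 0, -0.9],
    [-1, 0, 0, 0, -0.9]
  ]
}}

```text
time_s: 9.13
eef_pos: [0.5188, 0.3123, 0.1919]
orientation: [-3.117, -0.019, 2.363]
force: [0.4, 0.3, -2.6]
grip_width: 0.0113
```

```bash
python3 -c "
from h import *
to(.5278,.3367,.2,3.0822)"
```

```text
t 9.13 pos [0.5188 0.3123 0.1919] rpy [-3.1169 -0.0187  2.3634] w 0.0113 F [ 0.4  0.3 -2.6] | TOTAL units xyz [ 0.54  1.18 -0.43] turn -5.99 q6 1.18
```

Call:
{"api": "jog_arm", "payload": {
  "series": [
    [-1, 0, 0, -0.1, -0.9],
    [-1, 0, 0, -0.1, -0.9],
    [-1, 0, 0, -0.1, -0.9],
    [-1, 0, 0, -0.1, -0.9],
    [-1, 0, 0, 0, -0.9],
    [-1, 0, 0, 0, -0.6],
    [-1, 0, 0, 0, -0.2],
    [-1, 0, 0, 0, 0]
  ]
}}

```text
time_s: 9.8
eef_pos: [0.5107, 0.315, 0.1942]
orientation: [-3.129, -0.041, 3.043]
force: [-0.2, 0.6, -3.0]
grip_width: 0.0109
```

```bash
python3 -c "
from h import *
to(.5278,.3367,.2,3.0822);snap('wrist','w4'); snap('scene','s4'); snap('side','d4')"
```

```text
t 9.8 pos [0.5107 0.315  0.1942] rpy [-3.1294 -0.0411  3.0426] w 0.0109 F [-0.2  0.6 -3. ] | TOTAL units xyz [-0.73  1.16 -0.34] turn -0.33 q6 0.51
```

View pics/w4.png

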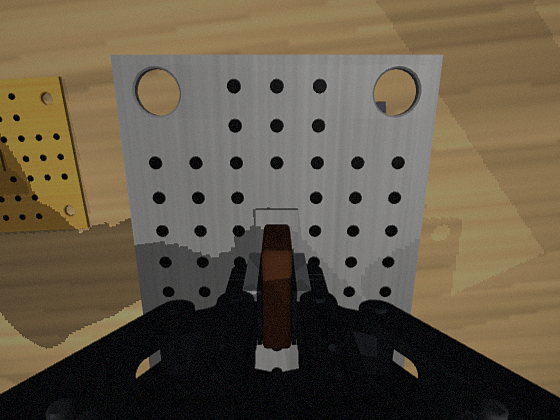

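View pics/d4.png

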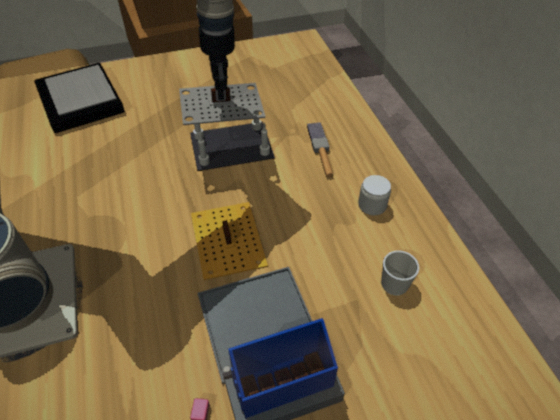

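Wrist view: the tray is held by the bar, front holes at (158,92) and (396,92). The side view shows it above the stand posts.

```bash
cat > m4.py <<'E'
from h import *
def held(tag,kind='tray',verb=True):
    """pose of held plate from wrist view: plane from depth, then front holes/edges by rays onto that plane"""
    c=load(tag);P=cloud(c);hsv=cv2.cvtColor(c['frame'],cv2.COLOR_RGB2HSV);H,S,V=[hsv[...,i].astype(int) for i in range(3)]
    s=arm.read_state();z0=s['eef_pos'][2]-.034
    m=(abs(P[...,2]-z0)<.02)&(P[...,2]>.05)&((S<60)&(V>40) if kind=='tray' else (S>130)&(H>12)&(H<34))
    m[300:]=False
    pts=P[m]; A=np.c_[pts[:,:2],np.ones(len(pts))]
    k=np.linalg.lstsq(A,pts[:,2],rcond=None)[0]; r=pts[:,2]-A@k; g=abs(r)<.003; k=np.linalg.lstsq(A[g],pts[g,2],rcond=None)[0]
    print('plane slopes deg',np.degrees(k[:2]),'n',g.sum())
    mm=m.astype(np.uint8)*255; mm=cv2.morphologyEx(mm,cv2.MORPH_CLOSE,np.ones((3,3)))
    full=mm.copy(); kk=max(cv2.findContours(full,cv2.RETR_EXTERNAL,cv2.CHAIN_APPROX_NONE)[0],key=cv2.contourArea); hull=np.zeros_like(mm);cv2.fillConvexPoly(hull,cv2.convexHull(kk),255)
    inv=cv2.bitwise_and(hull,cv2.bitwise_not(mm)); o=np.asarray(c['origin']); out=[]
    for q in cv2.findContours(inv,cv2.RETR_EXTERNAL,cv2.CHAIN_APPROX_NONE)[0]:
        a=cv2.contourArea(q)
        if len(q)<5: continue
        (x,y),(w,h),_=cv2.fitEllipse(q)
        if y<140 and abs(x-277)>80 and w>(25 if kind=='tray' else 12) and w/h>.6:
            d=rays(c,(x,y))[0]; t=(k[0]*o[0]+k[1]*o[1]+k[2]-o[2])/(d[2]-k[0]*d[0]-k[1]*d[1]); out.append(o+d*t)
            # also: hole partially shows far wall; report ellipse
            print('hole px',round(x,1),round(y,1),'size',round(w,1),round(h,1),np.round(o+d*t,4))
    out=np.array(out)
    if len(out)==2:
        if out[0][0]>0: out=out[np.argsort(out[:,1])]
        dd=out[1]-out[0]; L=np.linalg.norm(dd); ey=dd/L; ex=np.array([ey[1],-ey[0],0]); ex=ex/np.linalg.norm(ex)
        mid=out.mean(0); cen=mid+ex*.08; 
        print('sep',L,'yaw',np.degrees(np.arctan2(-ey[0],ey[1])),'centre est',np.round(cen,4),'tcp',np.round(s['eef_pos'],4))
        st=np.array([.5278,.3367]);ya=np.radians(-3.4); fe=np.array([[-80,-52],[-80,52]])/1000@np.array([[np.cos(ya),np.sin(ya)],[-np.sin(ya),np.cos(ya)]])+st
        print('front post targets',np.round(fe,4).tolist(),'err (post-hole) mm',np.round((fe-out[:,:2])*1000,1).tolist())
if __name__=='__main__':
    import sys; held(*sys.argv[1:])
E
python3 m4.py w4
```

```text
plane slopes deg [-2.46693647 -0.48441062] n 61270
hole px 395.2 91.5 size 41.3 46.6 [0.4341 0.3734 0.1641]
hole px 158.1 91.5 size 40.4 46.9 [0.424  0.2713 0.1654]
sep 0.10261264453020545 yaw -5.643836505466227 centre est [0.5086 0.3145 0.1648] tcp [0.5111 0.3149 0.1945]
front post targets [[0.4449, 0.2895], [0.451, 0.3934]] err (post-hole) mm [[20.9, 18.2], [16.9, 19.9]]
```

Call:
{"api": "jog_arm", "payload": {
  "series": [
    [-1, -0.4, 0.6, 0, -0.17],
    [-1, -0.4, 0.6, 0, -0.16],
    [-1, 0, 0, 0, 0],
    [-1, 0, 0, 0, 0]
  ]
}}

```text
time_s: 10.28
eef_pos: [0.5287, 0.3378, 0.1932]
orientation: [-3.13, -0.042, 3.076]
force: [-0.5, -0.2, -2.1]
grip_width: 0.0107
```

```bash
python3 -c "
from h import *
to(.530,.337,.2,3.0822);snap('wrist','w5')";python3 m4.py w5
```

```text
t 10.28 pos [0.5287 0.3378 0.1932] rpy [-3.1304 -0.0418  3.0762] w 0.0107 F [-0.5 -0.2 -2.1] | TOTAL units xyz [-0.05 -0.04 -0.34] turn -0.05 q6 0.5
plane slopes deg [-2.47692743 -0.49796131] n 61286
hole px 395.3 91.5 size 41.4 46.7 [0.4502 0.3938 0.1632]
hole px 158.0 91.5 size 40.5 47.2 [0.4435 0.2914 0.1644]
sep 0.10268463252895207 yaw -3.7247955468505434 centre est [0.5267 0.3374 0.1638] tcp [0.5287 0.3378 0.1931]
front post targets [[0.4449, 0.2895], [0.451, 0.3934]] err (post-hole) mm [[1.3, -1.8], [0.8, -0.5]]
```

```bash
python3 -c "
from h import *
to(.5298,.3371,.150,3.0822)"
```

```text
t 10.33 pos [0.5287 0.3378 0.1931] rpy [-3.1305 -0.0419  3.0763] w 0.0111 F [ 0.1  0.3 -3.8] | TOTAL units xyz [-0.15 -0.01  2.15] turn -0.05 q6 0.5
```

Call:
{"api": "jog_arm", "payload": {
  "series": [
    [-1, -0.05, 0, 0.5, -0.05],
    [-1, -0.05, 0, 0.5, 0],
    [-1, -0.05, 0, 0.5, 0],
    [-1, 0, 0, 0.5, 0],
    [-1, 0, 0, 0, 0]
  ]
}}

```text
time_s: 10.75
eef_pos: [0.5285, 0.3355, 0.1486]
orientation: [-3.13, -0.043, 3.08]
force: [0.4, -0.0, -2.7]
grip_width: 0.0109
```

```bash
python3 -c "
from h import *
to(.5298,.3371,.150,3.0822);snap('wrist','w6')";python3 m4.py w6
```

```text
t 10.75 pos [0.5285 0.3355 0.1486] rpy [-3.1299 -0.0429  3.0799] w 0.0109 F [ 0.4 -0.  -2.7] | TOTAL units xyz [-0.06  0.08 -0.08] turn -0.02 q6 0.49
plane slopes deg [-2.55246337 -0.54348008] n 61273
hole px 396.4 90.8 size 40.9 45.1 [0.4494 0.3916 0.1187]
hole px 157.0 90.9 size 39.4 46.4 [0.4431 0.2882 0.1199]
sep 0.10354313801399993 yaw -3.483005336091453 centre est [0.5261 0.335  0.1193] tcp [0.5287 0.3355 0.1494]
front post targets [[0.4449, 0.2895], [0.451, 0.3934]] err (post-hole) mm [[1.7, 1.3], [1.6, 1.8]]
```

View pics/w6.png

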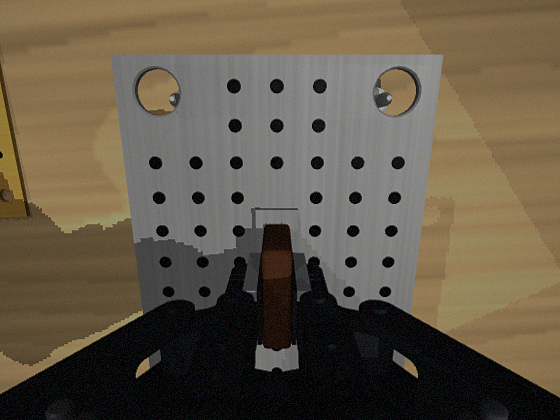

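Call:
{"api": "jog_arm", "payload": {
  "series": [
    [-1, -0.08, 0.1, 0.3, 0],
    [-1, -0.05, 0.02, 0.4, 0],
    [-1, -0.05, 0.02, 0.4, 0],
    [-1, -0.03, 0.02, 0.4, 0],
    [-1, 0, 0, 0, 0]
  ]
}}

```text
time_s: 11.22
eef_pos: [0.5328, 0.3385, 0.1174]
orientation: [-3.131, -0.04, 3.079]
force: [-0.8, -0.1, 2.9]
grip_width: 0.0103
```

```bash
python3 -c "
from h import *
to(.5302,.3371,.110,3.0822);snap('wrist','w7')";python3 m4.py w7
```

```text
t 11.22 pos [0.5328 0.3385 0.1174] rpy [-3.1314 -0.04    3.0793] w 0.0103 F [-0.8 -0.1  2.9] | TOTAL units xyz [ 0.11 -0.07  0.38] turn -0.02 q6 0.49
plane slopes deg [-1.81676523 -0.22466116] n 60895
```

View pics/w7.png

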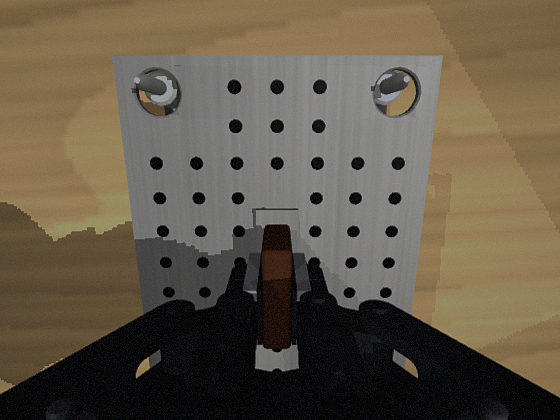

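Call:
{"api": "jog_arm", "payload": {
  "series": [
    [-1, 0.05, -0.03, -0.25, -0.02],
    [-1, 0.08, -0.05, 0, 0],
    [-1, 0, 0, 0, 0]
  ]
}}

```text
time_s: 11.52
eef_pos: [0.5302, 0.3371, 0.1238]
orientation: [-3.132, -0.04, 3.082]
force: [-0.3, -0.6, -2.1]
grip_width: 0.0106
```

```bash
python3 -c "
from h import *
to(.5302,.3371,.110,3.0822);snap('wrist','w8')";python3 m4.py w8
```

```text
t 11.52 pos [0.5302 0.3371 0.1238] rpy [-3.1315 -0.0399  3.0821] w 0.0106 F [-0.3 -0.6 -2.1] | TOTAL units xyz [-0.03  0.01  0.69] turn -0.0 q6 0.49
plane slopes deg [-2.16380747 -0.39022268] n 61407
hole px 396.7 92.0 size 37.5 44.0 [0.4516 0.3933 0.0936]
hole px 157.3 91.4 size 36.2 44.0 [0.4453 0.2897 0.0946]
sep 0.10378874895071516 yaw -3.5229469926674777 centre est [0.5283 0.3366 0.0941] tcp [0.5305 0.3372 0.1241]
front post targets [[0.4449, 0.2895], [0.451, 0.3934]] err (post-hole) mm [[-0.4, -0.2], [-0.6, 0.1]]
```

View pics/w8.png

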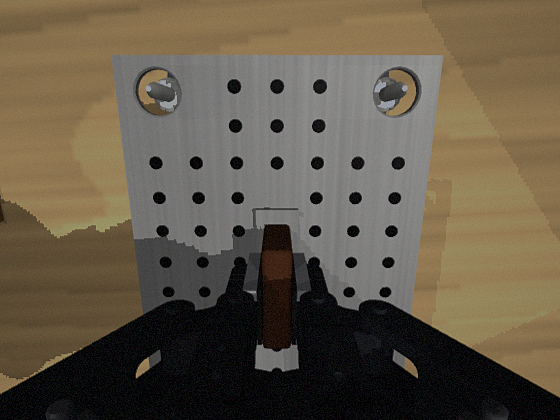

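Call:
{"api": "jog_arm", "payload": {
  "series": [
    [-1, -0.01, 0, 0.3, 0],
    [-1, -0.01, 0, 0.3, 0],
    [-1, 0, 0, 0, 0]
  ]
}}

```text
time_s: 11.82
eef_pos: [0.5306, 0.3371, 0.1116]
orientation: [-3.132, -0.038, 3.082]
force: [-0.2, 0.1, -2.2]
grip_width: 0.0106
```

```bash
python3 -c "
from h import *
to(.5300,.3371,.100,3.0822)"
```

```text
t 11.82 pos [0.5306 0.3371 0.1116] rpy [-3.1325 -0.0381  3.0821] w 0.0106 F [-0.2  0.1 -2.2] | TOTAL units xyz [0.01 0.   0.58] turn -0.0 q6 0.49
```

Call:
{"api": "jog_arm", "payload": {
  "series": [
    [-1, 0, 0, 0.3, 0],
    [-1, 0, 0, 0.3, 0],
    [-1, 0, 0, 0, 0]
  ]
}}

```text
time_s: 12.07
eef_pos: [0.5298, 0.3369, 0.0977]
orientation: [-3.132, -0.039, 3.082]
force: [-0.4, 0.3, -2.4]
grip_width: 0.011
```

```bash
python3 -c "
from h import *
to(.5300,.3371,.058,3.0822)"
```

```text
t 12.07 pos [0.5298 0.3369 0.0977] rpy [-3.132 -0.039  3.082] w 0.011 F [-0.4  0.3 -2.4] | TOTAL units xyz [-0.09  0.03  1.98] turn -0.0 q6 0.49
```

Call:
{"api": "jog_arm", "payload": {
  "series": [
    [-1, -0.01, 0, 0.35, 0],
    [-1, -0.01, 0, 0.35, 0],
    [-1, -0.02, 0, 0.35, 0],
    [-1, -0.01, 0, 0.3, 0],
    [-1, 0, 0, 0, 0]
  ]
}}

```text
time_s: 12.48
eef_pos: [0.5294, 0.3365, 0.0669]
orientation: [-3.131, -0.04, 3.082]
force: [0.4, -1.1, -2.9]
grip_width: 0.0111
```

```bash
python3 -c "
from h import *
to(.5300,.3371,.058,3.0822);snap('wrist','w9')"
```

```text
t 12.48 pos [0.5294 0.3365 0.0669] rpy [-3.1314 -0.0401  3.082 ] w 0.0111 F [ 0.4 -1.1 -2.9] | TOTAL units xyz [-0.05  0.04  0.44] turn -0.0 q6 0.49
```

View pics/w9.png

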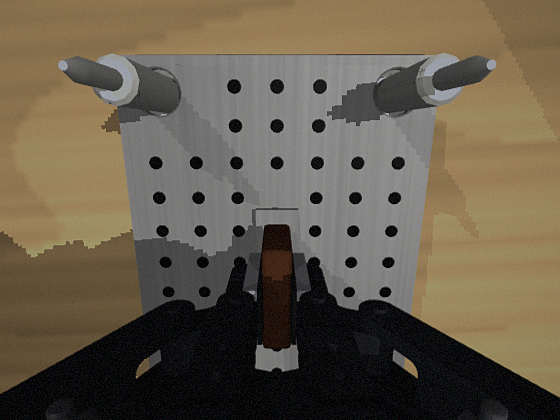

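The posts pass through the front holes. Continue down to the shoulders.

Call:
{"api": "jog_arm", "payload": {
  "series": [
    [-1, -0.01, 0.02, 0.25, 0],
    [-1, -0.01, 0.01, 0.2, 0],
    [-1, 0, 0, 0.1, 0],
    [-1, 0, 0, 0.1, 0]
  ]
}}

```text
time_s: 12.87
eef_pos: [0.5299, 0.3371, 0.0615]
orientation: [-3.134, -0.034, 3.082]
force: [-6.2, -3.6, 13.2]
grip_width: 0.0108
```

```bash
python3 -c "
from h import *
to(.5300,.3371,.058,3.0822)"
```

```text
t 12.87 pos [0.5299 0.3371 0.0615] rpy [-3.1341 -0.0338  3.0824] w 0.0108 F [-6.2 -3.6 13.2] | TOTAL units xyz [-0.01 -0.    0.17] turn 0.0 q6 0.49
```

Call:
{"api": "jog_arm", "payload": {
  "series": [
    [-1, 0, 0, 0.1, 0],
    [-1, 0, 0, 0.1, 0],
    [-1, 0, 0, 0.1, 0],
    [-1, 0, 0, 0.1, 0]
  ]
}}

```text
time_s: 13.2
eef_pos: [0.5299, 0.3371, 0.0615]
orientation: [-3.137, -0.027, 3.083]
force: [-4.2, -3.8, 14.9]
grip_width: 0.0107
```

```bash
python3 -c "
from h import *
to(.5300,.3371,.058,3.0822);snap('wrist','w10')
c=load('w10');P=cloud(c)
for u,v in((200,80),(350,80),(200,250),(350,250)): print(P[v-3:v+4,u-3:u+4,2].mean())"
```

```text
t 13.2 pos [0.5299 0.3371 0.0615] rpy [-3.1371 -0.0267  3.0829] w 0.0107 F [-4.2 -3.8 14.9] | TOTAL units xyz [-0.01 -0.    0.17] turn 0.01 q6 0.49
0.028793394297530788
0.028805420535011377
0.028878702063057784
0.02880756169379669
```

Call:
{"api": "jog_arm", "payload": {
  "series": [
    [-1, 0, 0, 0.1, 0],
    [-1, 0, 0, 0.1, 0],
    [-1, 0, 0, 0.1, 0],
    [-1, 0, 0, 0.1, 0],
    [-1, 0, 0, 0.1, 0],
    [-1, 0, 0, 0.1, 0],
    [-1, 0, 0, 0.1, 0],
    [-1, 0, 0, 0.1, 0],
    [-1, 0, 0, 0.1, 0],
    [-1, 0, 0, 0.1, 0]
  ]
}}

```text
time_s: 14.08
eef_pos: [0.5299, 0.3371, 0.0615]
orientation: [3.139, -0.01, 3.083]
force: [-4.9, -3.3, 15.4]
grip_width: 0.0109
```

Pressing squared the tool up as well. Release and rise.

Call:
{"api": "jog_arm", "payload": {
  "series": [
    [-1, 0, 0, -0.05, 0],
    [0, 0, 0, 0, 0],
    [0.5, 0, 0, 0, 0],
    [1, 0, 0, 0, 0],
    [1, 0, 0, 0, 0],
    [1, 0, 0, -0.5, 0],
    [1, 0, 0, -1, 0],
    [1, 0, 0, -1, 0],
    [1, 0, 0, -1, 0],
    [1, 0, 0, -1, 0]
  ]
}}

```text
time_s: 14.92
eef_pos: [0.5296, 0.3363, 0.1545]
orientation: [3.141, -0.014, 3.083]
force: [0.6, 0.7, 0.8]
grip_width: 0.0853
```

```bash
python3 -c "
from h import *
to(.5300,.3371,.058,3.0822);snap('wrist','w11');snap('side','d11')"
```

```text
t 14.92 pos [0.5296 0.3363 0.1545] rpy [ 3.1408 -0.0141  3.0831] w 0.0853 F [0.6 0.7 0.8] | TOTAL units xyz [-0.09  0.04  4.82] turn 0.01 q6 0.49
```

View pics/w11.png

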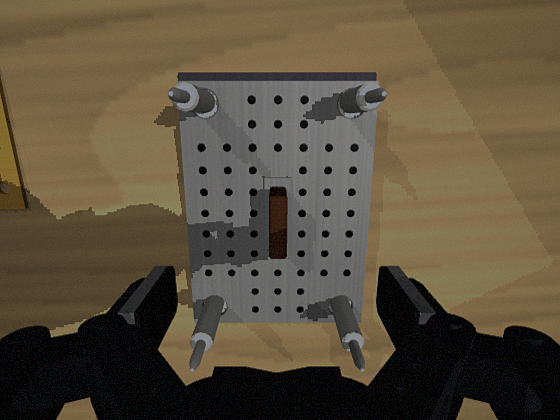

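```bash
python3 - <<'E'
from h import *
b=load('side0'); a=load('scene0')
q=np.array([(68,153),(380,65),(150,465)])/3.5+[180,250]
print(onplane(b,q,.009))
# scene a1 k=4 off(140,90): far rim corners (560,297),(440,510); stop back top edges left end(143,372)?(293,185)
q=np.array([(560,297),(440,510)])/4+[140,90]; print(onplane(a,q,.009))
q=np.array([(290,188),(146,368)])/4+[140,90]; print('stop top',onplane(a,q,.048))
P=cloud(a);hsv=cv2.cvtColor(a['frame'],cv2.COLOR_RGB2HSV)
for t in('scene0','side0'):
    c=load(t);P=cloud(c);hsv=cv2.cvtColor(c['frame'],cv2.COLOR_RGB2HSV)
    m=(hsv[...,0]>105)&(hsv[...,0]<130)&(hsv[...,1]>120)&(P[...,2]>.145)&(P[...,1]<-.2)
    p=P[m]; i=np.argsort(p[:,0]); print(t,len(p),'crate high wall ends',p[i[:8]].mean(0),p[i[-8:]].mean(0), np.degrees(np.arctan(np.polyfit(p[:,0],p[:,1],1)[0])))
    m=(hsv[...,0]>105)&(hsv[...,0]<130)&(hsv[...,1]>120)&(P[...,2]>.112)&(P[...,2]<.122)&(P[...,1]<-.33)
    p=P[m]; 
    if len(p)>8: i=np.argsort(p[:,0]); print('  low wall',len(p),p[i[:5]].mean(0),p[i[-5:]].mean(0),np.degrees(np.arctan(np.polyfit(p[:,0],p[:,1],1)[0])))
E
```

```text
[[ 0.35875508 -0.0951683   0.009     ]
 [ 0.55240689 -0.08984808  0.009     ]
 [ 0.36362067 -0.28980474  0.009     ]]
[[ 0.35903007 -0.08885162  0.009     ]
 [ 0.55958853 -0.08052319  0.009     ]]
stop top [[ 0.36934419 -0.28436385  0.048     ]
 [ 0.55637763 -0.28212107  0.048     ]]
scene0 125 crate high wall ends [ 0.38950224 -0.30329767  0.15839069] [ 0.54349175 -0.30488717  0.15220753] 1.5461033496557188
  low wall 86 [ 0.39270968 -0.35520989  0.11835289] [ 0.54379196 -0.35822655  0.11895341] 1.409512975525384
side0 740 crate high wall ends [ 0.36037192 -0.63577886  0.87166796] [ 0.54152713 -0.31075705  0.15119575] 19.65293636637692
  low wall 437 [ 0.38175742 -0.34356826  0.11441024] [ 0.54299205 -0.35968895  0.11943325] 1.1413743508675958
```

Call:
{"api": "jog_arm", "payload": {
  "series": [
    [-0.2, 0, -0.4, -1, 0],
    [-1, 0, -0.8, -1, 0],
    [-1, 0, -1, -1, 0],
    [-1, 0, -1, -1, 0],
    [-1, 0, -1, -0.5, 0],
    [-1, 0, -1, 0, 0],
    [-1, 0, -1, 0, 0],
    [-1, 0, -1, 0, 0],
    [-1, 0, -1, 0, 0],
    [-1, 0, -1, 0, 0]
  ]
}}

```text
time_s: 15.85
eef_pos: [0.5201, 0.1488, 0.2516]
orientation: [3.138, -0.008, 3.089]
force: [0.5, 0.4, 0.0]
grip_width: -0.0002
```

Call:
{"api": "jog_arm", "payload": {
  "series": [
    [-1, 0, -1, 0, 0],
    [-1, 0, -1, 0, 0],
    [-1, 0, -1, 0, 0],
    [-1, 0, -1, 0, 0],
    [-1, 0, -1, 0, 0],
    [-1, 0, -1, 0, 0],
    [-1, 0, -1, 0, 0],
    [-1, 0, -1, 0, 0],
    [-1, 0, -1, 0, 0],
    [-1, 0, -1, 0, 0]
  ]
}}

```text
time_s: 16.68
eef_pos: [0.5067, -0.0607, 0.2507]
orientation: [3.138, -0.009, 3.09]
force: [0.6, -0.4, 0.2]
grip_width: -0.0003
```

```bash
python3 -c "
from h import *
to(.47,-.44,.25,1.598)"
```

```text
t 16.68 pos [ 0.5067 -0.0607  0.2507] rpy [ 3.1378 -0.0093  3.0896] w -0.0003 F [ 0.6 -0.4  0.2] | TOTAL units xyz [  0.85 -19.03  -0.03] turn 12.43 q6 -0.23
```

Call:
{"api": "jog_arm", "payload": {
  "series": [
    [-1, 0, -1, 0, 0],
    [-1, 0, -1, 0, 0],
    [-1, 0, -1, 0, 0],
    [-1, 0, -1, 0, 0],
    [-1, 0, -1, 0, 0],
    [-1, 0, -1, 0, 0],
    [-1, 0, -1, 0, 0],
    [-1, 0, -1, 0, 0],
    [-1, 0, -1, 0, 0],
    [-1, 0, -1, 0, 0]
  ]
}}

```text
time_s: 17.52
eef_pos: [0.4934, -0.2704, 0.2494]
orientation: [3.137, -0.011, 3.089]
force: [-0.4, 0.4, 0.0]
grip_width: -0.0001
```

Call:
{"api": "jog_arm", "payload": {
  "series": [
    [-1, 0, -1, 0, 0],
    [-1, 0, -1, 0, 0],
    [-1, 0, -1, 0, 0],
    [-1, 0, -1, 0, 0],
    [-1, 0, -1, 0, 0],
    [-1, 0, -1, 0, 0],
    [-1, 0, -1, 0, 0],
    [-1, 0, -0.5, 0, 0.8],
    [-1, 0, 0, 0, 0.9],
    [-1, 0, 0, 0, 0.9]
  ]
}}

```text
time_s: 18.35
eef_pos: [0.4823, -0.4322, 0.2455]
orientation: [3.139, -0.016, 2.765]
force: [-0.7, 0.1, -0.1]
grip_width: -0.0001
```

Call:
{"api": "jog_arm", "payload": {
  "series": [
    [-1, 0, 0, 0, 0.9],
    [-1, 0, 0, 0, 0.9],
    [-1, 0, 0, 0, 0.9],
    [-1, 0, 0, 0, 0.9],
    [-1, 0, 0, 0, 0.9],
    [-1, 0, 0, 0, 0.9],
    [-1, 0, 0, 0, 0.9],
    [-1, 0, 0, 0, 0.9],
    [-1, 0, 0, 0, 0.9],
    [-1, 0, 0, 0, 0.8]
  ]
}}

```text
time_s: 19.18
eef_pos: [0.4811, -0.4329, 0.2424]
orientation: [-3.124, -0.015, 1.638]
force: [0.3, -1.0, 0.4]
grip_width: 0.0002
```

```bash
python3 -c "
from h import *
to(.47,-.44,.25,1.598);snap('wrist','w12')"
```

```text
t 19.18 pos [ 0.4811 -0.4329  0.2424] rpy [-3.124  -0.0147  1.6383] w 0.0002 F [ 0.3 -1.   0.4] | TOTAL units xyz [-0.31 -0.59 -0.37] turn 0.34 q6 0.64
```

View pics/w12.png

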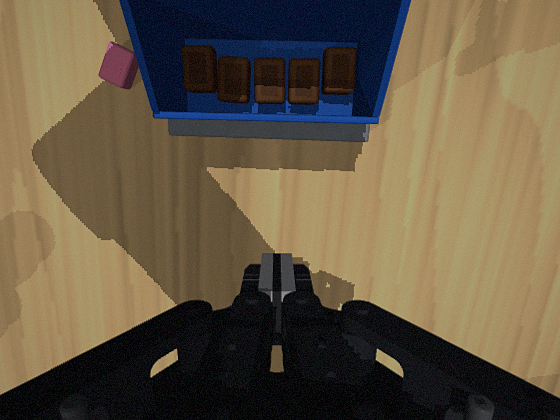

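Five brown briquettes in the crate at about (200,68)–(340,68); the low wall's top edge runs (155,113)–(380,121).

```bash
python3 - <<'E'
from h import *
c=load('w12'); p=onplane(c,[(155,115),(380,123)],.12); print(p,p.mean(0)); d=p[1]-p[0]; print(np.degrees(np.arctan2(d[1],d[0])),np.linalg.norm(d))
P=cloud(c); print(P[117,200],P[119,330])
E
```

```text
[[ 0.38761185 -0.36841517  0.12      ]
 [ 0.5454457  -0.363126    0.12      ]] [ 0.46652878 -0.36577059  0.12      ]
1.919319174700504 0.15792244253963103
[ 0.41900621 -0.367639    0.11875346] [ 0.51055193 -0.3627898   0.11839817]
```

```bash
python3 -c "
from h import *
to(.468,-.415,.126,1.604)"
```

```text
t 19.23 pos [ 0.4811 -0.4329  0.2424] rpy [-3.1239 -0.0146  1.6319] w -0.0002 F [ 0.2 -0.1 -0.4] | TOTAL units xyz [ 0.85 -0.5   5.84] turn 0.23 q6 0.65
```

Call:
{"api": "jog_arm", "payload": {
  "series": [
    [-1, 0, -0.25, 0.9, 0.23],
    [-1, 0, -0.25, 0.9, 0],
    [-1, 0, 0, 1, 0],
    [-1, 0, 0, 1, 0],
    [-1, 0.2, 0, 1, 0],
    [-1, 0.2, 0, 0.5, 0],
    [-1, 0, 0, 0, 0]
  ]
}}

```text
time_s: 19.82
eef_pos: [0.4683, -0.4239, 0.1328]
orientation: [-3.125, -0.013, 1.619]
force: [0.1, -0.3, -0.3]
grip_width: -0.0001
```

```bash
python3 -c "
from h import *
to(.468,-.39,.126,1.604)"
```

```text
t 19.82 pos [ 0.4683 -0.4239  0.1328] rpy [-3.1247 -0.0131  1.6189] w -0.0001 F [ 0.1 -0.3 -0.3] | TOTAL units xyz [1.69 0.07 0.36] turn 0.12 q6 0.66
```

Call:
{"api": "jog_arm", "payload": {
  "series": [
    [-1, 0.6, 0, 0.1, 0.1],
    [-1, 0.6, 0, 0.1, 0],
    [-1, 0.5, 0, 0.05, 0],
    [-1, 0.3, 0, 0, 0],
    [-1, 0.3, 0, 0, 0]
  ]
}}

```text
time_s: 20.23
eef_pos: [0.4664, -0.3769, 0.1293]
orientation: [-3.125, -0.012, 1.613]
force: [0.0, -1.8, 0.7]
grip_width: 0.0002
```

```bash
python3 -c "
from h import *
to(.467,-.357,.142,1.604)"
```

```text
t 20.23 pos [ 0.4664 -0.3769  0.1293] rpy [-3.125  -0.0119  1.6127] w 0.0002 F [ 0.  -1.8  0.7] | TOTAL units xyz [ 1.    0.06 -0.63] turn 0.07 q6 0.71
```

Contact, as predicted. Follow the arc.

Call:
{"api": "jog_arm", "payload": {
  "series": [
    [-1, 0.3, 0, -0.15, 0.05],
    [-1, 0.3, 0, -0.2, 0],
    [-1, 0.3, 0, -0.2, 0],
    [-1, 0.3, 0, -0.2, 0]
  ]
}}

```text
time_s: 20.57
eef_pos: [0.4662, -0.3527, 0.1477]
orientation: [-3.127, -0.007, 1.607]
force: [0.4, -1.4, -1.1]
grip_width: 0.0001
```

```bash
python3 -c "
from h import *
to(.467,-.334,.153,1.604);snap('side','d13')"
```

```text
t 20.57 pos [ 0.4662 -0.3527  0.1477] rpy [-3.1265 -0.0066  1.6067] w 0.0001 F [ 0.4 -1.4 -1.1] | TOTAL units xyz [ 0.93  0.07 -0.26] turn 0.02 q6 0.75
```

View pics/d13.png

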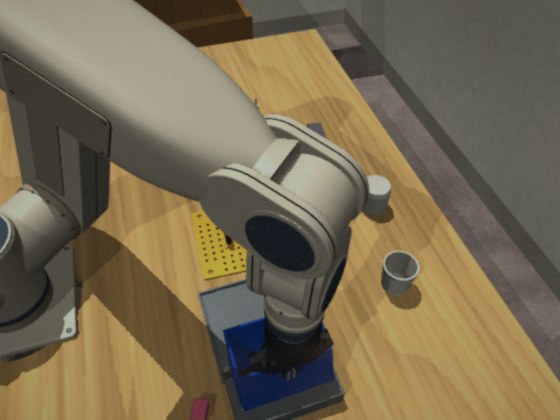

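Call:
{"api": "jog_arm", "payload": {
  "series": [
    [-1, 0.35, 0, -0.08, 0],
    [-1, 0.35, 0, -0.08, 0],
    [-1, 0.35, 0, -0.05, 0],
    [-1, 0.35, 0, 0, 0]
  ]
}}

```text
time_s: 20.95
eef_pos: [0.4658, -0.3221, 0.1546]
orientation: [-3.129, -0.005, 1.607]
force: [0.1, -0.6, 0.6]
grip_width: 0.0
```

```bash
python3 -c "
from h import *
to(.467,-.3085,.157,1.604);snap('wrist','w13')"
```

```text
t 20.95 pos [ 0.4658 -0.3221  0.1546] rpy [-3.1292 -0.0053  1.6068] w 0.0 F [ 0.1 -0.6  0.6] | TOTAL units xyz [ 0.68  0.08 -0.12] turn 0.02 q6 0.78
```

View pics/w13.png

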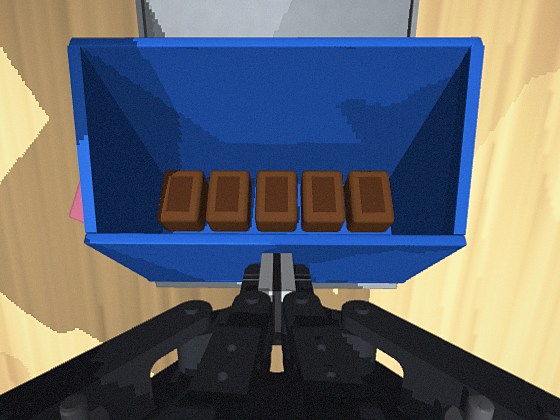

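The crate is tipping cleanly at about 35°, with all five briquettes in a row against its wall. Keep pushing along the arc.

Call:
{"api": "jog_arm", "payload": {
  "series": [
    [-1, 0.35, 0, -0.06, 0],
    [-1, 0.35, 0, -0.04, 0],
    [-1, 0.35, 0, 0, 0],
    [-1, 0.35, 0, 0.03, 0],
    [-1, 0.35, 0, 0.05, 0]
  ]
}}

```text
time_s: 21.42
eef_pos: [0.4636, -0.2814, 0.154]
orientation: [-3.127, -0.009, 1.608]
force: [-0.0, 0.7, -0.9]
grip_width: -0.0001
```

```bash
python3 -c "
from h import *
to(.467,-.267,.150,1.604);snap('wrist','w14')"
```

```text
t 21.42 pos [ 0.4636 -0.2814  0.154 ] rpy [-3.127  -0.0093  1.6078] w -0.0001 F [-0.   0.7 -0.9] | TOTAL units xyz [0.71 0.2  0.2 ] turn 0.03 q6 0.83
```

View pics/w14.png

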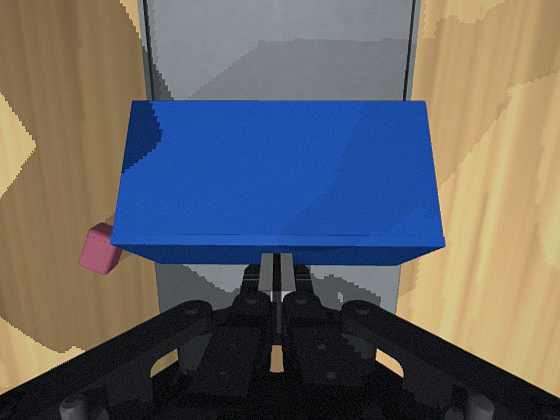

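Call:
{"api": "jog_arm", "payload": {
  "series": [
    [-1, 0.1, 0, 0, 0],
    [-1, 0, 0, -0.3, 0],
    [-1, 0, 0, -0.8, 0],
    [-1, 0, 0, -1, 0],
    [-1, 0, 0, -1, 0],
    [-1, 0, 0, -1, 0]
  ]
}}

```text
time_s: 21.97
eef_pos: [0.4631, -0.2769, 0.2358]
orientation: [-3.12, -0.016, 1.609]
force: [0.0, -0.9, -1.0]
grip_width: -0.0002
```

```bash
python3 -c "
from h import *
to(.467,-.267,.150,1.604);snap('wrist','w15');snap('scene','s15')"
```

```text
t 21.97 pos [ 0.4631 -0.2769  0.2358] rpy [-3.1201 -0.0157  1.6092] w -0.0002 F [ 0.  -0.9 -1. ] | TOTAL units xyz [0.42 0.31 4.29] turn 0.04 q6 0.84
```

View pics/w15.png

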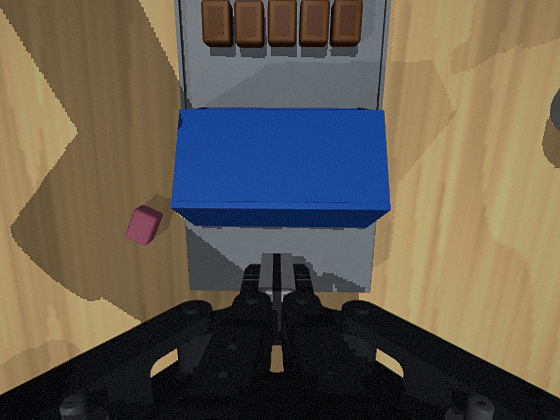

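View pics/s15.png

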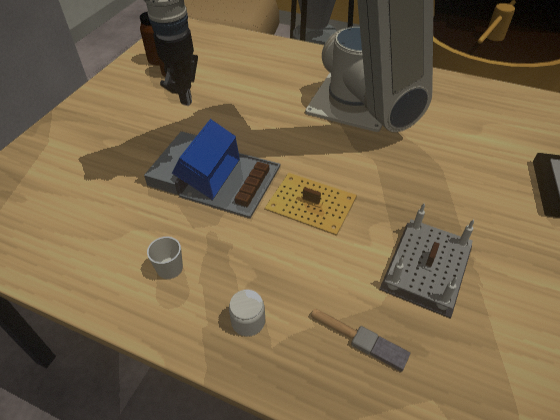

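All five briquettes slid to the far rim in a row (wrist (217,22)–(347,22)), and the crate lies mouth down. Now I turn for the briquette grasp, moving slowly to limit tilt drift.

Call:
{"api": "jog_arm", "payload": {
  "series": [
    [0, 0.5, 0.1, 0, -0.6],
    [0, 0.6, 0.2, 0, -0.6],
    [0, 0.7, 0.2, -0.05, -0.6],
    [0, 0.7, 0.3, -0.05, -0.6],
    [0, 0.7, 0.3, -0.05, -0.6],
    [0, 0.7, 0.4, -0.05, -0.6],
    [0, 0.6, 0.5, -0.05, -0.6],
    [0, 0.5, 0.5, 0, -0.6],
    [0, 0.5, 0.6, 0, -0.6],
    [0, 0.4, 0.6, 0, -0.6]
  ]
}}

```text
time_s: 22.9
eef_pos: [0.4889, -0.1354, 0.2419]
orientation: [-3.135, -0.021, 2.353]
force: [1.0, -0.2, 0.1]
grip_width: 0.043
```

```bash
python3 -c "
from h import *
to(.5,-.12,.25,3.175)"
```

```text
t 22.9 pos [ 0.4889 -0.1354  0.2419] rpy [-3.1355 -0.0213  2.3532] w 0.043 F [ 1.  -0.2  0.1] | TOTAL units xyz [ 0.16  0.93 -0.41] turn -6.85 q6 0.35
```

Call:
{"api": "jog_arm", "payload": {
  "series": [
    [0.25, 0, 0.1, 0, -0.6],
    [0.25, 0, 0.1, 0, -0.6],
    [0.25, 0, 0.1, 0, -0.6],
    [0.25, 0, 0.1, 0, -0.6],
    [0.25, 0, 0.1, 0, -0.6],
    [0.25, 0, 0.1, 0, -0.6],
    [0.25, 0, 0.1, 0, -0.6],
    [0.25, 0, 0.1, 0, -0.6],
    [0.25, 0, 0, 0, -0.6],
    [0.25, 0, 0, 0, -0.6]
  ]
}}

```text
time_s: 23.73
eef_pos: [0.4969, -0.1188, 0.2379]
orientation: [3.129, -0.024, 3.113]
force: [0.9, -0.6, -0.2]
grip_width: 0.0534
```

```bash
python3 -c "
from h import *
to(.5,-.12,.25,3.175);snap('wrist','w16')"
```

```text
t 23.73 pos [ 0.4969 -0.1188  0.2379] rpy [ 3.1294 -0.0244  3.1129] w 0.0534 F [ 0.9 -0.6 -0.2] | TOTAL units xyz [-0.14 -0.05 -0.61] turn -0.52 q6 -0.37
```

View pics/w16.png

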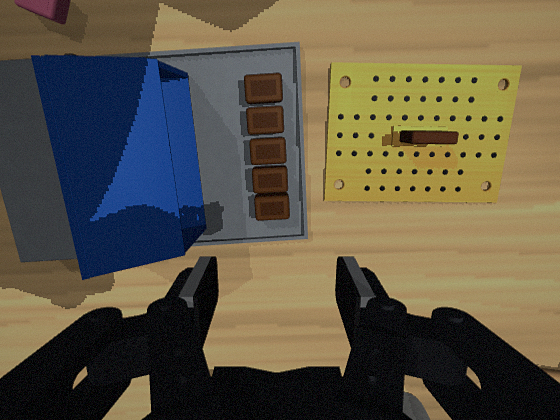

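Wrist view: five briquettes in a column at (264,88), (265,120), (267,151), (270,180), (272,207); the far rim is at about x=300 px.

```bash
cat > m5.py <<'E'
from h import *
from m1 import rectfit
import sys
def briqs(tag,zt=.025,lim=(.33,.60,-.2,-.07),dbg=False):
    c=load(tag);P=cloud(c);hsv=cv2.cvtColor(c['frame'],cv2.COLOR_RGB2HSV);H,S,V=[hsv[...,i].astype(int) for i in range(3)]
    m=((H<14)|(H>172))&(S>90)&(P[...,2]>zt-.006)&(P[...,2]<zt+.02)&(P[...,0]>lim[0])&(P[...,0]<lim[1])&(P[...,1]>lim[2])&(P[...,1]<lim[3])
    m=cv2.morphologyEx(m.astype(np.uint8)*255,cv2.MORPH_OPEN,np.ones((3,3))); r=[]
    for k in cv2.findContours(m,cv2.RETR_EXTERNAL,cv2.CHAIN_APPROX_NONE)[0]:
        if cv2.contourArea(k)<150: continue
        z=np.median(P[m>0][:,2]); mm=np.zeros_like(m);cv2.drawContours(mm,[k],-1,255,-1); z=np.median(P[mm>0][:,2])
        f=rectfit(onplane(c,k[:,0],z+.0013)[:,:2]); r.append(f); print(np.round(k[:,0].mean(0)),f,'z',round(float(z),4))
    return r
if __name__=='__main__': briqs(sys.argv[1])
E
python3 m5.py w16; python3 m3.py w16 cover
```

```text
[270. 179.] (482.9, -122.4, 23.0, 19.5, -63.35) z 0.0238
[266. 122.] (428.6, -127.0, 32.6, 19.6, -84.8) z 0.0238
[263.  90.] (399.3, -125.9, 31.1, 18.7, 88.42) z 0.0239
cover rect (478.6, 30.5, 188.6, 73.6, 87.7)
holes [[0.5006, 0.1084], [0.4945, -0.05], [0.483, 0.0302], [0.4809, 0.0142]] mean [0.48977112 0.02566402]
bar 621 (446.2, 32.7, 44.6, 11.2, 88.55) z 0.04048061568416306
plate z [0.0018 0.0028 0.0039]
```

```bash
sed -i 's/m=((H<14)|(H>172))&(S>90)&/m=(S>60)\&/; s/zt-.006/zt-.004/;s/zt+.02)/zt+.004)/' m5.py; python3 m5.py w16
```

```text
[272. 207.] (512.6, -122.1, 34.0, 25.4, 88.84) z 0.0237
[270. 179.] (484.1, -123.1, 34.9, 25.1, -88.74) z 0.0237
[268. 151.] (455.7, -124.2, 34.5, 25.2, 88.71) z 0.0236
[265. 120.] (426.0, -125.7, 34.9, 24.8, -88.41) z 0.0237
[263.  88.] (396.9, -126.3, 35.0, 25.0, -88.23) z 0.0236
```

```bash
python3 -c "
from h import *
to(.5126,-.1221,.05,3.16)"
```

```text
t 23.78 pos [ 0.4968 -0.1188  0.2379] rpy [ 3.1292 -0.0245  3.1182] w 0.0534 F [-0.3  1.1 -0.2] | TOTAL units xyz [-1.02 -0.26  9.37] turn -0.35 q6 -0.38
```

Call:
{"api": "jog_arm", "payload": {
  "series": [
    [0.25, -0.2, -0.03, 1, -0.2],
    [0.25, -0.2, -0.03, 1, -0.15],
    [0.25, -0.15, -0.03, 1, 0],
    [0.25, -0.1, -0.03, 1, 0],
    [0.25, -0.1, -0.03, 1, 0],
    [0.25, -0.1, -0.03, 1, 0],
    [0.25, -0.1, -0.03, 0.8, 0],
    [0.25, 0, 0, 0.5, 0],
    [0.25, 0, 0, 0, 0]
  ]
}}

```text
time_s: 24.53
eef_pos: [0.5129, -0.1227, 0.0839]
orientation: [3.129, -0.023, -3.139]
force: [1.0, -0.6, 0.1]
grip_width: 0.0535
```

```bash
python3 -c "
from h import *
to(.5126,-.1221,.029,3.16)"
```

```text
t 24.53 pos [ 0.5129 -0.1227  0.0839] rpy [ 3.1294 -0.023  -3.1388] w 0.0535 F [ 1.  -0.6  0.1] | TOTAL units xyz [-0.05 -0.    2.74] turn -0.13 q6 -0.4
```

Call:
{"api": "jog_arm", "payload": {
  "series": [
    [0.25, 0, 0, 0.7, -0.1],
    [0.25, 0, 0, 0.7, 0],
    [0.25, 0, 0, 0.7, 0],
    [0.25, 0, 0, 0.4, 0],
    [0.25, 0, 0, 0, 0]
  ]
}}

```text
time_s: 24.95
eef_pos: [0.5126, -0.123, 0.0336]
orientation: [3.13, -0.022, -3.134]
force: [0.0, 0.3, -0.1]
grip_width: 0.0533
```

```bash
python3 -c "
from h import *
to(.5126,-.1221,.029,3.16)"
```

```text
t 24.95 pos [ 0.5126 -0.123   0.0336] rpy [ 3.13   -0.0215 -3.1336] w 0.0533 F [ 0.   0.3 -0.1] | TOTAL units xyz [-0.01  0.04  0.23] turn -0.09 q6 -0.4
```

Call:
{"api": "jog_arm", "payload": {
  "series": [
    [0.25, 0, 0.03, 0.2, 0],
    [0, 0, 0, 0.02, 0],
    [-0.5, 0, 0, 0.02, 0],
    [-1, 0, 0, 0.02, 0],
    [-1, 0, 0, 0.02, 0],
    [-1, 0, 0, 0, 0]
  ]
}}

```text
time_s: 25.45
eef_pos: [0.5143, -0.1232, 0.0313]
orientation: [3.132, -0.017, -3.136]
force: [-0.3, -0.2, 0.8]
grip_width: 0.0347
```

```bash
python3 -c "
from h import *
to(.5126,-.1221,.029,3.16);snap('wrist','w17')"
```

```text
t 25.45 pos [ 0.5143 -0.1232  0.0313] rpy [ 3.1321 -0.017  -3.1355] w 0.0347 F [-0.3 -0.2  0.8] | TOTAL units xyz [0.08 0.05 0.12] turn -0.1 q6 -0.4
```

View pics/w17.png

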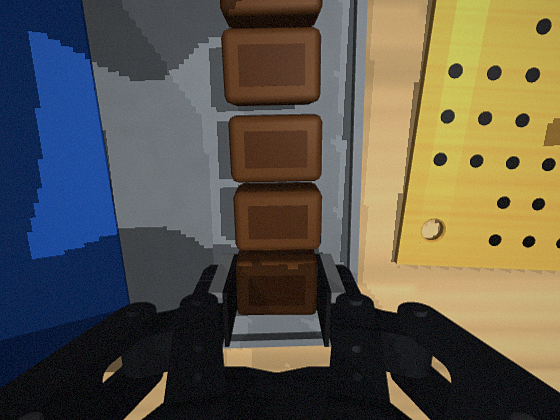

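Call:
{"api": "jog_arm", "payload": {
  "series": [
    [-1, 0, 0, -0.4, 0],
    [-1, 0, 0, -0.8, 0],
    [-1, 0, 0, -1, 0],
    [-1, 0, 0.2, -1, 0],
    [-1, 0, 0.5, -1, 0],
    [-1, -0.1, 0.9, -1, 0],
    [-1, -0.1, 1, -1, 0],
    [-1, -0.1, 1, -1, 0],
    [-1, -0.1, 1, -0.8, 0],
    [-1, -0.1, 1, -0.2, 0]
  ]
}}

```text
time_s: 26.33
eef_pos: [0.5255, -0.0116, 0.2085]
orientation: [3.131, -0.018, 3.141]
force: [0.5, -0.9, 0.1]
grip_width: 0.0346
```

Call:
{"api": "jog_arm", "payload": {
  "series": [
    [-1, -0.1, 1, 0, 0],
    [-1, -0.1, 1, 0, 0],
    [-1, -0.1, 1, 0, 0],
    [-1, -0.1, 1, 0, 0],
    [-1, -0.1, 1, 0, 0],
    [-1, -0.1, 1, 0, 0],
    [-1, -0.1, 1, 0, 0],
    [-1, -0.1, 1, 0, 0],
    [-1, -0.1, 1, 0, 0],
    [-1, -0.1, 1, 0, 0]
  ]
}}

```text
time_s: 27.17
eef_pos: [0.5449, 0.1988, 0.2215]
orientation: [3.132, -0.007, 3.141]
force: [0.6, -0.8, -0.5]
grip_width: 0.0344
```

```bash
python3 -c "
from h import *
to(.5642,.3807,.2,3.082)"
```

```text
t 27.17 pos [0.5449 0.1988 0.2215] rpy [ 3.1318 -0.0075  3.1407] w 0.0344 F [ 0.6 -0.8 -0.5] | TOTAL units xyz [-0.96  9.09  1.15] turn 0.49 q6 0.2
```

Call:
{"api": "jog_arm", "payload": {
  "series": [
    [-1, -0.1, 1, 0.1, 0.1],
    [-1, -0.1, 1, 0.1, 0.1],
    [-1, -0.1, 1, 0.1, 0.1],
    [-1, -0.1, 1, 0.1, 0.1],
    [-1, -0.1, 1, 0.1, 0.1],
    [-1, -0.1, 1, 0.1, 0],
    [-1, -0.1, 1, 0.1, 0],
    [-1, -0.1, 0.9, 0.2, 0],
    [-1, 0, 0.5, 0.2, 0],
    [-1, 0, 0, 0, 0]
  ]
}}

```text
time_s: 28.0
eef_pos: [0.5657, 0.3781, 0.2068]
orientation: [3.131, -0.005, 3.081]
force: [-0.2, -0.4, -1.9]
grip_width: 0.0344
```

```bash
python3 -c "
from h import *
to(.5642,.3807,.1,3.082)"
```

```text
t 28.0 pos [0.5657 0.3781 0.2068] rpy [ 3.1306 -0.0053  3.0811] w 0.0344 F [-0.2 -0.4 -1.9] | TOTAL units xyz [0.05 0.07 5.34] turn -0.01 q6 0.52
```

Call:
{"api": "jog_arm", "payload": {
  "series": [
    [-1, 0, 0.02, 0.8, 0],
    [-1, 0, 0.02, 1, 0],
    [-1, 0, 0.02, 1, 0],
    [-1, 0, 0.02, 1, 0],
    [-1, 0, 0, 0.8, 0],
    [-1, 0, 0, 0.4, 0],
    [-1, 0, 0, 0, 0]
  ]
}}

```text
time_s: 28.58
eef_pos: [0.565, 0.3764, 0.1072]
orientation: [3.131, -0.002, 3.08]
force: [-1.1, 0.5, 0.4]
grip_width: 0.0344
```

```bash
python3 -c "
from h import *
to(.5642,.3807,.0585,3.082)"
```

```text
t 28.58 pos [0.565  0.3764 0.1072] rpy [ 3.1308e+00 -2.3000e-03  3.0804e+00] w 0.0344 F [-1.1  0.5  0.4] | TOTAL units xyz [0.05 0.19 2.44] turn -0.01 q6 0.52
```

Call:
{"api": "jog_arm", "payload": {
  "series": [
    [-1, 0, 0.1, 0.6, 0],
    [-1, 0.02, 0.08, 0.6, 0],
    [-1, 0.02, 0.05, 0.6, 0],
    [-1, 0, 0, 0.25, 0],
    [-1, 0, 0, 0, 0]
  ]
}}

```text
time_s: 29.0
eef_pos: [0.5659, 0.3811, 0.0664]
orientation: [3.129, 0.002, 3.079]
force: [-0.1, -0.0, 0.3]
grip_width: 0.0345
```

```bash
python3 -c "
from h import *
to(.5642,.3807,.0585,3.082);snap('wrist','w18')"
```

```text
t 29.0 pos [0.5659 0.3811 0.0664] rpy [3.1288e+00 1.7000e-03 3.0790e+00] w 0.0345 F [-0.1 -0.   0.3] | TOTAL units xyz [ 0.09 -0.03  0.39] turn -0.03 q6 0.53
```

View pics/w18.png

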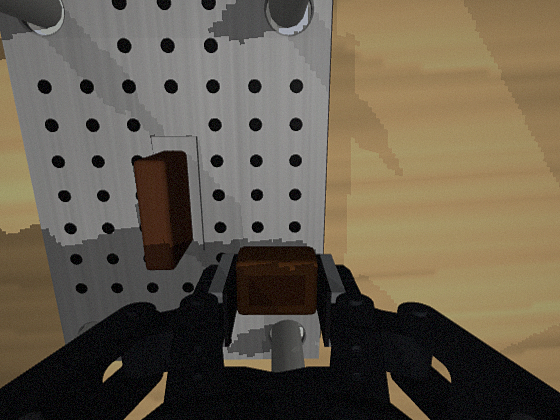

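Call:
{"api": "jog_arm", "payload": {
  "series": [
    [-1, 0.04, 0, 0.25, 0],
    [-1, 0, 0, 0.15, 0],
    [-1, 0, 0, 0.03, 0]
  ]
}}

```text
time_s: 29.3
eef_pos: [0.5659, 0.3818, 0.0591]
orientation: [3.127, 0.004, 3.079]
force: [-0.3, 0.6, 0.4]
grip_width: 0.0345
```

```bash
python3 -c "
from h import *
to(.5642,.3807,.0585,3.082)"
```

```text
t 29.3 pos [0.5659 0.3818 0.0591] rpy [3.1274 0.0041 3.0791] w 0.0345 F [-0.3  0.6  0.4] | TOTAL units xyz [ 0.08 -0.06  0.03] turn -0.02 q6 0.53
```

Call:
{"api": "jog_arm", "payload": {
  "series": [
    [-1, 0, 0, 0.04, 0],
    [-0.1, 0, 0, 0, 0],
    [0.05, 0, 0, 0, 0],
    [0.05, 0, 0, 0, 0],
    [0.05, 0, 0, -0.4, 0],
    [0.05, 0, 0, -0.8, 0],
    [0.05, 0, 0, -1, 0],
    [0.05, 0, 0, -1, 0],
    [0.05, 0, 0, -1, 0],
    [0.05, 0, 0, -1, 0]
  ]
}}

```text
time_s: 30.13
eef_pos: [0.5638, 0.3794, 0.1654]
orientation: [3.13, -0.001, 3.079]
force: [0.2, 2.2, 0.2]
grip_width: 0.0451
```

```bash
python3 -c "
from h import *
to(.484,-.123,.17,3.16);snap('wrist','w19')"
```

```text
t 30.13 pos [0.5638 0.3794 0.1654] rpy [ 3.1304e+00 -1.1000e-03  3.0791e+00] w 0.0451 F [0.2 2.2 0.2] | TOTAL units xyz [  2.41 -25.32  -0.51] turn -0.67 q6 0.53
```

View pics/w19.png

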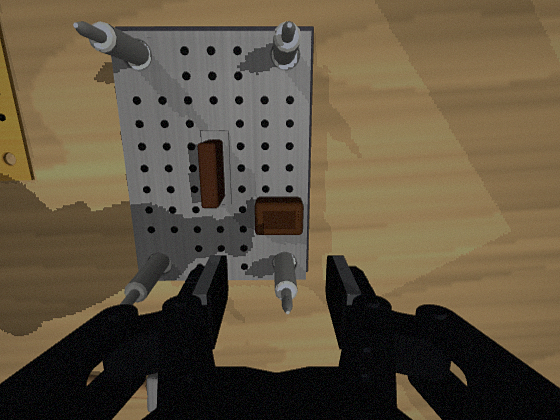

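Call:
{"api": "jog_arm", "payload": {
  "series": [
    [0.25, 0.1, -0.5, -0.5, 0],
    [0.25, 0.1, -0.9, -0.2, 0],
    [0.25, 0.1, -1, 0, 0],
    [0.25, 0.1, -1, 0, 0],
    [0.25, 0.1, -1, 0, 0],
    [0.25, 0.1, -1, 0, 0],
    [0.25, 0.1, -1, 0, 0],
    [0.25, 0.1, -1, 0, 0],
    [0.25, 0.1, -1, 0, 0],
    [0.25, 0.1, -1, 0, 0]
  ]
}}

```text
time_s: 31.02
eef_pos: [0.5297, 0.1846, 0.1909]
orientation: [3.124, 0.012, 3.084]
force: [0.5, -0.2, 0.2]
grip_width: 0.0534
```

Call:
{"api": "jog_arm", "payload": {
  "series": [
    [0.25, 0.1, -1, 0, 0],
    [0.25, 0.1, -1, 0, 0],
    [0.25, 0.1, -1, 0, 0],
    [0.25, 0.1, -1, 0, 0],
    [0.25, 0.1, -1, 0, -0.1],
    [0.25, 0.1, -1, 0, -0.1],
    [0.25, 0.1, -1, 0, -0.1],
    [0.25, 0.1, -1, 0, -0.1],
    [0.25, 0.1, -1, 0, -0.1],
    [0.25, 0.1, -1, 0, -0.1]
  ]
}}

```text
time_s: 31.85
eef_pos: [0.493, -0.0282, 0.1937]
orientation: [3.127, 0.018, -3.126]
force: [0.6, 0.1, 0.0]
grip_width: 0.0533
```

```bash
python3 -c "
from h import *
to(.4845,-.123,.1,3.16)"
```

```text
t 31.85 pos [ 0.493  -0.0282  0.1937] rpy [ 3.1268  0.0176 -3.1258] w 0.0533 F [0.6 0.1 0. ] | TOTAL units xyz [ 0.58 -4.8   4.6 ] turn -0.02 q6 -0.25
```

Call:
{"api": "jog_arm", "payload": {
  "series": [
    [0.25, 0.15, -1, 0.5, 0],
    [0.25, 0.15, -1, 0.8, 0],
    [0.25, 0.1, -1, 0.8, 0],
    [0.25, 0.1, -1, 0.8, 0],
    [0.25, 0, -0.5, 0.8, 0],
    [0.25, 0, 0, 0, 0]
  ]
}}

```text
time_s: 32.35
eef_pos: [0.4819, -0.1264, 0.1207]
orientation: [3.131, 0.024, -3.129]
force: [-1.0, -0.0, -0.6]
grip_width: 0.0534
```

```bash
python3 -c "
from h import *
snap('wrist','w20');to(.4845,-.123,.031,3.16)"; python3 m5.py w20
```

```text
t 32.4 pos [ 0.4823 -0.1259  0.1221] rpy [ 3.1308  0.0249 -3.1291] w 0.0533 F [-0.6  0.2  0. ] | TOTAL units xyz [0.   0.09 4.56] turn -0.05 q6 -0.45
[280. 222.] (483.0, -123.3, 34.7, 25.1, -89.46) z 0.0238
[279. 181.] (454.4, -124.1, 34.5, 25.3, -89.45) z 0.0237
[278. 134.] (425.4, -125.8, 34.8, 25.2, -87.87) z 0.0237
[278.  85.] (396.4, -126.2, 34.9, 24.8, -89.21) z 0.0237
```

Call:
{"api": "jog_arm", "payload": {
  "series": [
    [0.25, 0.02, 0.03, 0.8, 0],
    [0.25, 0.02, 0.03, 0.9, 0],
    [0.25, 0.02, 0.03, 0.9, 0],
    [0.25, 0.02, 0, 0.9, 0],
    [0.25, 0, 0, 0.6, 0],
    [0.25, 0, 0, 0.2, 0],
    [0.25, 0, 0, 0, 0]
  ]
}}

```text
time_s: 32.98
eef_pos: [0.4853, -0.1205, 0.0431]
orientation: [3.134, 0.035, -3.127]
force: [0.9, 0.1, 0.1]
grip_width: 0.0537
```

```bash
python3 -c "
from h import *
to(.483,-.123,.031,3.16)"
```

```text
t 32.98 pos [ 0.4853 -0.1205  0.0431] rpy [ 3.1344  0.0349 -3.127 ] w 0.0537 F [0.9 0.1 0.1] | TOTAL units xyz [ 0.14 -0.13  0.6 ] turn -0.03 q6 -0.44
```

Call:
{"api": "jog_arm", "payload": {
  "series": [
    [0.25, 0.14, -0.13, 0.55, 0],
    [0.25, 0, 0, 0.1, 0],
    [0, 0, 0, 0.02, 0],
    [-0.5, 0, 0, 0.02, 0],
    [-1, 0, 0, 0.02, 0],
    [-1, 0, 0, 0.02, 0],
    [-1, 0, 0, 0, 0]
  ]
}}

```text
time_s: 33.57
eef_pos: [0.4864, -0.1225, 0.0355]
orientation: [3.138, 0.043, -3.125]
force: [0.0, 0.1, -0.4]
grip_width: 0.0345
```

```bash
python3 -c "
from h import *
to(.483,-.123,.031,3.16);snap('wrist','w21')"
```

```text
t 33.57 pos [ 0.4864 -0.1225  0.0355] rpy [ 3.1379  0.0432 -3.1246] w 0.0345 F [ 0.   0.1 -0.4] | TOTAL units xyz [ 0.18 -0.02  0.22] turn -0.01 q6 -0.44
```

View pics/w21.png

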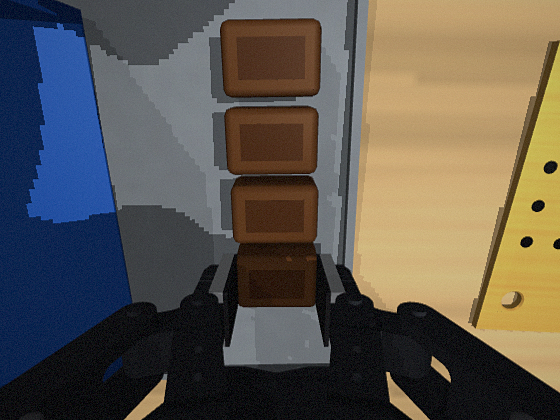

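Call:
{"api": "jog_arm", "payload": {
  "series": [
    [-1, 0, 0, -0.5, 0],
    [-1, 0, 0, -0.9, 0],
    [-1, 0, 0, -1, 0],
    [-1, 0, 0.2, -1, 0],
    [-1, 0, 0.5, -1, 0],
    [-1, -0.1, 0.9, -1, 0],
    [-1, -0.1, 1, -1, 0],
    [-1, -0.1, 1, -0.8, 0],
    [-1, -0.1, 1, -0.4, 0],
    [-1, -0.1, 1, 0, 0]
  ]
}}

```text
time_s: 34.45
eef_pos: [0.4873, -0.0099, 0.1959]
orientation: [3.136, 0.041, -3.132]
force: [0.0, -0.5, -0.6]
grip_width: 0.0341
```

Call:
{"api": "jog_arm", "payload": {
  "series": [
    [-1, -0.1, 1, 0, 0],
    [-1, -0.1, 1, 0, 0],
    [-1, -0.1, 1, 0, 0],
    [-1, -0.1, 1, 0, 0],
    [-1, -0.1, 1, 0, 0],
    [-1, -0.1, 1, 0, 0],
    [-1, -0.1, 1, 0, 0],
    [-1, -0.1, 1, 0, 0],
    [-1, -0.1, 1, 0, 0],
    [-1, -0.1, 1, 0, 0]
  ]
}}

```text
time_s: 35.28
eef_pos: [0.5048, 0.2006, 0.2006]
orientation: [3.136, 0.044, -3.133]
force: [0.7, -1.1, 0.3]
grip_width: 0.034
```

```bash
python3 -c "
from h import *
to(.534,.3826,.18,3.082)"
```

```text
t 35.28 pos [0.5048 0.2006 0.2006] rpy [ 3.1365  0.0444 -3.1328] w 0.034 F [ 0.7 -1.1  0.3] | TOTAL units xyz [-1.49  9.08  1.15] turn 0.57 q6 0.22
```

Call:
{"api": "jog_arm", "payload": {
  "series": [
    [-1, -0.15, 1, 0.05, 0.1],
    [-1, -0.15, 1, 0.05, 0.1],
    [-1, -0.15, 1, 0.05, 0.1],
    [-1, -0.15, 1, 0.05, 0.1],
    [-1, -0.15, 1, 0.1, 0.1],
    [-1, -0.15, 1, 0.2, 0],
    [-1, -0.1, 1, 0.3, 0],
    [-1, 0, 0.9, 0.5, 0],
    [-1, 0, 0.5, 0.8, 0],
    [-1, 0, 0, 0.8, 0]
  ]
}}

```text
time_s: 36.12
eef_pos: [0.5333, 0.3818, 0.1459]
orientation: [3.13, 0.048, 3.09]
force: [-1.0, -0.2, -0.4]
grip_width: 0.0342
```

```bash
python3 -c "
from h import *
to(.534,.3826,.0625,3.082)"
```

```text
t 36.12 pos [0.5333 0.3818 0.1459] rpy [3.1303 0.0479 3.09  ] w 0.0342 F [-1.  -0.2 -0.4] | TOTAL units xyz [ 0.17 -0.    4.17] turn 0.07 q6 0.55
```

Call:
{"api": "jog_arm", "payload": {
  "series": [
    [-1, 0.03, 0, 0.7, 0.05],
    [-1, 0.04, 0, 0.8, 0],
    [-1, 0.04, 0, 0.8, 0],
    [-1, 0.04, 0.03, 0.7, 0],
    [-1, 0, 0.03, 0.3, 0],
    [-1, 0, 0, 0, 0]
  ]
}}

```text
time_s: 36.62
eef_pos: [0.5315, 0.3848, 0.0723]
orientation: [3.133, 0.042, 3.086]
force: [-0.3, 0.2, -0.5]
grip_width: 0.034
```

```bash
python3 -c "
from h import *
to(.534,.3826,.0625,3.082);snap('wrist','w22')"
```

```text
t 36.62 pos [0.5315 0.3848 0.0723] rpy [3.1333 0.042  3.0861] w 0.034 F [-0.3  0.2 -0.5] | TOTAL units xyz [-0.11 -0.11  0.5 ] turn 0.03 q6 0.56
```

View pics/w22.png

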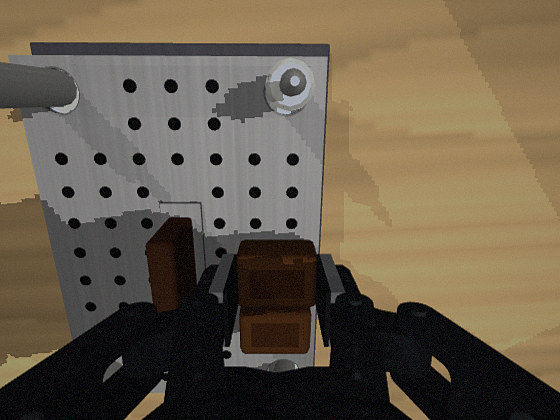

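Call:
{"api": "jog_arm", "payload": {
  "series": [
    [-1, 0, -0.1, 0.25, 0],
    [-1, 0, 0, 0.2, 0],
    [-1, 0, 0, 0.1, 0],
    [-1, 0, 0, 0.1, 0],
    [-1, 0, 0, 0.1, 0]
  ]
}}

```text
time_s: 37.08
eef_pos: [0.534, 0.3833, 0.0609]
orientation: [3.13, 0.047, 3.086]
force: [-6.6, -2.2, 23.6]
grip_width: 0.0338
```

```bash
python3 -c "
from h import *
to(.534,.3826,.0625,3.082)"
```

```text
t 37.08 pos [0.534  0.3833 0.0609] rpy [3.1301 0.0474 3.0856] w 0.0338 F [-6.6 -2.2 23.6] | TOTAL units xyz [-0.   -0.04 -0.08] turn 0.03 q6 0.56
```

Call:
{"api": "jog_arm", "payload": {
  "series": [
    [-1, 0, 0, -0.1, 0],
    [-0.1, 0, 0, 0, 0],
    [0.02, 0, 0, 0, 0],
    [0.02, 0, 0, 0, 0],
    [0.02, 0.02, 0, -0.4, 0],
    [0.02, 0.03, 0, -0.8, 0],
    [0.02, 0.04, 0, -1, 0],
    [0.02, 0.04, 0, -1, 0],
    [0.02, 0.04, 0, -1, 0],
    [0.02, 0.04, 0, -1, 0]
  ]
}}

```text
time_s: 37.92
eef_pos: [0.5227, 0.3815, 0.1685]
orientation: [3.134, 0.041, 3.085]
force: [0.7, 0.2, 0.2]
grip_width: 0.0433
```

```bash
python3 -c "
from h import *
to(.4545,-.124,.17,3.16);snap('wrist','w23')"
```

```text
t 37.92 pos [0.5227 0.3815 0.1685] rpy [3.134  0.0412 3.0853] w 0.0433 F [0.7 0.2 0.2] | TOTAL units xyz [  1.98 -25.42  -0.35] turn -0.62 q6 0.56
```

View pics/w23.png

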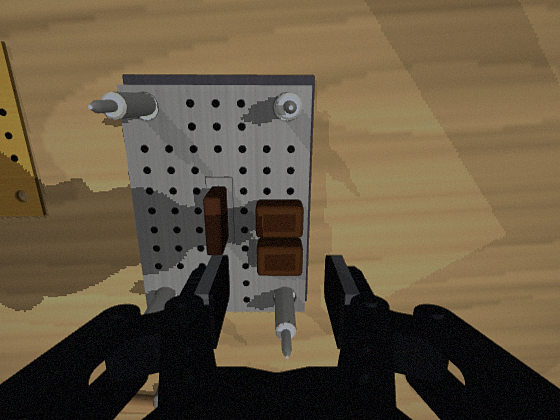

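Call:
{"api": "jog_arm", "payload": {
  "series": [
    [0.25, -1, 0, -1, 0],
    [0.25, -1, 0, -1, 0],
    [0.25, -1, 0, -1, 0],
    [0.25, -1, 0, -1, 0],
    [0.25, -1, 0, -1, 0]
  ]
}}

```text
time_s: 38.38
eef_pos: [0.6151, 0.3756, 0.2831]
orientation: [3.133, 0.042, 3.09]
force: [-0.1, 0.2, -0.0]
grip_width: 0.0533
```

Call:
{"api": "jog_arm", "payload": {
  "series": [
    [0.25, 0, 0, 0, 0],
    [0.25, 0, 0, 0, 0],
    [0.25, 0, 0, 0, 0],
    [0.25, 0, 0, 0, 0],
    [0.25, 0, 0, 0, 0],
    [0.25, 0, 0, 0, 0]
  ]
}}

```text
time_s: 38.88
eef_pos: [0.6168, 0.3751, 0.2856]
orientation: [3.131, 0.046, 3.088]
force: [0.4, 0.8, -0.5]
grip_width: 0.0535
```

```bash
python3 -c "
from h import *
to(.4545,-.124,.17,3.16)
s=arm.read_state();print(np.round(s['q'],3),np.round(s['effort'],1))
import m5; m5.briqs('w23',.052,(.4,.62,.25,.42))"
```

```text
t 38.88 pos [0.6168 0.3751 0.2856] rpy [3.1309 0.0455 3.0883] w 0.0535 F [ 0.4  0.8 -0.5] | TOTAL units xyz [  7.03 -25.41   5.19] turn -0.6 q6 0.49
[ 0.435  0.544  0.557  1.539 -0.012  0.488] [ -0.2 -77.8  35.4  -0.4  -0.   -0. ]
[280. 260.] (565.2, 381.8, 34.6, 25.6, 85.11) z 0.0508
[279. 221.] (532.9, 383.4, 34.6, 25.3, 86.61) z 0.0507
```

Call:
{"api": "jog_arm", "payload": {
  "series": [
    [0.25, 0.28, -1, 0.1, 0],
    [0.25, 0.28, -1, 0.1, 0],
    [0.25, 0.28, -1, 0.1, 0],
    [0.25, 0.28, -1, 0.1, 0],
    [0.25, 0.28, -1, 0.1, 0],
    [0.25, 0.28, -1, 0.1, 0],
    [0.25, 0.28, -1, 0.1, 0],
    [0.25, 0.28, -1, 0.1, 0],
    [0.25, 0.28, -1, 0.1, 0],
    [0.25, 0.28, -1, 0.1, 0]
  ]
}}

```text
time_s: 39.72
eef_pos: [0.5412, 0.1757, 0.2539]
orientation: [3.133, 0.036, 3.099]
force: [0.5, -0.0, 0.3]
grip_width: 0.0534
```

Call:
{"api": "jog_arm", "payload": {
  "series": [
    [0.25, 0.28, -1, 0.1, 0],
    [0.25, 0.28, -1, 0.1, 0],
    [0.25, 0.28, -1, 0.2, -0.1],
    [0.25, 0.28, -1, 0.2, -0.1],
    [0.25, 0.28, -1, 0.3, -0.1],
    [0.25, 0.28, -1, 0.3, -0.1],
    [0.25, 0.28, -1, 0.3, -0.1],
    [0.25, 0.28, -1, 0.3, -0.1],
    [0.25, 0.28, -1, 0.3, 0],
    [0.25, 0.28, -1, 0.3, 0]
  ]
}}

```text
time_s: 40.55
eef_pos: [0.4736, -0.0292, 0.1985]
orientation: [3.136, 0.034, -3.102]
force: [0.5, 0.1, -0.1]
grip_width: 0.0532
```

```bash
python3 -c "
from h import *
to(.4545,-.124,.12,3.16)"
```

```text
t 40.55 pos [ 0.4736 -0.0292  0.1985] rpy [ 3.1356  0.0341 -3.1023] w 0.0532 F [ 0.5  0.1 -0.1] | TOTAL units xyz [ 1.28 -4.72  3.85] turn 0.17 q6 -0.29
```

Call:
{"api": "jog_arm", "payload": {
  "series": [
    [0.25, 0.25, -1, 0.7, 0.15],
    [0.25, 0.25, -1, 0.8, 0],
    [0.25, 0.25, -1, 0.8, 0],
    [0.25, 0.25, -1, 0.8, 0],
    [0.25, 0.2, -0.5, 0.8, 0]
  ]
}}

```text
time_s: 40.97
eef_pos: [0.4509, -0.1225, 0.1173]
orientation: [3.137, 0.038, -3.119]
force: [0.4, -0.6, -0.7]
grip_width: 0.0534
```

```bash
python3 -c "
from h import *
snap('wrist','w24');to(.4545,-.124,.032,3.16)"; python3 m5.py w24; python3 m3.py w24 cover
```

```text
t 41.02 pos [ 0.4491 -0.1225  0.1144] rpy [ 3.135   0.0333 -3.1203] w 0.0533 F [-0.7 -0.1 -2.7] | TOTAL units xyz [-0.13 -0.11  4.12] turn 0.02 q6 -0.48
[273. 225.] (453.9, -124.2, 34.8, 24.2, -88.81) z 0.0237
[272. 181.] (424.6, -125.7, 34.7, 24.9, -88.8) z 0.0237
[272. 135.] (395.8, -126.4, 34.8, 25.2, -87.47) z 0.0237
cover rect (464.1, 47.4, 125.0, 124.4, -2.34)
holes [[0.5061, -0.0015], [0.4756, 0.0316], [0.4752, 0.015], [0.4571, 0.0322], [0.4396, 0.066], [0.4395, 0.0497], [0.422, 0.0671]] mean [0.4593098  0.03715517]
bar 19 (459.5, 60.1, 7.9, 1.8, 11.45) z 0.036770003942857815
plate z [0.002  0.0028 0.0038]
```

View pics/w24.png

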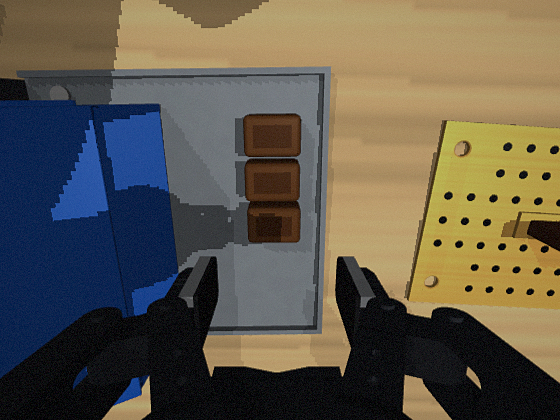

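Call:
{"api": "jog_arm", "payload": {
  "series": [
    [0.25, -0.03, -0.04, 1, 0],
    [0.25, -0.03, -0.04, 1, 0],
    [0.25, -0.03, -0.04, 1, 0],
    [0.25, 0, -0.04, 0.8, 0],
    [0.25, 0, 0, 0.2, 0]
  ]
}}

```text
time_s: 41.43
eef_pos: [0.4516, -0.1234, 0.0324]
orientation: [3.134, 0.033, -3.122]
force: [-0.3, -0.3, -0.4]
grip_width: 0.0533
```

```bash
python3 -c "
from h import *
to(.4545,-.124,.032,3.16)"
```

```text
t 41.43 pos [ 0.4516 -0.1234  0.0324] rpy [ 3.1344  0.0334 -3.1221] w 0.0533 F [-0.3 -0.3 -0.4] | TOTAL units xyz [-0.14 -0.03  0.03] turn 0.01 q6 -0.48
```

Call:
{"api": "jog_arm", "payload": {
  "series": [
    [0, -0.1, -0.02, 0, 0],
    [-1, 0, 0, 0, 0],
    [-1, 0, 0, 0, 0],
    [-1, 0, 0, 0, 0]
  ]
}}

```text
time_s: 41.77
eef_pos: [0.454, -0.1223, 0.0344]
orientation: [3.134, 0.034, -3.12]
force: [0.2, 0.4, 0.9]
grip_width: 0.0343
```

```bash
python3 -c "
from h import *
to(.4545,-.124,.032,3.16)"
```

```text
t 41.77 pos [ 0.454  -0.1223  0.0344] rpy [ 3.1343  0.0336 -3.1205] w 0.0343 F [0.2 0.4 0.9] | TOTAL units xyz [-0.02 -0.08  0.12] turn 0.02 q6 -0.48
```

Call:
{"api": "jog_arm", "payload": {
  "series": [
    [-1, 0, 0, -0.6, 0],
    [-1, 0, 0, -1, 0],
    [-1, 0, 0, -1, 0],
    [-1, 0, 0.3, -1, 0],
    [-1, -0.1, 0.6, -1, 0],
    [-1, -0.1, 1, -1, 0],
    [-1, -0.1, 1, -0.9, 0],
    [-1, -0.1, 1, -0.6, 0],
    [-1, -0.1, 1, -0.2, 0],
    [-1, -0.1, 1, 0, 0]
  ]
}}

```text
time_s: 42.6
eef_pos: [0.4593, -0.0028, 0.1976]
orientation: [3.137, 0.045, -3.125]
force: [0.5, -0.3, -1.4]
grip_width: 0.0341
```

Call:
{"api": "jog_arm", "payload": {
  "series": [
    [-1, -0.1, 1, 0, 0],
    [-1, -0.1, 1, 0, 0],
    [-1, -0.1, 1, 0, 0],
    [-1, -0.1, 1, 0, 0],
    [-1, -0.1, 1, 0, 0],
    [-1, -0.1, 1, 0, 0],
    [-1, -0.1, 1, 0, 0],
    [-1, -0.1, 1, 0, 0],
    [-1, -0.1, 1, 0, 0],
    [-1, -0.1, 1, 0, 0]
  ]
}}

```text
time_s: 43.43
eef_pos: [0.475, 0.2093, 0.211]
orientation: [3.137, 0.062, -3.124]
force: [0.3, 0.4, -0.6]
grip_width: 0.0343
```

```bash
python3 -c "
from h import *
to(.4995,.3845,.16,3.082)"
```

```text
t 43.43 pos [0.475  0.2093 0.211 ] rpy [ 3.1367  0.0621 -3.1244] w 0.0343 F [ 0.3  0.4 -0.6] | TOTAL units xyz [-1.21  8.73  2.68] turn 0.64 q6 0.24
```

Call:
{"api": "jog_arm", "payload": {
  "series": [
    [-1, -0.14, 1, 0.1, 0.12],
    [-1, -0.14, 1, 0.1, 0.12],
    [-1, -0.14, 1, 0.1, 0.12],
    [-1, -0.14, 1, 0.1, 0.12],
    [-1, -0.1, 1, 0.2, 0.1],
    [-1, -0.1, 1, 0.2, 0],
    [-1, 0, 1, 0.4, 0],
    [-1, 0, 0.9, 0.6, 0],
    [-1, 0, 0.3, 0.9, 0],
    [-1, 0.03, 0, 0.9, 0]
  ]
}}

```text
time_s: 44.27
eef_pos: [0.4995, 0.3888, 0.1534]
orientation: [3.121, 0.078, 3.09]
force: [0.6, 0.5, -0.1]
grip_width: 0.0343
```

```bash
python3 -c "
from h import *
to(.4995,.3845,.0614,3.082)"
```

```text
t 44.27 pos [0.4995 0.3888 0.1534] rpy [3.121  0.0784 3.0898] w 0.0343 F [ 0.6  0.5 -0.1] | TOTAL units xyz [ 0.35 -0.31  4.58] turn 0.06 q6 0.59
```

Call:
{"api": "jog_arm", "payload": {
  "series": [
    [-1, 0.05, -0.1, 0.8, 0.05],
    [-1, 0.06, -0.08, 0.9, 0],
    [-1, 0.06, -0.06, 0.9, 0],
    [-1, 0.06, -0.05, 0.9, 0],
    [-1, 0.04, 0, 0.5, 0]
  ]
}}

```text
time_s: 44.68
eef_pos: [0.4994, 0.387, 0.0727]
orientation: [3.118, 0.081, 3.086]
force: [-0.5, -0.2, -0.2]
grip_width: 0.0342
```

```bash
python3 -c "
from h import *
to(.5015,.3845,.0614,3.082);snap('wrist','w25')"
```

```text
t 44.68 pos [0.4994 0.387  0.0727] rpy [3.1178 0.0812 3.0864] w 0.0342 F [-0.5 -0.2 -0.2] | TOTAL units xyz [-0.06 -0.13  0.57] turn 0.04 q6 0.59
```

View pics/w25.png

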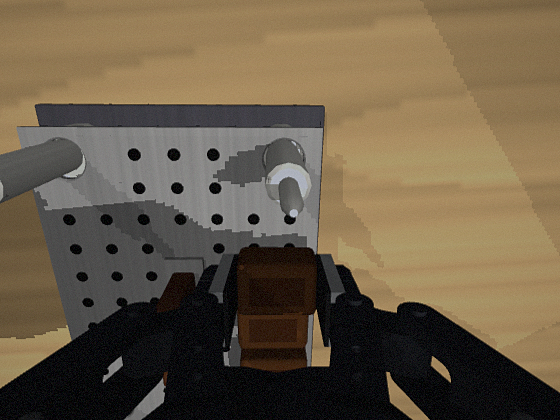

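Call:
{"api": "jog_arm", "payload": {
  "series": [
    [-1, 0.02, -0.12, 0.3, 0],
    [-1, 0.02, 0, 0.22, 0],
    [-1, 0.02, 0, 0.05, 0]
  ]
}}

```text
time_s: 44.98
eef_pos: [0.4991, 0.385, 0.0611]
orientation: [3.118, 0.081, 3.087]
force: [-0.1, -0.3, -0.8]
grip_width: 0.0343
```

```bash
python3 -c "
from h import *
to(.4995,.3845,.0614,3.082)"
```

```text
t 44.98 pos [0.4991 0.385  0.0611] rpy [3.1177 0.0814 3.0865] w 0.0343 F [-0.1 -0.3 -0.8] | TOTAL units xyz [-0.02 -0.02 -0.01] turn 0.04 q6 0.59
```

Call:
{"api": "jog_arm", "payload": {
  "series": [
    [-1, 0, 0, 0.08, 0],
    [-0.1, 0, 0, 0, 0],
    [0.02, 0, 0, 0, 0],
    [0.02, 0, 0, 0, 0],
    [0.02, 0.03, 0, -0.4, 0],
    [0.02, 0.06, 0, -0.8, 0],
    [0.02, 0.08, 0, -1, 0],
    [0.02, 0.08, 0, -1, 0],
    [0.02, 0.08, 0, -1, 0],
    [0.02, 0.08, 0, -1, 0]
  ]
}}

```text
time_s: 45.82
eef_pos: [0.4812, 0.3828, 0.168]
orientation: [3.119, 0.08, 3.086]
force: [0.3, 0.1, 0.2]
grip_width: 0.0434
```

```bash
python3 -c "
from h import *
to(.4545,-.124,.17,3.16);snap('wrist','w26')
import m5; m5.briqs('w26',.052,(.4,.62,.25,.42))"
```

```text
t 45.82 pos [0.4812 0.3828 0.168 ] rpy [3.1189 0.0796 3.086 ] w 0.0434 F [0.3 0.1 0.2] | TOTAL units xyz [ -0.08 -25.37  -0.67] turn -0.62 q6 0.6
[278. 299.] (564.5, 382.0, 34.5, 25.1, 85.93) z 0.0508
[278. 264.] (532.2, 383.5, 34.5, 24.9, 86.11) z 0.0508
[279. 228.] (502.1, 385.2, 34.8, 25.3, 86.42) z 0.0507
```

View pics/w26.png

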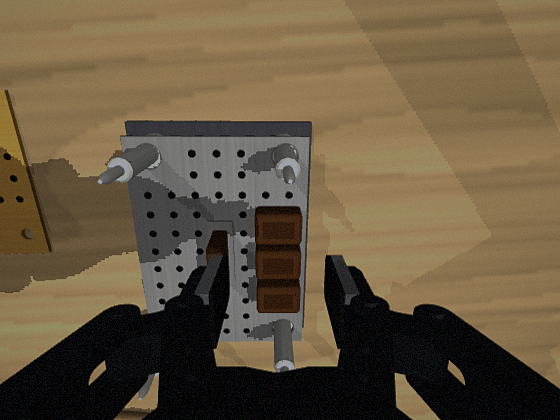

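```bash
python3 -c "
from h import *
to(.4465,.2905,.168,3.082); to(.4465,.2905,.072,3.082)"
```

```text
t 45.87 pos [0.4821 0.3836 0.1727] rpy [3.1155 0.0844 3.0859] w 0.0435 F [ 0.8 -0.3  3.1] | TOTAL units xyz [ 1.53 -4.75 -0.02] turn 0.03 q6 0.6
t 45.87 pos [0.4821 0.3836 0.1727] rpy [3.1155 0.0844 3.0859] w 0.0435 F [ 0.8 -0.3  3.1] | TOTAL units xyz [ 1.93 -4.87  4.76] turn 0.03 q6 0.6
```

Call:
{"api": "jog_arm", "payload": {
  "series": [
    [0.02, 0.4, -0.9, 0, 0],
    [0.02, 0.4, -0.9, 0, 0],
    [0.02, 0.4, -0.9, 0, 0],
    [0.02, 0.4, -0.9, 0, 0],
    [0.02, 0.3, -0.9, 0, 0],
    [0.02, 0, -0.2, 0.4, 0],
    [0.02, 0.05, 0, 0.6, 0]
  ]
}}

```text
time_s: 46.45
eef_pos: [0.4403, 0.2914, 0.1563]
orientation: [3.107, 0.099, 3.087]
force: [2.3, 0.8, -0.4]
grip_width: 0.0432
```

```bash
python3 -c "
from h import *
to(.4465,.2905,.072,3.082);snap('wrist','w27')"
```

```text
t 46.45 pos [0.4403 0.2914 0.1563] rpy [3.1065 0.0992 3.0874] w 0.0432 F [ 2.3  0.8 -0.4] | TOTAL units xyz [ 0.11 -0.18  4.22] turn 0.04 q6 0.49
```

View pics/w27.png

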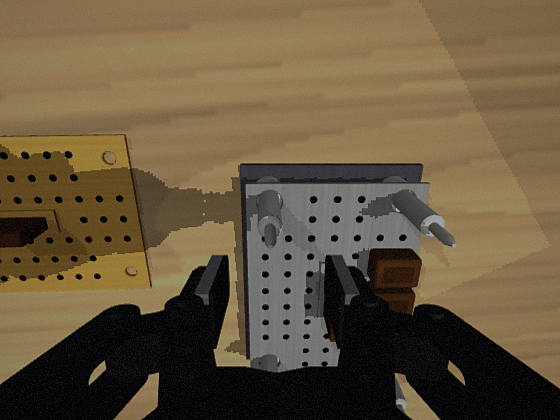

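Call:
{"api": "jog_arm", "payload": {
  "series": [
    [0.02, 0.04, -0.05, 0.7, 0],
    [0.02, 0.04, -0.05, 0.7, 0],
    [0.02, 0.04, -0.05, 0.7, 0],
    [0.02, 0.04, 0, 0.7, 0],
    [0.02, 0, 0, 0.7, 0],
    [0.02, 0, 0, 0.5, 0]
  ]
}}

```text
time_s: 47.0
eef_pos: [0.4473, 0.2938, 0.0738]
orientation: [3.104, 0.102, 3.087]
force: [-0.4, -0.6, 0.2]
grip_width: 0.0438
```

```bash
python3 -c "
from h import *
to(.4465,.2905,.072,3.082);snap('wrist','w28')"
```

```text
t 47.0 pos [0.4473 0.2938 0.0738] rpy [3.1041 0.1017 3.0872] w 0.0438 F [-0.4 -0.6  0.2] | TOTAL units xyz [ 0.04 -0.17  0.08] turn 0.04 q6 0.48
```

View pics/w28.png

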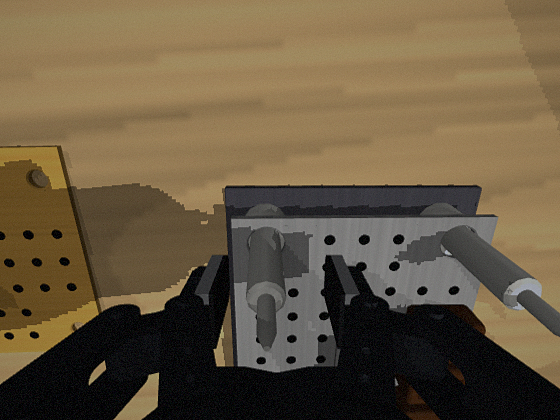

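Call:
{"api": "jog_arm", "payload": {
  "series": [
    [0.02, 0, -0.15, 0, 0],
    [-1, 0, 0, 0, 0],
    [-1, 0, 0, 0, 0],
    [-1, 0, 0, 0, 0],
    [-1, 0, 0, -0.03, 0]
  ]
}}

```text
time_s: 47.47
eef_pos: [0.4469, 0.2892, 0.0726]
orientation: [3.111, 0.099, 3.087]
force: [10.4, 13.5, -32.6]
grip_width: 0.0145
```

```bash
python3 -c "
from h import *
to(.4465,.2905,.072,3.082)"
```

```text
t 47.47 pos [0.4469 0.2892 0.0726] rpy [3.1107 0.0985 3.087 ] w 0.0145 F [ 10.4  13.5 -32.6] | TOTAL units xyz [0.03 0.06 0.03] turn 0.04 q6 0.48
```

Call:
{"api": "jog_arm", "payload": {
  "series": [
    [-1, 0, 0, 0, 0],
    [-1, 0, 0, 0, 0],
    [-1, 0, 0, 0, 0],
    [-1, 0, 0, 0, 0],
    [-1, 0, 0, 0, 0]
  ]
}}

```text
time_s: 47.88
eef_pos: [0.447, 0.2893, 0.0724]
orientation: [3.111, 0.098, 3.087]
force: [1.9, 1.8, -8.5]
grip_width: 0.014
```

Call:
{"api": "jog_arm", "payload": {
  "series": [
    [-1, 0, 0, -0.06, 0],
    [-1, 0, 0, -0.06, 0],
    [-1, 0, 0, -0.06, 0],
    [-1, 0, 0, -0.06, 0],
    [-1, 0, 0, -0.06, 0],
    [-1, 0, 0, -0.06, 0]
  ]
}}

```text
time_s: 48.38
eef_pos: [0.447, 0.2893, 0.0725]
orientation: [3.113, 0.093, 3.087]
force: [8.2, 4.3, -24.6]
grip_width: 0.0141
```

Call:
{"api": "jog_arm", "payload": {
  "series": [
    [-1, -0.06, 0, -0.05, 0],
    [-1, -0.06, 0, -0.05, 0],
    [-1, -0.06, 0, -0.05, 0],
    [-1, -0.06, 0, -0.05, 0],
    [-1, -0.06, 0, -0.05, 0],
    [-1, -0.06, 0, -0.05, 0]
  ]
}}

```text
time_s: 48.88
eef_pos: [0.4471, 0.2893, 0.0725]
orientation: [3.115, 0.075, 3.091]
force: [0.7, 4.4, -21.1]
grip_width: 0.0138
```

Call:
{"api": "jog_arm", "payload": {
  "series": [
    [-1, -0.1, 0.04, -0.03, 0],
    [-1, -0.1, 0.04, -0.03, 0],
    [-1, -0.1, 0.04, -0.03, 0],
    [-1, -0.1, 0.04, -0.03, 0],
    [-1, -0.1, 0.04, -0.03, 0],
    [-1, -0.1, 0.04, -0.03, 0],
    [-1, -0.1, 0.04, -0.03, 0],
    [-1, -0.1, 0.04, -0.03, 0]
  ]
}}

```text
time_s: 49.55
eef_pos: [0.4473, 0.2894, 0.0725]
orientation: [3.129, 0.043, 3.094]
force: [-6.8, -1.7, -11.4]
grip_width: 0.0141
```

Works well: the tool is levelling. Continue past zero a little, since it drifts positive.

Call:
{"api": "jog_arm", "payload": {
  "series": [
    [-1, -0.1, 0.03, -0.03, 0],
    [-1, -0.1, 0.03, -0.03, 0],
    [-1, -0.1, 0.03, -0.03, 0],
    [-1, -0.1, 0.03, -0.03, 0],
    [-1, -0.1, 0.03, -0.03, 0],
    [-1, -0.1, 0.03, -0.03, 0.02],
    [-1, -0.1, 0.03, -0.03, 0.02],
    [-1, -0.1, 0.03, -0.03, 0.02],
    [-1, -0.1, 0.02, -0.03, 0.02],
    [-1, -0.1, 0.02, -0.03, 0.02]
  ]
}}

```text
time_s: 50.38
eef_pos: [0.4474, 0.2894, 0.0727]
orientation: [3.141, 0.003, 3.085]
force: [-7.3, 2.1, -12.8]
grip_width: 0.0141
```

Call:
{"api": "jog_arm", "payload": {
  "series": [
    [-1, -0.1, 0, -0.03, 0.02],
    [-1, -0.1, 0, -0.03, 0.02],
    [-1, -0.1, 0, -0.03, 0.02],
    [-1, -0.1, 0, -0.03, 0.02],
    [-1, -0.1, 0, -0.03, 0.02],
    [-1, 0, 0, 0, 0]
  ]
}}

```text
time_s: 50.88
eef_pos: [0.4473, 0.2894, 0.0728]
orientation: [3.141, -0.018, 3.076]
force: [4.4, 0.0, -10.9]
grip_width: 0.014
```

Call:
{"api": "jog_arm", "payload": {
  "series": [
    [-0.3, 0, 0, 0, 0],
    [0.02, 0, 0, 0, 0],
    [0.02, 0, 0, 0, 0],
    [0.02, 0, 0, -0.6, 0],
    [0.02, 0, 0, -1, 0],
    [0.02, 0, 0, -1, 0],
    [0.02, 0, 0, -1, 0],
    [0.02, 0, 0, -1, 0],
    [0.25, 0, -0.5, -0.3, 0],
    [0.25, 0, -1, 0, 0]
  ]
}}

```text
time_s: 51.72
eef_pos: [0.4513, 0.2607, 0.1826]
orientation: [3.135, -0.001, 3.078]
force: [-0.0, -0.4, -0.7]
grip_width: 0.0534
```

```bash
python3 -c "
from h import *
to(.425,-.1255,.17,3.16);snap('side','d29')"
```

```text
t 51.72 pos [0.4513 0.2607 0.1826] rpy [ 3.1347e+00 -1.5000e-03  3.0777e+00] w 0.0534 F [-0.  -0.4 -0.7] | TOTAL units xyz [  0.08 -19.36   0.49] turn -0.69 q6 0.42
```

View pics/d29.png

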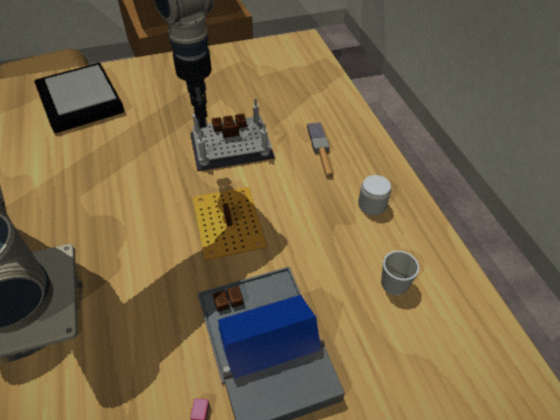

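Call:
{"api": "jog_arm", "payload": {
  "series": [
    [0.25, 0, -1, 0, 0],
    [0.25, 0, -1, 0, 0],
    [0.25, 0, -1, 0, 0],
    [0.25, 0, -1, 0, 0],
    [0.25, 0, -1, 0, -0.1],
    [0.25, 0, -1, 0, -0.1],
    [0.25, 0, -1, 0, -0.1],
    [0.25, 0, -1, 0, -0.1],
    [0.25, 0, -1, 0, -0.1],
    [0.25, 0, -1, 0, -0.1]
  ]
}}

```text
time_s: 52.6
eef_pos: [0.4385, 0.045, 0.1804]
orientation: [3.137, 0.006, -3.132]
force: [0.1, 0.5, 0.2]
grip_width: 0.0537
```

Call:
{"api": "jog_arm", "payload": {
  "series": [
    [0.25, 0, -1, 0, 0],
    [0.25, 0, -1, 0, 0],
    [0.25, 0, -1, 0, 0],
    [0.25, 0, -1, 0.1, 0],
    [0.25, 0, -1, 0.2, 0],
    [0.25, 0, -1, 0.4, 0],
    [0.25, 0, -1, 0.6, 0],
    [0.25, 0, -0.8, 0.6, 0]
  ]
}}

```text
time_s: 53.27
eef_pos: [0.4373, -0.1238, 0.142]
orientation: [-3.14, 0.015, -3.135]
force: [1.0, 0.4, 0.6]
grip_width: 0.0534
```

```bash
python3 -c "
from h import *
snap('wrist','w30');to(.425,-.1255,.032,3.16)"; python3 m5.py w30
```

```text
t 53.32 pos [ 0.4368 -0.1254  0.1399] rpy [-3.1405  0.0128 -3.1356] w 0.0537 F [-0.2 -1.1 -2.5] | TOTAL units xyz [0.66 0.   5.39] turn -0.1 q6 -0.47
[274. 195.] (424.6, -125.9, 34.7, 25.4, -88.53) z 0.0237
[274. 155.] (395.6, -126.4, 34.6, 25.1, -89.58) z 0.0237
```

Call:
{"api": "jog_arm", "payload": {
  "series": [
    [0.25, 0.15, 0, 1, 0],
    [0.25, 0.15, 0, 1, 0],
    [0.25, 0.15, 0, 1, 0],
    [0.25, 0.1, 0, 1, 0],
    [0.25, 0.1, 0, 0.8, 0],
    [0.25, 0, 0, 0.4, 0]
  ]
}}

```text
time_s: 53.82
eef_pos: [0.4228, -0.1298, 0.0325]
orientation: [-3.136, 0.018, 3.141]
force: [-0.1, 0.3, 0.6]
grip_width: 0.0535
```

```bash
python3 -c "
from h import *
to(.425,-.1257,.032,3.16)"
```

```text
t 53.82 pos [ 0.4228 -0.1298  0.0325] rpy [-3.1364  0.0178  3.1405] w 0.0535 F [-0.1  0.3  0.6] | TOTAL units xyz [-0.11  0.21  0.03] turn -0.16 q6 -0.49
```

Call:
{"api": "jog_arm", "payload": {
  "series": [
    [0.25, -0.11, 0.2, 0, -0.1],
    [-1, 0, 0, 0.03, 0],
    [-1, 0, 0, 0, 0],
    [-1, 0, 0, 0, 0],
    [-1, 0, 0, 0, 0]
  ]
}}

```text
time_s: 54.23
eef_pos: [0.424, -0.1255, 0.0322]
orientation: [-3.136, 0.017, -3.13]
force: [-0.1, 0.3, 0.0]
grip_width: 0.0344
```

```bash
python3 -c "
from h import *
to(.425,-.1257,.032,3.16)"
```

```text
t 54.23 pos [ 0.424  -0.1255  0.0322] rpy [-3.136   0.0172 -3.1301] w 0.0344 F [-0.1  0.3  0. ] | TOTAL units xyz [-0.05 -0.01  0.01] turn -0.06 q6 -0.49
```

Call:
{"api": "jog_arm", "payload": {
  "series": [
    [-1, 0, 0, -0.6, 0],
    [-1, 0, 0, -1, 0],
    [-1, 0, 0, -1, 0],
    [-1, -0.3, 0.3, -1, 0],
    [-1, -0.3, 0.6, -1, 0],
    [-1, -0.3, 1, -1, 0],
    [-1, -0.3, 1, -0.9, 0],
    [-1, -0.3, 1, -0.6, 0],
    [-1, -0.3, 1, -0.2, 0],
    [-1, -0.3, 1, 0, 0]
  ]
}}

```text
time_s: 55.07
eef_pos: [0.4639, -0.0044, 0.1915]
orientation: [-3.133, 0.027, -3.136]
force: [0.5, 0.2, -0.5]
grip_width: 0.0344
```

Call:
{"api": "jog_arm", "payload": {
  "series": [
    [-1, -0.3, 1, 0, 0],
    [-1, -0.3, 1, 0, 0],
    [-1, -0.3, 1, 0, 0],
    [-1, -0.3, 1, 0, 0],
    [-1, -0.3, 1, 0, 0.1],
    [-1, -0.3, 1, 0, 0.1],
    [-1, -0.3, 1, 0, 0.1],
    [-1, -0.3, 1, 0, 0.1],
    [-1, -0.3, 1, 0, 0.1],
    [-1, -0.3, 1, 0, 0.1]
  ]
}}

```text
time_s: 55.9
eef_pos: [0.5287, 0.2064, 0.1999]
orientation: [-3.136, 0.041, 3.074]
force: [0.0, -0.2, 0.0]
grip_width: 0.0344
```

```bash
python3 -c "
from h import *
to(.5471,.2895,.15,3.082)"
```

```text
t 55.9 pos [0.5287 0.2064 0.1999] rpy [-3.1359  0.0409  3.074 ] w 0.0344 F [ 0.  -0.2  0. ] | TOTAL units xyz [-0.53  4.22  2.5 ] turn -0.07 q6 0.3
```

Call:
{"api": "jog_arm", "payload": {
  "series": [
    [-1, -0.1, 1, 0.1, -0.05],
    [-1, -0.1, 1, 0.2, 0],
    [-1, -0.1, 1, 0.4, 0],
    [-1, -0.1, 0.8, 0.8, 0],
    [-1, -0.05, 0.3, 1, 0],
    [-1, 0, 0, 1, 0],
    [-1, 0, 0, 1, 0]
  ]
}}

```text
time_s: 56.48
eef_pos: [0.5512, 0.2978, 0.1154]
orientation: [3.141, 0.056, 3.084]
force: [0.3, -0.8, -0.7]
grip_width: 0.0342
```

```bash
python3 -c "
from h import *
to(.5471,.2895,.0592,3.082)"
```

```text
t 56.48 pos [0.5512 0.2978 0.1154] rpy [3.1405 0.0556 3.0844] w 0.0342 F [ 0.3 -0.8 -0.7] | TOTAL units xyz [ 0.33 -0.43  2.8 ] turn 0.02 q6 0.43
```

Call:
{"api": "jog_arm", "payload": {
  "series": [
    [-1, 0.1, -0.4, 0.3, 0],
    [-1, 0.1, -0.1, 0.8, 0],
    [-1, 0.05, 0, 0.8, 0],
    [-1, 0.03, 0, 0.6, 0]
  ]
}}

```text
time_s: 56.82
eef_pos: [0.5469, 0.2868, 0.0641]
orientation: [3.141, 0.056, 3.086]
force: [-0.2, -0.2, 0.5]
grip_width: 0.0342
```

```bash
python3 -c "
from h import *
to(.5471,.2895,.0592,3.082);snap('wrist','w31')"
```

```text
t 56.82 pos [0.5469 0.2868 0.0641] rpy [3.1408 0.0559 3.0859] w 0.0342 F [-0.2 -0.2  0.5] | TOTAL units xyz [0.01 0.13 0.24] turn 0.03 q6 0.41
```

View pics/w31.png

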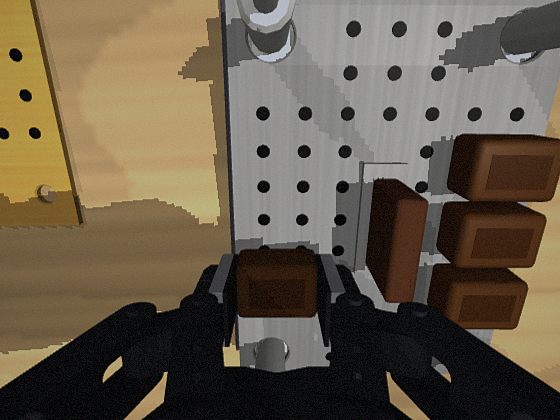

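Call:
{"api": "jog_arm", "payload": {
  "series": [
    [-1, 0, 0.1, 0.24, 0],
    [-1, 0, 0.03, 0.1, 0],
    [-0.1, 0, 0, 0, 0],
    [0.02, 0, 0, 0, 0],
    [0.02, 0.02, 0, -0.4, 0],
    [0.02, 0.04, 0, -0.8, 0],
    [0.02, 0.05, 0, -1, 0],
    [0.02, 0.05, 0, -1, 0],
    [0.02, 0.05, 0, -1, 0],
    [0.02, 0.05, 0, -1, 0]
  ]
}}

```text
time_s: 57.7
eef_pos: [0.5351, 0.2877, 0.1684]
orientation: [-3.141, 0.054, 3.084]
force: [-0.1, 0.6, 0.4]
grip_width: 0.0431
```

```bash
python3 -c "
from h import *
to(.3965,-.1265,.17,3.16);snap('wrist','w32')
import m5; m5.briqs('w32',.052,(.4,.62,.25,.42))"
```

```text
t 57.7 pos [0.5351 0.2877 0.1684] rpy [-3.1411  0.0543  3.0842] w 0.0431 F [-0.1  0.6  0.4] | TOTAL units xyz [  5.72 -21.08  -0.38] turn -0.63 q6 0.42
[403. 238.] (565.0, 380.4, 35.2, 24.6, 86.72) z 0.0507
[278. 224.] (549.5, 287.7, 34.6, 24.8, 86.72) z 0.0507
[406. 197.] (533.1, 381.9, 35.3, 24.9, 86.72) z 0.0507
[412. 155.] (502.7, 383.6, 35.3, 24.3, 86.71) z 0.0507
```

View pics/w32.png

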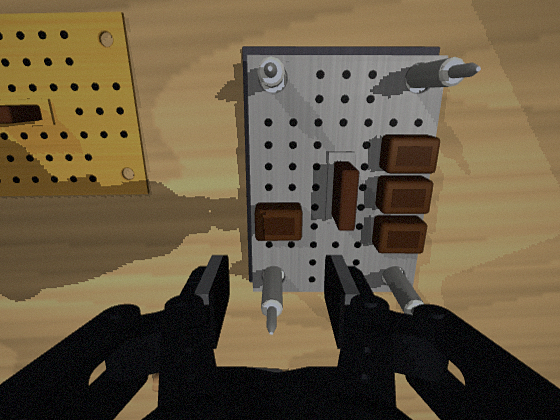

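Four placed. Fetch the last one at (0.396, −0.126).

Call:
{"api": "jog_arm", "payload": {
  "series": [
    [0.25, 0.25, -1, -0.4, 0],
    [0.25, 0.28, -1, -0.2, 0],
    [0.25, 0.28, -1, 0, 0],
    [0.25, 0.28, -1, 0, 0],
    [0.25, 0.28, -1, 0, 0],
    [0.25, 0.28, -1, 0, 0],
    [0.25, 0.28, -1, 0, 0],
    [0.25, 0.28, -1, 0, 0],
    [0.25, 0.28, -1, 0, 0],
    [0.25, 0.28, -1, 0, 0]
  ]
}}

```text
time_s: 58.58
eef_pos: [0.468, 0.0881, 0.1936]
orientation: [3.134, 0.078, 3.091]
force: [-0.1, -0.8, 0.6]
grip_width: 0.0535
```

Call:
{"api": "jog_arm", "payload": {
  "series": [
    [0.25, 0.28, -1, 0.05, 0],
    [0.25, 0.28, -1, 0.05, 0],
    [0.25, 0.28, -1, 0.05, -0.1],
    [0.25, 0.28, -1, 0.05, -0.1],
    [0.25, 0.28, -1, 0.1, -0.1],
    [0.25, 0.28, -1, 0.2, -0.1],
    [0.25, 0.28, -1, 0.3, -0.1],
    [0.25, 0.28, -1, 0.5, -0.1],
    [0.25, 0.28, -1, 0.5, 0]
  ]
}}

```text
time_s: 59.33
eef_pos: [0.4144, -0.099, 0.1624]
orientation: [-3.138, 0.095, -3.114]
force: [0.9, -0.0, 0.2]
grip_width: 0.0535
```

```bash
python3 -c "
from h import *
snap('wrist','w33');to(.396,-.1264,.032,3.16)"; python3 m5.py w33
```

```text
t 59.38 pos [ 0.4136 -0.1012  0.1608] rpy [-3.1375  0.0931 -3.1157] w 0.0532 F [ 0.8 -1.2 -0.9] | TOTAL units xyz [ 1.51 -1.21  6.33] turn 0.06 q6 -0.49
[243. 166.] (395.2, -126.1, 34.5, 25.0, -88.42) z 0.0237
```

Call:
{"api": "jog_arm", "payload": {
  "series": [
    [0.25, 0.25, -0.7, 0.8, 0],
    [0.25, 0.25, -0.5, 1, 0],
    [0.25, 0.25, 0, 1, 0],
    [0.25, 0.25, 0, 1, 0],
    [0.25, 0.25, 0, 1, 0],
    [0.25, 0.2, 0, 0.9, 0]
  ]
}}

```text
time_s: 59.88
eef_pos: [0.3989, -0.1325, 0.0485]
orientation: [-3.129, 0.107, -3.12]
force: [0.6, -1.0, 0.3]
grip_width: 0.0534
```

```bash
python3 -c "
from h import *
to(.395,-.1262,.033,3.16)"
```

```text
t 59.88 pos [ 0.3989 -0.1325  0.0485] rpy [-3.1287  0.1069 -3.12  ] w 0.0534 F [ 0.6 -1.   0.3] | TOTAL units xyz [0.27 0.33 0.75] turn 0.03 q6 -0.57
```

Call:
{"api": "jog_arm", "payload": {
  "series": [
    [0.25, 0.2, 0.3, 0.35, 0],
    [0.25, 0.07, 0, 0.35, 0],
    [-1, 0, 0, 0, 0],
    [-1, 0, 0, 0, 0],
    [-1, 0, 0, 0, 0],
    [-1, 0, 0, 0, 0]
  ]
}}

```text
time_s: 60.38
eef_pos: [0.3944, -0.1267, 0.0342]
orientation: [-3.129, 0.107, -3.121]
force: [0.6, -0.3, -1.0]
grip_width: 0.0339
```

```bash
python3 -c "
from h import *
to(.395,-.1262,.033,3.16);snap('wrist','w34')"
```

```text
t 60.38 pos [ 0.3944 -0.1267  0.0342] rpy [-3.1286  0.107  -3.121 ] w 0.0339 F [ 0.6 -0.3 -1. ] | TOTAL units xyz [-0.02  0.03  0.06] turn 0.02 q6 -0.56
```

View pics/w34.png

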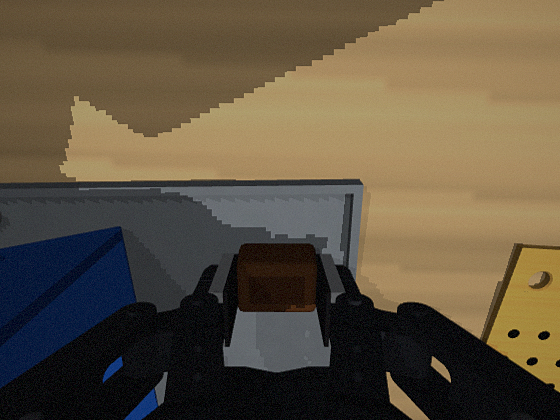

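Call:
{"api": "jog_arm", "payload": {
  "series": [
    [-1, 0.05, 0, -0.6, 0],
    [-1, 0.05, 0, -1, 0],
    [-1, 0, 0, -1, 0],
    [-1, -0.3, 0.3, -1, 0],
    [-1, -0.3, 0.6, -1, 0],
    [-1, -0.3, 1, -1, 0],
    [-1, -0.3, 1, -0.9, 0],
    [-1, -0.3, 1, -0.6, 0],
    [-1, -0.3, 1, -0.2, 0],
    [-1, -0.3, 1, 0, 0]
  ]
}}

```text
time_s: 61.27
eef_pos: [0.4179, -0.005, 0.1953]
orientation: [-3.126, 0.116, -3.128]
force: [0.8, -0.4, -0.2]
grip_width: 0.0342
```

Call:
{"api": "jog_arm", "payload": {
  "series": [
    [-1, -0.3, 1, 0, 0],
    [-1, -0.3, 1, 0, 0],
    [-1, -0.3, 1, 0, 0],
    [-1, -0.3, 1, 0, 0],
    [-1, -0.3, 1, 0, 0.1],
    [-1, -0.3, 1, 0, 0.1],
    [-1, -0.3, 1, 0, 0.1],
    [-1, -0.3, 1, 0, 0.1],
    [-1, -0.3, 1, 0, 0.1],
    [-1, -0.3, 1, 0, 0.1]
  ]
}}

```text
time_s: 62.1
eef_pos: [0.481, 0.2064, 0.2077]
orientation: [-3.135, 0.129, 3.081]
force: [0.6, -0.1, 0.5]
grip_width: 0.0343
```

```bash
python3 -c "
from h import *
to(.5025,.2921,.15,3.082)"
```

```text
t 62.1 pos [0.481  0.2064 0.2077] rpy [-3.1354  0.1294  3.0811] w 0.0343 F [ 0.6 -0.1  0.5] | TOTAL units xyz [-0.43  4.36  2.94] turn -0.01 q6 0.33
```

Call:
{"api": "jog_arm", "payload": {
  "series": [
    [-1, -0.05, 1, 0.1, 0],
    [-1, -0.05, 1, 0.1, 0],
    [-1, 0, 1, 0.3, 0],
    [-1, 0, 0.7, 0.6, 0],
    [-1, 0.05, 0.2, 0.8, 0],
    [-1, 0.05, 0, 0.6, 0]
  ]
}}

```text
time_s: 62.6
eef_pos: [0.4954, 0.2927, 0.1604]
orientation: [-3.14, 0.138, 3.083]
force: [0.1, -0.2, 0.2]
grip_width: 0.0341
```

```bash
python3 -c "
from h import *
to(.5015,.2921,.0612,3.082)"
```

```text
t 62.6 pos [0.4954 0.2927 0.1604] rpy [-3.1403  0.138   3.0834] w 0.0341 F [ 0.1 -0.2  0.2] | TOTAL units xyz [ 0.38 -0.01  4.95] turn 0.01 q6 0.47
```

Call:
{"api": "jog_arm", "payload": {
  "series": [
    [-1, 0.07, 0, 0.9, 0],
    [-1, 0.07, 0, 1, 0],
    [-1, 0.07, 0, 1, 0],
    [-1, 0.07, 0, 0.9, 0],
    [-1, 0.05, 0, 0.5, 0]
  ]
}}

```text
time_s: 63.02
eef_pos: [0.5005, 0.2931, 0.0688]
orientation: [-3.14, 0.139, 3.085]
force: [-0.4, -0.1, 0.3]
grip_width: 0.0342
```

```bash
python3 -c "
from h import *
to(.5015,.2921,.0612,3.082);snap('wrist','w35')"
```

```text
t 63.02 pos [0.5005 0.2931 0.0688] rpy [-3.1403  0.1387  3.0855] w 0.0342 F [-0.4 -0.1  0.3] | TOTAL units xyz [-0.   -0.05  0.39] turn 0.03 q6 0.47
```

View pics/w35.png

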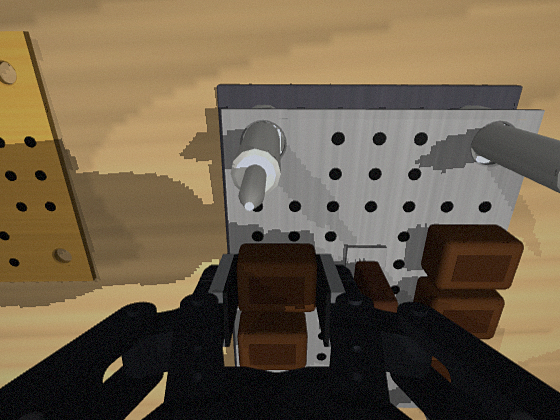

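Call:
{"api": "jog_arm", "payload": {
  "series": [
    [-1, 0.02, -0.04, 0.3, 0],
    [-1, 0, 0, 0.12, 0],
    [-0.1, 0, 0, 0, 0],
    [0.02, 0, 0, 0, 0],
    [0.02, 0.05, 0, -0.4, 0],
    [0.02, 0.1, 0, -0.8, 0],
    [0.02, 0.12, 0, -1, 0],
    [0.02, 0.13, 0, -1, 0],
    [0.02, 0.13, 0, -1, 0],
    [0.02, 0.13, 0, -1, 0]
  ]
}}

```text
time_s: 63.9
eef_pos: [0.4718, 0.2924, 0.1648]
orientation: [-3.138, 0.135, 3.084]
force: [0.6, 0.6, -0.1]
grip_width: 0.0434
```

```bash
python3 -c "
from h import *
to(.4465,.2905,.168,3.082);snap('wrist','w36')
import m5; m5.briqs('w36',.052,(.4,.62,.25,.42))"
```

```text
t 63.9 pos [0.4718 0.2924 0.1648] rpy [-3.1377  0.1348  3.0842] w 0.0434 F [ 0.6  0.6 -0.1] | TOTAL units xyz [ 1.22 -0.17 -0.33] turn 0.02 q6 0.49
[395. 293.] (563.9, 380.6, 34.9, 25.0, 86.84) z 0.0508
[277. 285.] (548.5, 287.9, 34.6, 25.3, 86.83) z 0.0508
[397. 262.] (532.0, 381.8, 35.4, 25.5, 86.84) z 0.0508
[278. 235.] (502.5, 291.4, 34.8, 25.3, 86.81) z 0.0507
[403. 227.] (501.8, 383.8, 35.0, 24.8, 86.81) z 0.0507
```

View pics/w36.png

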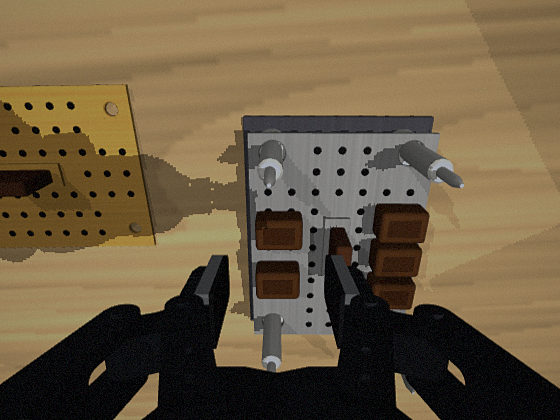

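Call:
{"api": "jog_arm", "payload": {
  "series": [
    [0.02, 0.6, -0.1, -0.1, 0],
    [0.02, 0.5, -0.1, 0, 0],
    [0.02, 0.15, 0, 0.6, 0],
    [0.02, 0.1, 0, 0.8, 0]
  ]
}}

```text
time_s: 64.28
eef_pos: [0.4473, 0.2911, 0.1451]
orientation: [3.137, 0.149, 3.084]
force: [-0.0, 0.9, -0.3]
grip_width: 0.0437
```

```bash
python3 -c "
from h import *
to(.4465,.2905,.072,3.082)"
```

```text
t 64.28 pos [0.4473 0.2911 0.1451] rpy [3.1375 0.1488 3.084 ] w 0.0437 F [-0.   0.9 -0.3] | TOTAL units xyz [ 0.58 -0.05  3.61] turn 0.02 q6 0.51
```

Call:
{"api": "jog_arm", "payload": {
  "series": [
    [0.02, 0.12, 0, 0.8, 0],
    [0.02, 0.12, 0, 0.8, 0],
    [0.02, 0.12, 0, 0.8, 0],
    [0.02, 0.12, 0, 0.7, 0],
    [0.02, 0.05, 0, 0.3, 0]
  ]
}}

```text
time_s: 64.7
eef_pos: [0.4388, 0.2893, 0.0702]
orientation: [3.14, 0.144, 3.086]
force: [-0.9, -0.3, 0.5]
grip_width: 0.0436
```

```bash
python3 -c "
from h import *
to(.4465,.2905,.072,3.082)"
```

```text
t 64.7 pos [0.4388 0.2893 0.0702] rpy [3.1399 0.144  3.0856] w 0.0436 F [-0.9 -0.3  0.5] | TOTAL units xyz [-0.39  0.08 -0.03] turn 0.03 q6 0.51
```

Call:
{"api": "jog_arm", "payload": {
  "series": [
    [0.02, -0.39, 0.06, 0, 0],
    [-1, 0, 0, 0, 0],
    [-1, 0, 0, 0, 0],
    [-1, 0, 0, 0, 0],
    [-1, -0.08, 0, 0, 0],
    [-1, -0.1, 0, -0.02, 0],
    [-1, -0.1, 0, -0.02, 0],
    [-1, -0.1, 0, -0.02, 0]
  ]
}}

```text
time_s: 65.37
eef_pos: [0.445, 0.2894, 0.0705]
orientation: [3.141, 0.125, 3.09]
force: [-6.1, 3.4, -5.6]
grip_width: 0.0144
```

Call:
{"api": "jog_arm", "payload": {
  "series": [
    [-1, -0.12, 0, -0.03, 0.02],
    [-1, -0.12, 0, -0.03, 0.02],
    [-1, -0.12, 0, -0.03, 0.02],
    [-1, -0.12, 0, -0.03, 0.02],
    [-1, -0.12, 0, -0.03, 0.02],
    [-1, -0.12, 0, -0.03, 0.02],
    [-1, -0.12, 0, -0.03, 0.02],
    [-1, -0.12, 0, -0.03, 0.02],
    [-1, -0.12, 0, -0.03, 0.02],
    [-1, -0.12, 0, -0.03, 0.02]
  ]
}}

```text
time_s: 66.2
eef_pos: [0.4452, 0.2895, 0.0706]
orientation: [3.139, 0.077, 3.077]
force: [-8.4, 4.0, -6.2]
grip_width: 0.014
```

Call:
{"api": "jog_arm", "payload": {
  "series": [
    [-1, -0.12, 0, -0.03, 0.02],
    [-1, -0.12, 0, -0.03, 0.02],
    [-1, -0.12, 0, -0.03, 0.02],
    [-1, -0.12, 0, -0.03, 0.02],
    [-1, -0.12, 0, -0.03, 0.02],
    [-1, -0.12, 0, -0.03, 0.02],
    [-1, -0.12, 0, -0.03, 0.02],
    [-1, -0.12, 0, -0.03, 0.02],
    [-1, -0.12, 0, -0.03, 0.02],
    [-1, -0.12, 0, -0.03, 0.02]
  ]
}}

```text
time_s: 67.03
eef_pos: [0.4453, 0.2894, 0.0707]
orientation: [3.138, 0.029, 3.065]
force: [-8.7, 4.2, -4.9]
grip_width: 0.0144
```

Call:
{"api": "jog_arm", "payload": {
  "series": [
    [-1, -0.12, 0, -0.03, -0.02],
    [-1, -0.12, 0, -0.03, -0.02],
    [-1, -0.12, 0, -0.03, -0.02],
    [-1, -0.12, 0, -0.03, 0],
    [-1, -0.12, 0, -0.03, 0],
    [-1, -0.12, 0, -0.03, 0],
    [-1, -0.12, 0, -0.03, 0],
    [-1, 0, 0, 0, 0]
  ]
}}

```text
time_s: 67.7
eef_pos: [0.4454, 0.2895, 0.0709]
orientation: [3.139, -0.005, 3.08]
force: [6.2, -1.6, -5.6]
grip_width: 0.014
```

Call:
{"api": "jog_arm", "payload": {
  "series": [
    [-0.3, 0, 0, 0, 0],
    [0.02, 0, 0, 0, 0],
    [0.02, 0, 0, 0, 0],
    [0.02, 0, 0, -0.6, 0],
    [0.02, 0, 0, -1, 0],
    [0.02, 0, 0, -1, 0],
    [0.02, 0, 0, -1, 0],
    [0.02, 0, 0, -1, 0],
    [0.02, 0, 0, -1, 0],
    [0.5, 0, 0, -1, 0]
  ]
}}

```text
time_s: 68.53
eef_pos: [0.4463, 0.288, 0.2085]
orientation: [3.14, -0.004, 3.078]
force: [0.5, 0.1, -0.0]
grip_width: 0.0542
```

```bash
python3 -c "
from h import *
to(.45,.05,.22,1.6);c=snap('side','d37');snap('wrist','w37')
import m5; m5.briqs('w37',.052,(.4,.62,.25,.42))
import m3
"
```

```text
t 68.53 pos [0.4463 0.288  0.2085] rpy [ 3.14   -0.0036  3.0781] w 0.0542 F [ 0.5  0.1 -0. ] | TOTAL units xyz [ -0.94 -11.87  -0.6 ] turn 12.32 q6 0.48
[282. 303.] (548.8, 287.8, 34.3, 25.6, 86.23) z 0.0508
[395. 279.] (532.4, 392.0, 24.4, 16.5, 2.28) z 0.0506
[282. 259.] (503.0, 291.3, 34.7, 25.5, 87.57) z 0.0508
[386. 251.] (502.0, 384.0, 35.1, 25.3, 86.28) z 0.0507
```

View pics/d37.png

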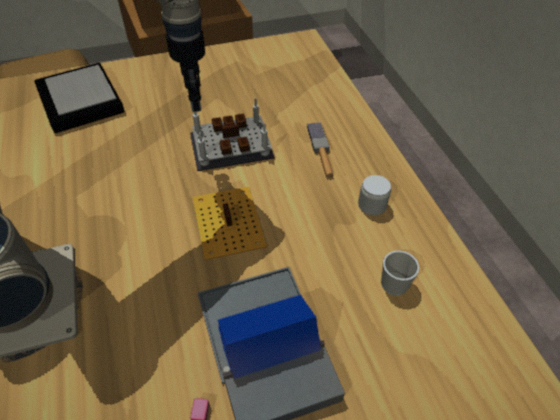

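Call:
{"api": "jog_arm", "payload": {
  "series": [
    [1, 0, -1, -0.3, 0],
    [1, 0, -1, -0.2, 0],
    [1, 0, -1, 0, 0],
    [1, 0, -1, 0, 0],
    [1, 0, -1, 0, 0],
    [1, 0, -1, 0, 0],
    [1, 0, -1, 0, 0],
    [1, 0, -1, 0, 0.6],
    [1, 0, -0.9, 0, 0.9],
    [1, 0, -0.9, 0, 0.9]
  ]
}}

```text
time_s: 69.47
eef_pos: [0.4309, 0.0878, 0.2192]
orientation: [3.134, 0.005, 2.788]
force: [-0.5, -0.1, 0.1]
grip_width: 0.0857
```

Call:
{"api": "jog_arm", "payload": {
  "series": [
    [1, 0, 0, 0, 0.9],
    [1, 0, 0, 0, 0.9],
    [1, 0, 0, 0, 0.9],
    [1, 0, 0, 0, 0.9],
    [1, 0, 0, 0, 0.9],
    [1, 0, 0, 0, 0.9],
    [1, 0, 0, 0, 0.9],
    [1, 0, 0, 0, 0.9],
    [1, 0, 0, 0, 0.9],
    [1, 0, 0, 0, 0.9]
  ]
}}

```text
time_s: 70.3
eef_pos: [0.4294, 0.0825, 0.217]
orientation: [3.132, -0.003, 1.644]
force: [-0.4, -0.4, 0.3]
grip_width: 0.0851
```

```bash
python3 -c "
from h import *
snap('wrist','w38');to(.45,.065,.035,1.6)
import m3; m3.plate('w38','cover',0,(.449,.065))"
```

```text
t 70.35 pos [0.4294 0.0825 0.217 ] rpy [ 3.1320e+00 -2.9000e-03  1.6355e+00] w 0.0855 F [0.2 0.1 0.1] | TOTAL units xyz [-0.97  0.88  9.1 ] turn 0.3 q6 1.5
cover rect (459.5, 82.6, 188.7, 139.1, 87.56)
holes [[0.5067, 0.0019], [0.4041, 0.0065], [0.5136, 0.1602], [0.4111, 0.1644]] mean [0.45887841 0.08326938]
bar 627 (459.5, 83.0, 43.8, 12.2, 87.45) z 0.04056594661676233
plate z [0.0019 0.0028 0.0038]
```

View pics/w38.png

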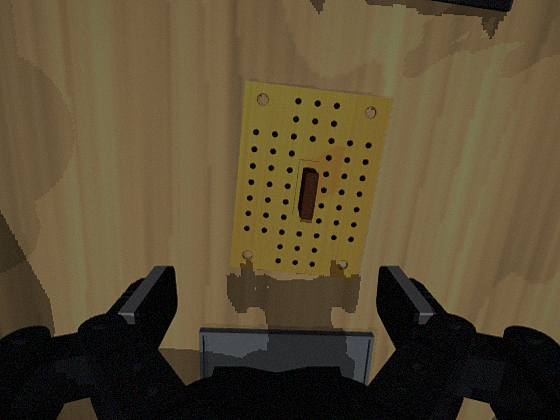

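```bash
python3 -c "
from h import *
to(.4592,.083,.032,1.528)"
```

```text
t 70.35 pos [0.4294 0.0825 0.217 ] rpy [ 3.1320e+00 -2.9000e-03  1.6355e+00] w 0.0855 F [0.2 0.1 0.1] | TOTAL units xyz [-0.1   1.4   9.26] turn 0.9 q6 1.5
```

Call:
{"api": "jog_arm", "payload": {
  "series": [
    [1, 0, 0.5, 0.3, 0.6],
    [1, 0, 0.5, 0.8, 0.3],
    [1, 0, 0.3, 1, 0],
    [1, 0, 0, 1, 0],
    [1, 0, 0, 1, 0],
    [1, 0, 0, 1, 0],
    [1, 0, 0, 0.6, 0],
    [1, 0, 0, 0.3, 0]
  ]
}}

```text
time_s: 71.02
eef_pos: [0.4593, 0.0827, 0.0934]
orientation: [3.124, -0.003, 1.542]
force: [1.0, -0.1, -0.1]
grip_width: 0.0856
```

```bash
python3 -c "
from h import *
to(.4592,.083,.032,1.528)"
```

```text
t 71.02 pos [0.4593 0.0827 0.0934] rpy [ 3.1244 -0.0034  1.5418] w 0.0856 F [ 1.  -0.1 -0.1] | TOTAL units xyz [ 0.   -0.06  3.07] turn 0.12 q6 1.6
```

Call:
{"api": "jog_arm", "payload": {
  "series": [
    [1, 0, 0, 0.8, 0.12],
    [1, 0, 0, 0.8, 0],
    [1, 0, 0, 0.8, 0],
    [1, 0, 0, 0.5, 0]
  ]
}}

```text
time_s: 71.35
eef_pos: [0.4614, 0.0827, 0.0342]
orientation: [3.121, -0.003, 1.535]
force: [-0.1, 0.1, 0.7]
grip_width: 0.0853
```

```bash
python3 -c "
from h import *
to(.4592,.083,.032,1.528)"
```

```text
t 71.35 pos [0.4614 0.0827 0.0342] rpy [ 3.1209 -0.0034  1.5353] w 0.0853 F [-0.1  0.1  0.7] | TOTAL units xyz [ 0.01 -0.11  0.11] turn 0.06 q6 1.6
```

Call:
{"api": "jog_arm", "payload": {
  "series": [
    [1, 0, -0.11, 0.1, 0.06],
    [-1, 0, 0, 0, 0],
    [-1, 0, 0, 0, 0],
    [-1, 0, 0, 0, 0],
    [-1, 0, 0, 0, 0],
    [-1, 0, 0, 0, 0],
    [-1, 0, 0, 0, 0]
  ]
}}

```text
time_s: 71.93
eef_pos: [0.46, 0.0826, 0.0336]
orientation: [3.119, -0.003, 1.533]
force: [-0.2, -0.4, 1.7]
grip_width: 0.012
```

```bash
python3 -c "
from h import *
to(.4592,.083,.032,1.528)"
```

```text
t 71.93 pos [0.46   0.0826 0.0336] rpy [ 3.1188 -0.0034  1.5326] w 0.012 F [-0.2 -0.4  1.7] | TOTAL units xyz [ 0.02 -0.04  0.08] turn 0.04 q6 1.61
```

Call:
{"api": "jog_arm", "payload": {
  "series": [
    [-1, 0, 0, -0.3, 0],
    [-1, 0, 0, -0.7, 0],
    [-1, 0, 0, -1, 0],
    [-1, 0, 0, -1, 0],
    [-1, 0, 0, -1, 0],
    [-1, 0, 0, -1, 0],
    [-1, 0, 0, -1, 0],
    [-1, 0, 0, -1, 0],
    [-1, 0, 0, -1, 0],
    [-1, 0, 0, -0.5, 0]
  ]
}}

```text
time_s: 72.77
eef_pos: [0.451, 0.0822, 0.2114]
orientation: [3.13, -0.003, 1.533]
force: [0.1, -0.4, -4.2]
grip_width: 0.0109
```

Call:
{"api": "jog_arm", "payload": {
  "series": [
    [-1, 0.5, 0.1, 0, -0.4],
    [-1, 0.9, 0, 0, -0.7],
    [-1, 0.9, 0, 0, -0.7],
    [-1, 0.9, 0, 0, -0.7],
    [-1, 0.9, 0.2, 0, -0.7],
    [-1, 0.9, 0.3, 0, -0.7],
    [-1, 0.8, 0.4, 0, -0.7],
    [-1, 0.8, 0.5, 0, -0.7],
    [-1, 0.8, 0.6, 0, -0.7],
    [-1, 0.6, 0.7, 0, -0.7]
  ]
}}

```text
time_s: 73.6
eef_pos: [0.4469, 0.2618, 0.2181]
orientation: [3.132, 0.01, 2.367]
force: [-0.4, -0.2, -3.9]
grip_width: 0.0109
```

```bash
python3 -c "
from h import *
to(.5278,.3367,.19,3.082)"
```

```text
t 73.6 pos [0.4469 0.2618 0.2181] rpy [3.132  0.0095 2.3671] w 0.0109 F [-0.4 -0.2 -3.9] | TOTAL units xyz [-0.26  5.49  1.46] turn -5.96 q6 1.14
```

Call:
{"api": "jog_arm", "payload": {
  "series": [
    [-1, 0, 0.8, 0.1, -0.7],
    [-1, -0.2, 0.8, 0.1, -0.7],
    [-1, -0.2, 0.8, 0.1, -0.7],
    [-1, -0.2, 0.8, 0.1, -0.7],
    [-1, -0.3, 0.7, 0, -0.7],
    [-1, -0.3, 0.5, 0, -0.7],
    [-1, -0.3, 0.4, 0, -0.7],
    [-1, -0.3, 0.3, 0, -0.5],
    [-1, -0.3, 0.2, 0, -0.2],
    [-1, 0, 0, 0, 0]
  ]
}}

```text
time_s: 74.43
eef_pos: [0.5345, 0.3458, 0.2103]
orientation: [-3.139, 0.004, 3.086]
force: [0.0, -0.0, -3.7]
grip_width: 0.0112
```

```bash
python3 -c "
from h import *
to(.5278,.3367,.19,3.082);snap('wrist','w39')"; python3 m4.py w39 cover
```

```text
t 74.43 pos [0.5345 0.3458 0.2103] rpy [-3.1388  0.0045  3.0861] w 0.0112 F [ 0.  -0.  -3.7] | TOTAL units xyz [ 0.31 -0.47  1.01] turn 0.03 q6 0.5
plane slopes deg [ 0.50112843 -0.62529316] n 65590
hole px 395.1 89.3 size 20.4 24.1 [0.4559 0.4008 0.178 ]
hole px 156.2 88.9 size 20.7 24.4 [0.4501 0.2986 0.1791]
sep 0.10234460486359752 yaw -3.225684694420685 centre est [0.5329 0.3452 0.1785] tcp [0.5339 0.3455 0.2102]
front post targets [[0.4449, 0.2895], [0.451, 0.3934]] err (post-hole) mm [[-5.3, -9.1], [-4.9, -7.5]]
```

View pics/w39.png

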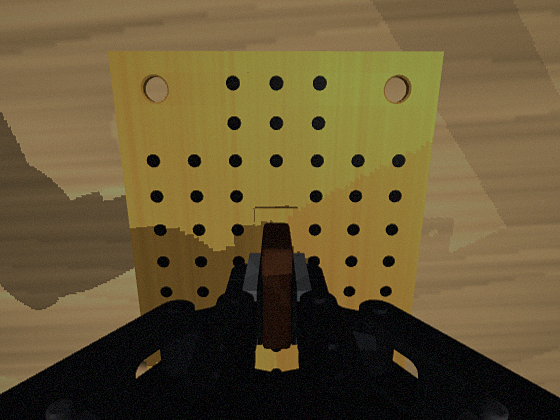

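Call:
{"api": "jog_arm", "payload": {
  "series": [
    [-1, 0.15, -0.25, 0.2, 0.02],
    [-1, 0.1, -0.2, 0.6, 0],
    [-1, 0, 0, 0.8, 0],
    [-1, 0, 0, 0.8, 0],
    [-1, 0, 0, 0.4, 0],
    [-1, 0, 0, 0, 0]
  ]
}}

```text
time_s: 74.98
eef_pos: [0.5239, 0.3329, 0.1527]
orientation: [-3.137, 0.003, 3.075]
force: [-0.6, 0.9, -3.8]
grip_width: 0.0108
```

```bash
python3 -c "
from h import *
to(.5290,.3371,.146,3.083);snap('wrist','w40')"; python3 m4.py w40 cover
```

```text
t 74.98 pos [0.5239 0.3329 0.1527] rpy [-3.1374e+00  2.7000e-03  3.0751e+00] w 0.0108 F [-0.6  0.9 -3.8] | TOTAL units xyz [-0.24  0.23  0.33] turn -0.07 q6 0.5
plane slopes deg [ 0.38776746 -0.6992614 ] n 65476
hole px 395.0 89.3 size 20.3 24.2 [0.4459 0.3887 0.1205]
hole px 156.2 88.9 size 20.7 24.2 [0.439  0.2866 0.1217]
sep 0.10230251731621563 yaw -3.868616758643115 centre est [0.5223 0.3323 0.1211] tcp [0.5241 0.3331 0.1535]
front post targets [[0.4449, 0.2895], [0.451, 0.3934]] err (post-hole) mm [[5.9, 2.9], [5.1, 4.7]]
```

View pics/w40.png

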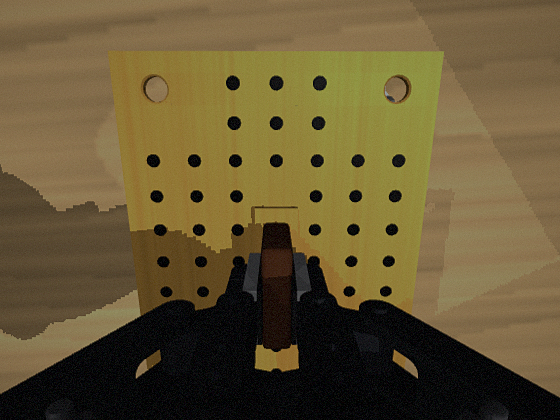

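Call:
{"api": "jog_arm", "payload": {
  "series": [
    [-1, -0.14, 0.1, 0, -0.07],
    [-1, -0.12, 0.1, 0, 0],
    [-1, 0, 0, 0, 0]
  ]
}}

```text
time_s: 75.28
eef_pos: [0.5303, 0.337, 0.1559]
orientation: [-3.139, 0.006, 3.084]
force: [0.3, 0.5, -3.3]
grip_width: 0.0112
```

```bash
python3 -c "
from h import *
to(.5290,.3371,.146,3.083);snap('wrist','w41')"; python3 m4.py w41 cover
```

```text
t 75.28 pos [0.5303 0.337  0.1559] rpy [-3.1389  0.0055  3.0835] w 0.0112 F [ 0.3  0.5 -3.3] | TOTAL units xyz [0.07 0.01 0.5 ] turn 0.0 q6 0.49
plane slopes deg [ 0.55670701 -0.62296792] n 65437
hole px 395.1 89.2 size 20.3 24.3 [0.4518 0.3921 0.1236]
hole px 156.2 89.0 size 20.9 24.2 [0.4458 0.29   0.1247]
sep 0.10232503511613472 yaw -3.354936804829999 centre est [0.5287 0.3364 0.1241] tcp [0.5301 0.3369 0.156 ]
front post targets [[0.4449, 0.2895], [0.451, 0.3934]] err (post-hole) mm [[-1.0, -0.4], [-0.8, 1.2]]
```

View pics/w41.png

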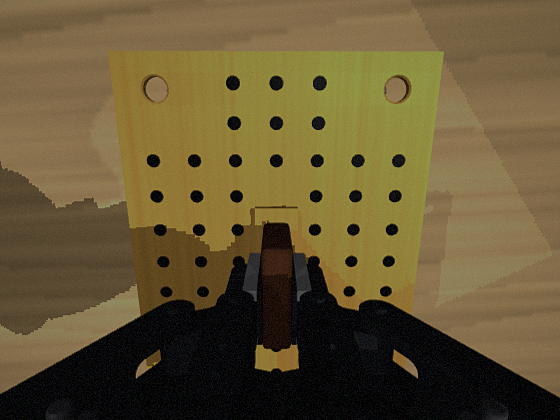

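Call:
{"api": "jog_arm", "payload": {
  "series": [
    [-1, 0.03, 0.02, 0.4, 0],
    [-1, 0, 0, 0.4, 0],
    [-1, 0, 0, 0, 0]
  ]
}}

```text
time_s: 75.58
eef_pos: [0.5303, 0.3378, 0.1397]
orientation: [-3.14, 0.008, 3.084]
force: [-0.2, -0.5, -3.0]
grip_width: 0.0112
```

```bash
python3 -c "
from h import *
to(.5297,.3373,.130,3.083);snap('wrist','w42')"; python3 m4.py w42 cover; python3 -c "
from h import *
crop('w42',110,40,450,150,2.3,'w42c')"
```

```text
t 75.58 pos [0.5303 0.3378 0.1397] rpy [-3.1401  0.0078  3.0837] w 0.0112 F [-0.2 -0.5 -3. ] | TOTAL units xyz [ 0.03 -0.03  0.49] turn 0.01 q6 0.49
plane slopes deg [ 0.68633149 -0.56520543] n 65465
hole px 395.1 89.3 size 20.4 24.2 [0.452  0.393  0.1073]
hole px 156.1 88.9 size 20.3 24.5 [0.4459 0.2907 0.1082]
sep 0.10240094041077523 yaw -3.3899900382685253 centre est [0.5288 0.3371 0.1078] tcp [0.5304 0.3378 0.1403]
front post targets [[0.4449, 0.2895], [0.451, 0.3934]] err (post-hole) mm [[-1.1, -1.2], [-1.0, 0.4]]
```

View pics/w42c.png

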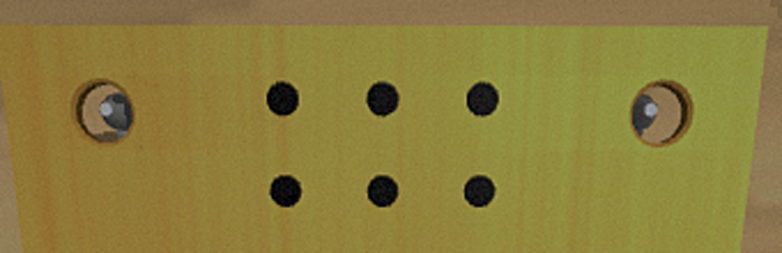

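Call:
{"api": "jog_arm", "payload": {
  "series": [
    [-1, 0.06, -0.03, 0.05, 0],
    [-1, 0, 0, 0, 0]
  ]
}}

```text
time_s: 75.8
eef_pos: [0.5289, 0.3372, 0.1388]
orientation: [-3.14, 0.007, 3.084]
force: [0.1, -0.4, -3.2]
grip_width: 0.0114
```

```bash
python3 -c "
from h import *
to(.5293,.3372,.130,3.083);snap('wrist','w43')"; python3 m4.py w43 cover; python3 -c "
from h import *
crop('w43',110,40,450,150,2.3,'w43c')"
```

```text
t 75.8 pos [0.5289 0.3372 0.1388] rpy [-3.1399  0.0074  3.0837] w 0.0114 F [ 0.1 -0.4 -3.2] | TOTAL units xyz [-0.02  0.    0.44] turn 0.01 q6 0.49
plane slopes deg [ 0.66374595 -0.56960652] n 65471
hole px 395.1 89.2 size 20.4 24.3 [0.4505 0.3924 0.1064]
hole px 156.1 88.9 size 20.5 24.4 [0.4445 0.2902 0.1073]
sep 0.10234610672940393 yaw -3.368273641758524 centre est [0.5274 0.3366 0.1069] tcp [0.5291 0.3373 0.1391]
front post targets [[0.4449, 0.2895], [0.451, 0.3934]] err (post-hole) mm [[0.4, -0.7], [0.5, 1.0]]
```

View pics/w43c.png

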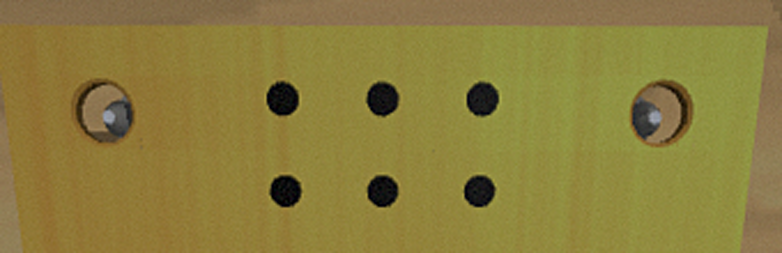

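Tips are centred in the holes, allowing for parallax. Lower.

Call:
{"api": "jog_arm", "payload": {
  "series": [
    [-1, -0.01, 0, 0.3, 0],
    [-1, 0, 0, 0.25, 0],
    [-1, 0, 0, 0, 0]
  ]
}}

```text
time_s: 76.1
eef_pos: [0.5296, 0.3373, 0.1276]
orientation: [-3.141, 0.009, 3.084]
force: [0.6, 0.9, -3.2]
grip_width: 0.0107
```

```bash
python3 -c "
from h import *
to(.5293,.3372,.1136,3.083);snap('wrist','w44')"; python3 m4.py w44 cover; python3 -c "
from h import *
crop('w44',110,40,450,150,2.3,'w44c')"
```

```text
t 76.1 pos [0.5296 0.3373 0.1276] rpy [-3.1406  0.0088  3.0837] w 0.0107 F [ 0.6  0.9 -3.2] | TOTAL units xyz [ 0.02 -0.01  0.7 ] turn 0.01 q6 0.49
plane slopes deg [ 0.75339909 -0.53091782] n 65486
hole px 395.2 89.3 size 20.8 24.4 [0.4513 0.3926 0.0951]
hole px 155.6 88.8 size 21.2 24.7 [0.4452 0.2901 0.096 ]
sep 0.10263109701348114 yaw -3.403213063082015 centre est [0.5281 0.3366 0.0955] tcp [0.5297 0.3374 0.1279]
front post targets [[0.4449, 0.2895], [0.451, 0.3934]] err (post-hole) mm [[-0.4, -0.6], [-0.3, 0.8]]
```

View pics/w44c.png

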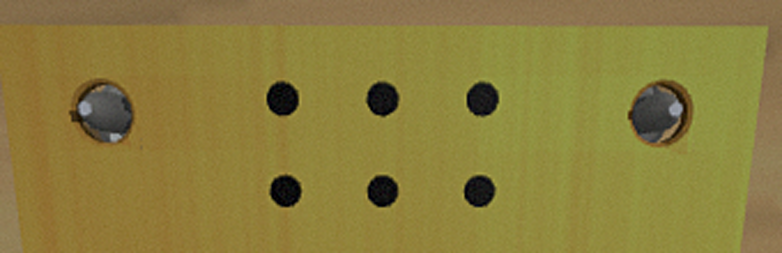

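Free descent (no contact force). Continue to the upper shoulders.

Call:
{"api": "jog_arm", "payload": {
  "series": [
    [-1, 0.01, 0, 0.25, 0],
    [-1, 0, 0, 0.25, 0],
    [-1, 0, 0, 0.2, 0],
    [-1, 0, 0, 0.1, 0]
  ]
}}

```text
time_s: 76.48
eef_pos: [0.5304, 0.3375, 0.1135]
orientation: [3.141, 0.012, 3.084]
force: [-11.2, -5.2, 36.5]
grip_width: 0.011
```

```bash
python3 -c "
from h import *
to(.5293,.3372,.1136,3.083);snap('wrist','w45')
c=load('w45');P=cloud(c)
for u,v in((200,70),(350,70),(180,240),(370,240)): print(P[v-3:v+4,u-3:u+4].mean((0,1)))"
```

```text
t 76.48 pos [0.5304 0.3375 0.1135] rpy [3.141  0.0123 3.0835] w 0.011 F [-11.2  -5.2  36.5] | TOTAL units xyz [ 0.05 -0.02 -0.  ] turn 0.0 q6 0.49
[0.43987517 0.3104675  0.08257559]
[0.44376749 0.37238372 0.0857244 ]
[0.51506337 0.29147396 0.08271461]
[0.52044083 0.38305751 0.08263844]
```

View pics/w45.png

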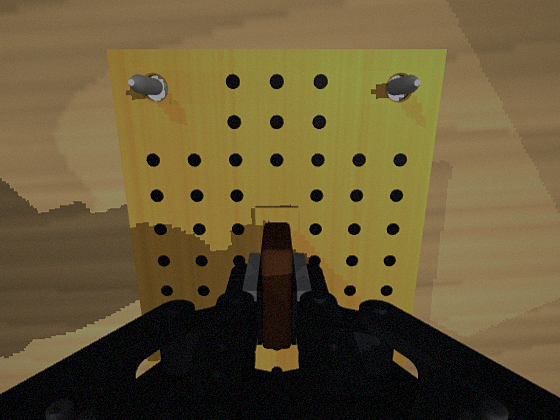

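Seated (36 N, plate flat at 84 mm). Unload, release and rise.

Call:
{"api": "jog_arm", "payload": {
  "series": [
    [-1, 0, 0, -0.05, 0],
    [0, 0, 0, 0, 0],
    [0.6, 0, 0, 0, 0],
    [1, 0, 0, 0, 0],
    [1, 0, 0, -0.3, 0],
    [1, 0, 0, -0.8, 0],
    [1, 0, 0, -1, 0],
    [1, 0, 0, -1, 0],
    [1, 0, 0, -1, 0],
    [1, 0, 0, -1, 0]
  ]
}}

```text
time_s: 77.37
eef_pos: [0.5278, 0.3369, 0.2176]
orientation: [-3.139, 0.007, 3.083]
force: [0.0, 0.2, -0.5]
grip_width: 0.0856
```

```bash
python3 -c "
from h import *
to();snap('wrist','w46');snap('side','d46');snap('scene','s46')
import m3; m3.plate('w46','cover',.08,(.528,.337)); m3.plate('side' and 'd46','cover',.08,(.528,.337))
c=load('w46');P=cloud(c);hsv=cv2.cvtColor(c['frame'],cv2.COLOR_RGB2HSV)
m=(hsv[...,1]>130)&(hsv[...,0]>12)&(hsv[...,0]<34)&(abs(P[...,2]-.083)<.008)&(np.hypot(P[...,0]-.528,P[...,1]-.337)<.12)
p=P[m];k=np.linalg.lstsq(np.c_[p[:,:2]-[.528,.337],np.ones(len(p))],p[:,2],rcond=None)[0];print('slopes deg',np.degrees(k[:2]),'z',k[2])
crop('s46',350,170,500,330,4,'s46c');crop('d46',160,80,310,190,4,'d46c')"
```

```text
t 77.37 pos [0.5278 0.3369 0.2176] rpy [-3.1394  0.0071  3.0834] w 0.0856 F [ 0.   0.2 -0.5] | TOTAL units xyz [0. 0. 0.] turn 0.0 q6 0.49
cover rect (528.2, 337.2, 187.7, 139.0, -3.25)
holes [[0.4988, 0.3945], [0.4976, 0.3759], [0.4966, 0.3575], [0.4791, 0.34], [0.4817, 0.3763], [0.463, 0.3411], [0.4615, 0.3228], [0.4464, 0.342], [0.4452, 0.3237], [0.4456, 0.2895]] mean [0.47155167 0.34632728]
bar 1040 (528.1, 337.3, 43.5, 11.2, -3.13) z 0.12064941079874668
plate z [0.082  0.0828 0.0837]
cover rect (527.9, 337.3, 190.2, 144.8, -3.25)
holes [[0.5325, 0.3667]] mean [0.53253461 0.36668827]
bar 90 (527.7, 336.9, 44.1, 17.5, 0.77) z 0.12117174872785019
plate z [0.083  0.0851 0.0874]
slopes deg [ 0.05366121 -0.00593121] z 0.08285230607953652
```

View pics/w46.png

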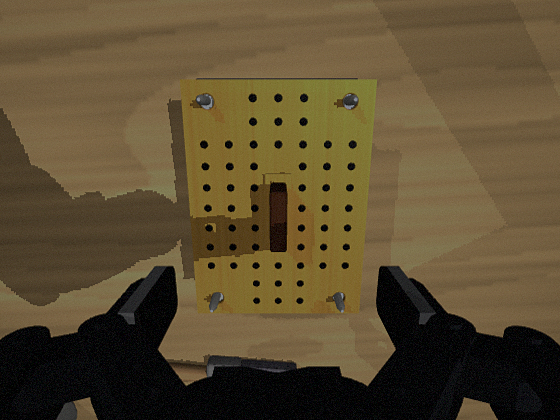

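View pics/s46c.png

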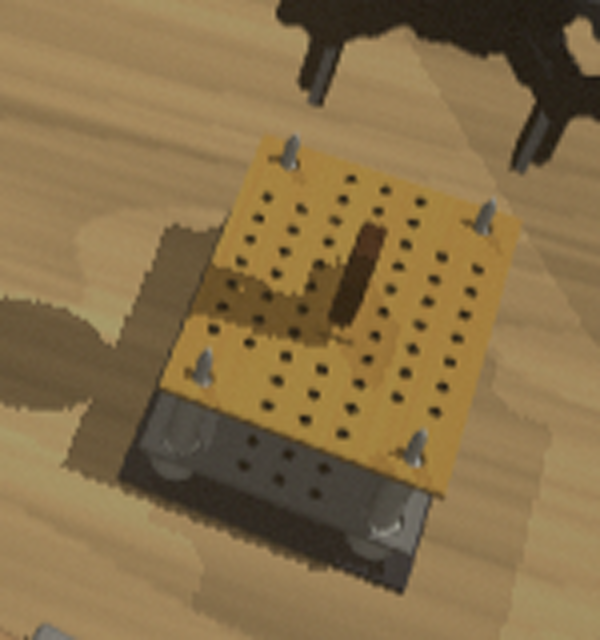

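View pics/s46.png

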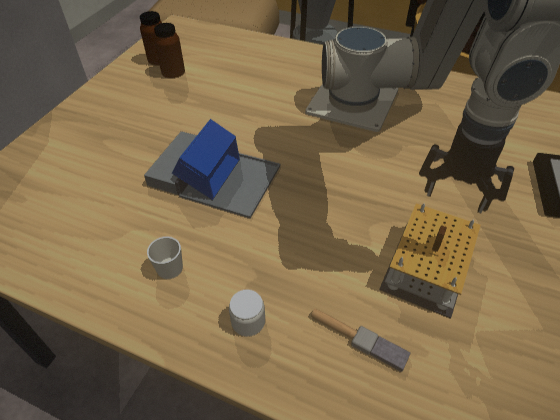

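The cover is flat (slope 0.05°) on all four posts; cup (165,257), tin (248,312) and brush (365,340) are at their starting pixels; the crate lies in the empty pan.

```bash
python3 -c "
from h import *
print(arm.close_job())"
```

```text
the job is handed in; nothing more can be done
None
```

The job is done and handed in at about 77 s, well inside the 208 s limit. The steel tray is seated on the lower shoulders. The blue crate is tipped and lying in the catch pan. All five briquettes are on the tray in a single layer (rows of three and two), and the brass cover sits flat on the upper shoulders.

**Last checks**
- **Cover:** centre (0.528, 0.337), within 1 mm of the stand's, slope about 0.05°. The plate top reads 83 mm with the wrist camera, which has read about 1.3 mm low throughout, so about 84 mm as expected. All four post tips show through the holes.
- **Briquettes:** all five were measured at one height on the tray; a later view, with one out of frame and one partly hidden, still agreed.
- **Everything else:** the pan is empty, and the cup, tin and brush are at their starting pixels. The pink block was last seen unmoved before the cover went on; the crate hides it in the final view.

**What disagreed or went differently**
- The fixed cameras differed from the wrist camera by 3–5 mm on the stand. I used two agreeing wrist views instead.
- The hand drifted in tilt by up to about 8.5° during the moves. I levelled it twice by gripping a stand post; the highest force I saw doing that was about 36 N.
- The last press on the cover read 36.5 N on the wrist, which I eased off before opening the grip.
- The cover was knocked about 5 cm during the run. I re-measured it before grasping.
- I noticed no slackening of the grip.

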